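# Rail pull check of two-pole breakers

## Task

Take every two-pole breaker (cream, orange toggle) from the blue mat, lay them flat and toggle-up side by side across the rail in the aluminium bed of the blue pull tester, and turn the red lock knob clockwise until it clicks over and the yellow bar covers their ends. Then pull the spring gauge's handle out until the red pointer stands inside the green band, hold it there for one full second, let the gauge go fully back in and turn the knob fully back. Finally lay every breaker flat and toggle-up in the green tray, leaving the screwdriver, red probe, narrow grey breaker and black roll where they lie.

Things in the scene. Friction and masses are not known exactly. Their poses are not given: they have to be found in the camera images.
- breaker1: two-pole circuit breaker on its back, cream, orange toggle on top; may be absent. Origin: centre of the underside, z up. 36 mm wide (x), 85 mm long (y); end shoulders 45 mm high, raised middle (36 mm in x, 45 mm in y, centred) 75 mm high, toggle bar to 84 mm. Side by side with others, take it by the raised middle, fingers closing along its y above the shoulders. 0.22 kg
- breaker2: two-pole circuit breaker on its back, cream, orange toggle on top; may be absent. Origin: centre of the underside, z up. 36 mm wide (x), 85 mm long (y); end shoulders 45 mm high, raised middle (36 mm in x, 45 mm in y, centred) 75 mm high, toggle bar to 84 mm. Side by side with others, take it by the raised middle, fingers closing along its y above the shoulders. 0.22 kg
- breaker3: two-pole circuit breaker on its back, cream, orange toggle on top; may be absent. Origin: centre of the underside, z up. 36 mm wide (x), 85 mm long (y); end shoulders 45 mm high, raised middle (36 mm in x, 45 mm in y, centred) 75 mm high, toggle bar to 84 mm. Side by side with others, take it by the raised middle, fingers closing along its y above the shoulders. 0.22 kg
- bed (a point): centre of the floor of the tester's open loading bed, 14 mm above the bench. Inside it is 100 mm along this frame's x (across the rail: the breakers' 85 mm length lies this way) and 165 mm along y (the row of breakers); walls rise 15 mm above the floor. z is up; the frame turns with the whole tester
- bar_edge (a point): edge, towards the bed, of the yellow retaining bar beyond the bed's +x wall: 160 mm long in y, 6 mm thick, underside 49 mm over the bed floor. It slides with the lock knob: in the bed's frame this edge is at x = +70 mm unlocked, +32 mm locked, where it reaches over the breakers' shoulders
- lock (a joint): angle of the red lock knob: 0 unlocked, 1.4 rad locked; grows clockwise seen from above. A spring detent at about 0.7 rad must be overcome (about 0.25 N m); past it the knob snaps on to the other end, both ways
- lock_grip (a point): on the vertical knob axis, at the height to grip (65 mm over the bench). The grip is a bar 64 mm long along this frame's x, 14 mm wide in y, standing up 36 mm, its top 15 mm above this point; the round base below it is 68 mm wide and its top 21 mm below this point. The frame turns with the knob
- gauge (a joint): how far the spring gauge's handle is pulled out, m: 0 home, 0.095 at most. Pulls towards -x of the bed's frame, 3.3 N at 0, about 12 N at 0.08; it springs back in when let go
- gauge_handle (a point): on the gauge's upright pull plate (black, orange top edge), 66 mm over the bench, same axes as the bed's frame: plate 12 mm thick in x (the pull line), 56 mm wide in y, upright from 20 to 86 mm over the bench. A rod at 30 mm height leads back to the housing, whose front is 44 mm behind the plate when home and whose top is 60 mm high
- gauge_pointer (a point): red pointer on the white scale on top of the gauge housing; moves with the handle, 165 mm behind it
- gauge_mark (a point): centre of the green band, 12 mm long in x, on the white scale; its place differs from start to start. The pointer is inside it when its x in this frame is within 6 mm of 0
- mat: flat blue mat, 250 mm (x) by 160 mm (y), 3 mm thick, on which the breakers wait. Origin: centre of its underside
- tray_in (a point): centre of the inner floor of the green tray, 5 mm above the bench; inside 215 mm (x) by 120 mm (y), rim 28 mm above the bench, walls 5 mm
- screwdriver: bystander, not to be disturbed: yellow screwdriver lying on the bench
- single_pole: bystander, not to be disturbed: narrow grey one-pole breaker with a blue toggle, 18 x 85 x 84 mm
- tape_roll: bystander, not to be disturbed: black roll, 90 mm across, 19 mm high
- probe: bystander, not to be disturbed: red test probe, 185 mm long, lying
Not all that is in view belongs to the job. Leave any pink or purple look-alike of the breaker3 alone.

How it is judged:
On the way, in this order (a step that is already met when the one before it is completed fails the run):
1. every breaker lies flat, toggle up, across the rail in the tester's bed (x of breaker1 in the frame of bed between -0.013 and 0.013 m and y of breaker1 in the frame of bed between -0.07 and 0.07 m and z of each of breaker1, breaker2, breaker3 in the frame of bed below 0.008 m and angle between each of breaker1, breaker2, breaker3's own z axis and vertical below 0.15 rad and angle between the y axis of each of breaker1, breaker2, breaker3 and the x axis of bed, either way round below 0.3 rad and x of breaker2 in the frame of bed between -0.013 and 0.013 m and y of breaker2 in the frame of bed between -0.07 and 0.07 m and x of breaker3 in the frame of bed between -0.013 and 0.013 m and y of breaker3 in the frame of bed between -0.07 and 0.07 m and linear speed of each of breaker1, breaker2, breaker3 below 0.03 m/s and value of joint lock below 0.15 rad), for 0.3 s.
2. the lock knob is turned past its click with every breaker in the bed (x of breaker1 in the frame of bed between -0.013 and 0.013 m and y of breaker1 in the frame of bed between -0.07 and 0.07 m and z of each of breaker1, breaker2, breaker3 in the frame of bed below 0.008 m and angle between each of breaker1, breaker2, breaker3's own z axis and vertical below 0.15 rad and angle between the y axis of each of breaker1, breaker2, breaker3 and the x axis of bed, either way round below 0.3 rad and x of breaker2 in the frame of bed between -0.013 and 0.013 m and y of breaker2 in the frame of bed between -0.07 and 0.07 m and x of breaker3 in the frame of bed between -0.013 and 0.013 m and y of breaker3 in the frame of bed between -0.07 and 0.07 m and value of joint lock above 1.2 rad), for 0.3 s.
3. the gauge is pulled until the pointer stands inside the green band and held for 1 s, with the breakers locked in (all of step 2 and x of gauge_pointer in the frame of gauge_mark between -0.0065 and 0.0065 m), for 1 s.
4. the gauge is fully back in and the lock knob fully back (value of joint gauge below 0.006 m and value of joint lock below 0.15 rad), for 0.2 s.
At the end, for the whole second after the job is handed in: every breaker lies flat (within 0.15 rad) and toggle up on the floor of the green tray, at rest; the gauge is home (under 6 mm) and the lock knob back (under 0.15 rad) (all of step 4 and x of breaker1 in the frame of tray_in between -0.1 and 0.1 m and y of breaker1 in the frame of tray_in between -0.055 and 0.055 m and z of each of breaker1, breaker2, breaker3 in the frame of tray_in below 0.008 m and angle between each of breaker1, breaker2, breaker3's own z axis and vertical below 0.15 rad and x of breaker2 in the frame of tray_in between -0.1 and 0.1 m and y of breaker2 in the frame of tray_in between -0.055 and 0.055 m and x of breaker3 in the frame of tray_in between -0.1 and 0.1 m and y of breaker3 in the frame of tray_in between -0.055 and 0.055 m and linear speed of each of breaker1, breaker2, breaker3 below 0.03 m/s); the robot touches nothing.
It fails at once if a bystander is moved by more than 40 mm (distance of any of screwdriver, single_pole, tape_roll, probe from where it was at the start of the episode above 0.04 m).
Of breaker1, breaker2, breaker3 only 2 to 3 are there at a start; the rules pass over those that are not, and their reading is None.
At some moment in a run one of breaker1, breaker2, breaker3 may be knocked a few centimetres aside while the robot is not near it.
It also fails if it takes over 210 s, if anything falls off the work surface, if the arm or the gripper's body presses on something with over 40 N, if the wrist force passes 120 N, or if a joint passes its speed limit or range.

## Robot

A 7-joint arm with a two-finger parallel gripper is mounted at the origin on the work surface. World frame = base frame: x ahead of the robot, y to its left, z up, the work surface at z = 0. Lengths are in m, angles in rad, forces in N, time in s.
With the tool pointing down it reaches from about 0.35 to 0.775 m from the base axis. Payload 3.1 kg.
Tool frame: the origin (TCP) lies between the finger pads; the fingertips stand 11 mm ahead of it and the grasp point (between the pads) lies 8 mm behind it; x points along the fingers, z is the direction in which the jaws open and shut, and the axes are right-handed (so a half turn about x gives the same grasp; the last joint's range is limited). The gripper opens to 85 mm and grips with 20 to 120 N. Pads are 22 mm wide; open, the fingers measure 114 mm over their backs; the gripper's body (76 mm by 85 mm) begins 54 mm behind the grasp point. The pads swing forward as they close: fully open they stand 13 mm farther back than shut.
Start: joints at [-1.342, 0.311, 0.014, 1.512, -0.004, 1.319, -0.027], TCP at [0.147, 0.53, 0.242] pointing down, gripper open.
Joint ranges: [-2.7, 2.7], [-0.3, 1.91], [-1.27, 1.3], [0.12, 2.57], [-1.44, 4.58], [0.2, 2.03], [-3.05, 3.05]. Speed limits (rad/s): [2.79, 2.79, 3.14, 3.14, 3.14, 3.14, 3.14].

## Interface

Orientations are given as a unit quaternion [w, x, y, z].
In Python, from cell import bot gives the robot as it stands. The module is installed in compiled form; this text tells all that it offers.
- The arm moves only by the tool play_rows, never from a script. Its arguments are lists of equal length, an entry for each row: "xyz": the shift along the tool's x, y, z in m, a list of three; "turn": the turn, a rotation vector about the tool's x, y, z in rad, a list of three. In form: {"xyz": [[tx, ty, tz], ...], "turn": [[rx, ry, rz], ...]}. A call has exactly 5 rows; each row is the pose to reach, as a shift and turn from the pose measured when the call began, along the tool's axes at that moment; what a row does not reach only later rows make up. A row lasts 1/10 s, in which the tool goes at most 50 mm and 8.59 degrees, less where a joint would pass 70% of its speed; a pose out of reach is approached as far as the arm can. A call with a gripper value outside its range is refused whole. "gripper" is the closure, from 0 (fully open) to 1 (shut), set as the call begins (left out, the last holds). The fingers move at their own pace and stop on an object; the grip force is fixed at half the most. Time passes only in rows, so rows that repeat a pose let the fingers close, or fill a call up. It gives the time, the measured TCP pose, the force and the opening at its end, in the units of the state.
- bot.get_obs(): the state, without advancing time (a new reading comes with each control period).
- bot.camera(name): name is "side" or "top"; returns a dict with "frame" (480x640x3 uint8, red, green, blue), "range_z" (480x640 float32, m along the optical axis (not along the pixel's ray), 0 where there is no reading), "K" (3x3 intrinsics, pixels), "eye" and "rotation" of the camera in the world. Camera axes: x right, y down, z forward; pixel columns grow to the right and rows downward; lengths in m; the calibration is good to about 2 mm. A picture is of the moment at which its call begins.
- bot.job_done(): hands the job in, once; it reports no verdict.
The state is a dict: "time_s": time; "joints": joint angles; "dq": joint speeds; "tau": joint torques, N m; "ee_pos": TCP position; "tcp_rot": TCP orientation; "wrist_force": force on the tool from outside, world axes, zero at the start; "ft_torque": the same for the moment, N m; "opening": finger opening in m.
Only numpy, scipy, OpenCV 4.12 (cv2) and the standard library are available. Lean on these libraries where they do the work, as an engineer would, in place of code of your own. Each camera call takes 0.05 s, during which the arm holds its last target.

## Working session

There is one attempt and no reset: what is moved stays moved. The work goes in short steps, Python scripts to look and compute and a tool call to move; the robot and the scene stay as the last step left them, time stands still between calls to the robot, and variables do not carry over. Pictures are saved under pics/ and viewed, and the job is handed in when it is done.

Besides the shell and the picture viewer there is one more tool, called as a command line: name --argument value ..., lists and objects as JSON in quotes. play_rows: Moves the arm, as the interface text tells. Its arguments: {"type":"object","properties":{"xyz":{"type":"array"},"turn":{"type":"array"},"gripper":{"type":"number"}},"required":["xyz","turn"]}

```bash
mkdir -p pics; ls; cat > h.py <<'E'
import numpy as np, cv2
from cell import bot
def snap(n,tag):
    c=bot.camera(n); np.savez(f'{tag}.npz',**c); cv2.imwrite(f'pics/{tag}.png',c['frame'][:,:,::-1]); return c
def pts(c):
    K=np.array(c['K']);z=c['range_z'];v,u=np.indices(z.shape)
    p=np.stack([(u-K[0,2])/K[0,0]*z,(v-K[1,2])/K[1,1]*z,z],-1)
    return p@np.array(c['rotation']).T+np.array(c['eye'])
E
python3 - <<'E'
from h import *
for n in('top','side'):
    c=snap(n,n+'0'); print(n,c['K'],c['eye'],c['rotation'])
print(bot.get_obs())
E
```

```text
pics
top [[479.05759047   0.         311.153961  ]
 [  0.         479.05759047 238.9578016 ]
 [  0.           0.           1.        ]] [ 0.2762806  -0.00265273  1.27998632] [ 0.06022551 -0.70478523  0.70527826 -0.04725721]
side [[592.654639     0.         311.36025605]
 [  0.         592.654639   238.16769977]
 [  0.           0.           1.        ]] [-0.06862012 -1.16923026  0.95468075] [-0.4592591   0.86173724 -0.18739378  0.106647  ]
{'time_s': 0.1, 'joints': array([-1.34169515,  0.31164601,  0.0140183 ,  1.51287925, -0.00440907,
        1.31922139, -0.02722887]), 'dq': array([ 0.00185474, -0.00155616, -0.00150998, -0.0036177 ,  0.0019722 ,
        0.00187571, -0.00041536]), 'tau': array([ 7.17592629e-04, -3.80858409e+01,  1.46556403e-01, -2.31243306e+01,
        1.22590878e-02,  8.11557169e-03, -5.25270153e-06]), 'ee_pos': array([0.1469542 , 0.52935116, 0.24133663]), 'tcp_rot': array([ 0.56233419, -0.4284145 ,  0.56349061,  0.42745713]), 'wrist_force': array([ 0.13734822,  0.04046116, -0.91546396]), 'ft_torque': array([0.02220933, 0.01512065, 0.00476655]), 'opening': 0.0855095390395755}
```

```bash
python3 - <<'E'
s=open('h.py').read()
s=s.replace("import numpy as np, cv2","import numpy as np, cv2\nfrom scipy.spatial.transform import Rotation as R\ndef q2m(q):\n    q=np.array(q); return R.from_quat([q[1],q[2],q[3],q[0]]).as_matrix()")
s=s.replace("np.array(c['rotation']).T","q2m(c['rotation']).T")
open('h.py','w').write(s)
E
```

```text
(no output)
```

View pics/top0.png

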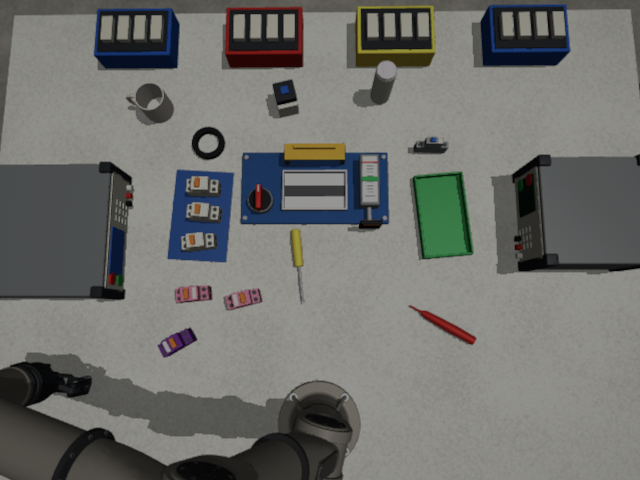

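View pics/side0.png

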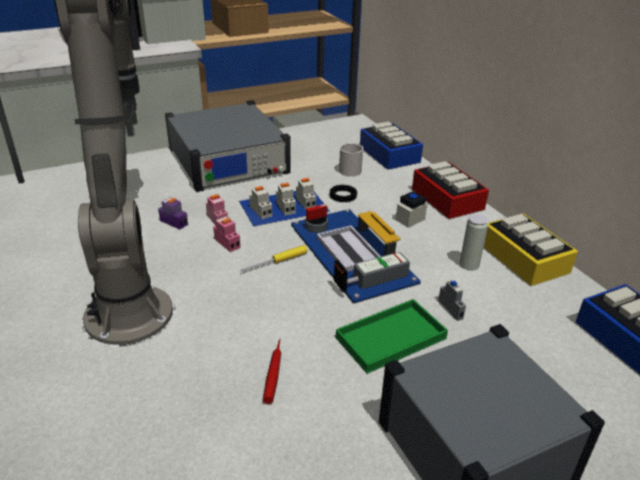

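```bash
python3 - <<'E'
from h import *
c=np.load('top0.npz'); P=pts(c); f=c['frame'].astype(int)
img=c['frame'][130:290,140:480,::-1]; cv2.imwrite('pics/crop0.png',cv2.resize(img,None,fx=2.35,fy=2.35,interpolation=cv2.INTER_CUBIC))
def at(u,v): print((u,v),P[v,u].round(3),f[v,u])
for u,v in [(203,186),(203,212),(199,241),(315,190),(260,198),(370,222),(370,180),(442,215),(300,280),(315,153),(400,300),(431,145),(208,143)]: at(u,v)
print('surf z',P[380,520])
E
```

```text
(203, 186) [0.599 0.299 0.082] [148 148 145]
(203, 212) [0.532 0.298 0.077] [148 148 144]
(199, 241) [0.456 0.305 0.081] [149 149 145]
(315, 190) [0.605 0.01  0.014] [54 53 55]
(260, 198) [0.567 0.151 0.083] [106  24  22]
(370, 222) [ 0.503 -0.13   0.085] [28 28 28]
(370, 180) [ 0.619 -0.134  0.062] [ 46 105  59]
(442, 215) [ 0.537 -0.333  0.002] [ 56 120  70]
(300, 280) [0.361 0.05  0.014] [107 105 106]
(315, 153) [0.689 0.01  0.073] [146 117  44]
(400, 300) [ 0.309 -0.214  0.003] [148 148 142]
(431, 145) [ 0.714 -0.297  0.06 ] [28 29 28]
(208, 143) [0.745 0.31  0.001] [147 147 141]
surf z [ 0.10502202 -0.51592589 -0.00112609]
```

View pics/crop0.png

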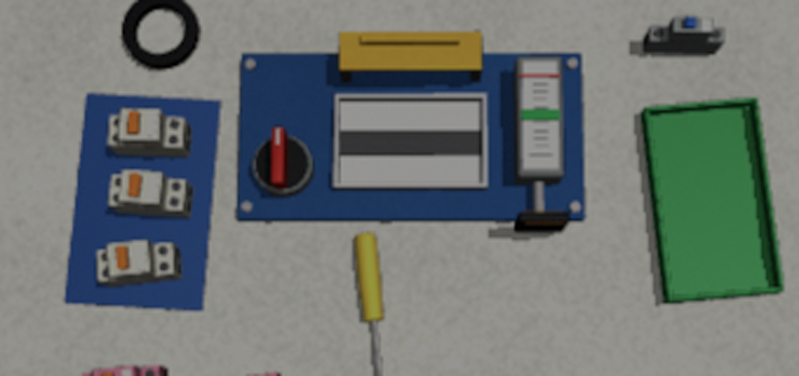

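```bash
cat >> h.py <<'E'
def clus(P,m,minn=12):
    n,l,s,ce=cv2.connectedComponentsWithStats(m.astype(np.uint8),connectivity=8)
    out=[]
    for i in range(1,n):
        if s[i,4]>=minn:
            q=P[l==i]; out.append((ce[i],s[i,4],q))
    return out
def rect(q):
    (cx,cy),(w,h),a=cv2.minAreaRect((q[:,:2]*1000).astype(np.float32)); return (np.array([cx,cy]).round(1),round(w,1),round(h,1),round(a,1))
E
python3 - <<'E'
from h import *
for n in('top','side'):
    c=np.load(n+'0.npz'); P=pts(c); f=c['frame'].astype(int); r,g,b=f[...,0],f[...,1],f[...,2]
    X,Y,Z=P[...,0],P[...,1],P[...,2]
    reg=(X>.4)&(X<.67)&(Y>.2)&(Y<.42)
    print(n,'raised')
    for ce,k,q in clus(P,reg&(Z>.066)&(Z<.1)): print(ce.round(0),k,rect(q),np.median(q[:,2]).round(3))
    print('whole')
    for ce,k,q in clus(P,reg&(Z>.035)&(Z<.1)): print(ce.round(0),k,rect(q),np.median(q[:,2]).round(3))
    print('green tray',[ (ce.round(),k,rect(q[(q[:,2]>.018)]),rect(q[q[:,2]<.012]),np.median(q[:,2]).round(3)) for ce,k,q in clus(P,(g>r+30)&(g>b+20)&(Y<-.2),300)])
    print('blue',[(ce.round(),k,rect(q),np.median(q[:,2]).round(3)) for ce,k,q in clus(P,(b>r+35)&(Z<.02)&(Z>-.01)&(X>.3)&(X<.8),300)])
    print('red knob',[(ce.round(),k,rect(q),np.median(q[:,2]).round(3)) for ce,k,q in clus(P,(r>g+40)&(r>b+40)&(Z>.05)&(X>.45)&(X<.7)&(Y>.08)&(Y<.2),10)])
    print('scale green',[(ce.round(),k,rect(q),np.mean(q,0).round(4)) for ce,k,q in clus(P,(g>r+20)&(g>b+20)&(Z>.045)&(Y>-.2)&(Y<-.08)&(X>.5)&(X<.7),5)])
    print('pointer red',[(ce.round(),k,rect(q),np.mean(q,0).round(4)) for ce,k,q in clus(P,(r>g+30)&(r>b+30)&(Z>.045)&(Y>-.2)&(Y<-.08)&(X>.5)&(X<.75),3)])
    m=(Z>.065)&(X>.45)&(X<.54)&(Y>-.18)&(Y<-.08); print('handle',[(ce.round(),k,rect(q),np.mean(q,0).round(4)) for ce,k,q in clus(P,m,8)])
    print('yellow bar',[(ce.round(),k,rect(q),np.median(q[:,2]).round(3)) for ce,k,q in clus(P,(r>b+50)&(g>b+30)&(X>.6)&(X<.75)&(Y>-.1)&(Y<.12),50)])
    m=(X>.5)&(X<.66)&(Y>-.1)&(Y<.12)&(Z>.022)&(Z<.036); print('bed walls',[(ce.round(),k,rect(q),np.mean(q,0).round(4)) for ce,k,q in clus(P,m,30)])
E
```

```text
top raised
[200. 183.] 263 (array([609.8, 310.2]), 45.7, 36.0, 87.5) 0.08
[200. 209.] 263 (array([540.2, 306. ]), 46.4, 36.4, 85.6) 0.079
[195. 239.] 271 (array([461.3, 316.7]), 35.9, 46.1, 6.1) 0.079
whole
[202. 185.] 526 (array([610.6, 309.9]), 86.5, 38.2, 87.8) 0.066
[203. 211.] 508 (array([540.2, 306.2]), 85.9, 36.5, 85.4) 0.072
[198. 240.] 520 (array([461.1, 316.5]), 36.3, 87.6, 6.6) 0.071
green tray [(array([442., 215.]), np.int32(3870), (array([ 535.4, -329.1]), 223.6, 129.7, 5.0), (array([ 534.2, -333.6]), 221.4, 118.3, 3.9), np.float64(0.006))]
blue [(array([296., 190.]), np.int32(4296), (array([613. ,  43.5]), 336.8, 198.2, 90.0), np.float64(0.013)), (array([382., 191.]), np.int32(553), (array([ 617.5, -166.1]), 41.1, 185.6, 88.0), np.float64(0.013)), (array([200., 218.]), np.int32(3139), (array([539.4, 323.3]), 159.1, 248.2, 86.8), np.float64(0.004))]
red knob [(array([258., 197.]), np.int32(109), (array([573.2, 155.4]), 61.1, 12.8, 1.2), np.float64(0.081))]
scale green [(array([370., 178.]), np.int32(78), (array([ 623.6, -132.8]), 39.5, 13.1, 87.6), array([ 0.6239, -0.133
[... 1521 characters left out ...]
nt32(220), (array([571.9, 151.3]), 23.4, 62.0, 84.0), np.float64(0.069))]
scale green [(array([382., 262.]), np.int32(61), (array([ 625.3, -133.6]), 43.5, 19.5, 89.3), array([ 0.6246, -0.1327,  0.0611]))]
pointer red [(array([398., 257.]), np.int32(19), (array([ 668.8, -132.6]), 40.5, 10.8, 87.1), array([ 0.6701, -0.133 ,  0.0626]))]
handle [(array([341., 269.]), np.int32(149), (array([ 502.6, -135. ]), 15.1, 59.7, 0.7), array([ 0.5003, -0.1385,  0.0789]))]
yellow bar [(array([379., 227.]), np.int32(584), (array([693.7,   9.2]), 166.1, 48.5, 89.6), np.float64(0.069))]
bed walls [(array([345., 244.]), np.int32(338), (array([602.4,  10.2]), 114.0, 180.4, 0.3), array([0.5997, 0.0258, 0.0271]))]
```

```bash
cat >> h.py <<'E'
def plan(x,y,z,yaw,pr=True):
    """jaw axis (tool z) horizontal at yaw deg (world), tool x down; picks nearest of the half-turn pair"""
    o=bot.get_obs(); Rc=q2m(o['tcp_rot']); best=None
    for k in (0,180):
        a=np.radians(yaw+k); zx=np.array([np.cos(a),np.sin(a),0]); xx=np.array([0,0,-1.]); M=np.stack([xx,np.cross(zx,xx),zx],1)
        r=R.from_matrix(Rc.T@M).as_rotvec()
        if best is None or np.linalg.norm(r)<np.linalg.norm(best): best=r
    s=Rc.T@(np.array([x,y,z])-o['ee_pos'])
    print('shift',s.round(4).tolist(),'turn',best.round(4).tolist(),'t',round(o['time_s'],2))
def st():
    o=bot.get_obs(); Rc=q2m(o['tcp_rot']); print('t',round(o['time_s'],2),'p',o['ee_pos'].round(4),'jawyaw',np.degrees(np.arctan2(Rc[1,2],Rc[0,2])).round(2),'down',Rc[:,0].round(3),'F',o['wrist_force'].round(1),'op',round(o['opening'],4),'j',o['joints'].round(2))
E
python3 - <<'E'
from h import *
st(); print(q2m(bot.get_obs()['tcp_rot']).round(3)); plan(.461,.3165,.2,96.4)
E
```

```text
t 0.1 p [0.147  0.5294 0.2413] jawyaw 74.49 down [-0.    -0.002 -1.   ] F [ 0.1  0.  -0.9] op 0.0855 j [-1.34  0.31  0.01  1.51 -0.    1.32 -0.03]
[[-0.    -0.964  0.267]
 [-0.002  0.267  0.964]
 [-1.    -0.    -0.002]]
shift [0.0416, -0.3595, -0.121] turn [-0.3825, -0.0021, -0.0003] t 0.1
```

play_rows --xyz '[[0.01, -0.05, -0.016], [0.015, -0.09, -0.03], [0.02, -0.135, -0.045], [0.025, -0.18, -0.06], [0.025, -0.22, -0.075]]' --turn '[[-0.08, 0, 0], [-0.16, 0, 0], [-0.24, 0, 0], [-0.32, 0, 0], [-0.3825, -0.002, 0]]' --gripper 0

```text
time_s: 0.6
ee_pos: [0.3403, 0.3958, 0.2153]
tcp_rot: [-0.47, 0.528, -0.472, -0.527]
wrist_force: [0.8, 1.0, -0.2]
opening: 0.0852
```

```bash
python3 - <<'E'
from h import *
st(); plan(.461,.3167,.14,96.2)
E
```

```text
t 0.6 p [0.3403 0.3958 0.2153] jawyaw 96.51 down [-0.001 -0.002 -1.   ] F [ 0.8  1.  -0.2] op 0.0852 j [-0.96  0.27  0.08  1.63 -0.02  1.24  0.81]
shift [0.0753, -0.111, -0.0921] turn [0.0053, -0.0021, -0.0015] t 0.6
```

play_rows --xyz '[[0.018, -0.028, -0.023], [0.036, -0.055, -0.046], [0.054, -0.083, -0.069], [0.0755, -0.111, -0.092], [0.0755, -0.111, -0.092]]' --turn '[[0.005, -0.002, -0.0015], [0.005, -0.002, -0.0015], [0.005, -0.002, -0.0015], [0.005, -0.002, -0.0015], [0.005, -0.002, -0.0015]]'

```text
time_s: 1.1
ee_pos: [0.4643, 0.3091, 0.1361]
tcp_rot: [-0.472, 0.525, -0.478, -0.522]
wrist_force: [0.0, -1.3, -1.0]
opening: 0.0851
```

```bash
python3 - <<'E'
from h import *
snap('side','s1')
st(); plan(.461,.3165,.0625,96.2)
E
```

```text
t 1.15 p [0.4622 0.3126 0.1374] jawyaw 95.83 down [-0.003 -0.005 -1.   ] F [-1.2  0.  -0.6] op 0.0854 j [-0.74  0.41  0.15  1.64 -0.07  1.1   1.1 ]
shift [0.0749, 0.0006, 0.0044] turn [-0.0065, -0.0046, -0.0033] t 1.15
```

View pics/s1.png

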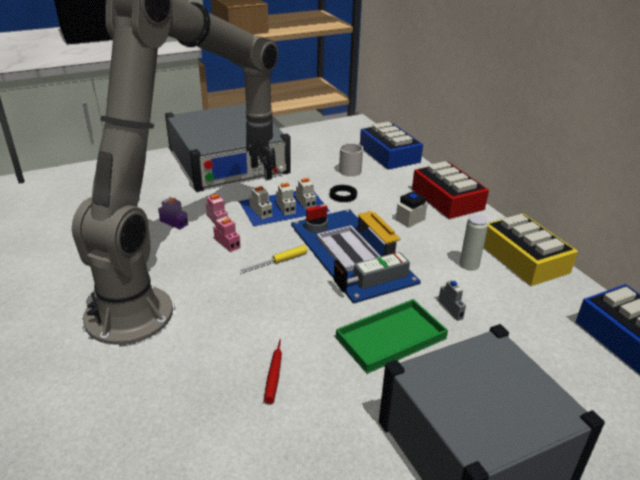

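The side view shows the gripper around (265,160), above the front breaker (260,200), with no contact. I'm descending.

play_rows --xyz '[[0.02, 0.0006, 0.004], [0.04, 0.0006, 0.0044], [0.06, 0.0006, 0.0044], [0.0749, 0.0006, 0.0044], [0.0749, 0.0006, 0.0044]]' --turn '[[-0.0065, -0.0046, -0.0033], [-0.0065, -0.0046, -0.0033], [-0.0065, -0.0046, -0.0033], [-0.0065, -0.0046, -0.0033], [-0.0065, -0.0046, -0.0033]]'

```text
time_s: 1.65
ee_pos: [0.458, 0.3168, 0.0605]
tcp_rot: [0.47, -0.526, 0.473, 0.528]
wrist_force: [-1.0, -0.8, -0.6]
opening: 0.0856
```

play_rows --xyz '[[0, 0, 0], [0, 0, 0], [0, 0, 0], [0, 0, 0], [0, 0, 0]]' --turn '[[0, 0, 0], [0, 0, 0], [0, 0, 0], [0, 0, 0], [0, 0, 0]]' --gripper 1

```text
time_s: 2.15
ee_pos: [0.4589, 0.3177, 0.0619]
tcp_rot: [0.471, -0.526, 0.472, 0.528]
wrist_force: [0.1, 0.6, 4.1]
opening: 0.044
```

```bash
python3 - <<'E'
from h import *
st(); plan(.461,.3165,.18,96.2); plan(.461,.3165,.0625,96.2)
E
```

```text
t 2.15 p [0.4589 0.3177 0.0619] jawyaw 96.34 down [-0.003 -0.    -1.   ] F [0.1 0.6 4.1] op 0.044 j [-0.74  0.49  0.14  1.72 -0.08  0.93  1.12]
shift [-0.1181, -0.0016, -0.0014] turn [0.0025, 0.0001, -0.0026] t 2.15
shift [-0.0006, -0.002, -0.0014] turn [0.0025, 0.0001, -0.0026] t 2.15
```

play_rows --xyz '[[-0.025, -0.001, -0.001], [-0.05, -0.001, -0.001], [-0.08, -0.001, -0.001], [-0.11, -0.001, -0.001], [-0.12, -0.001, -0.001]]' --turn '[[0.0025, 0, -0.0026], [0.0025, 0, -0.0026], [0.0025, 0, -0.0026], [0.0025, 0, -0.0026], [0.0025, 0, -0.0026]]'

```text
time_s: 2.65
ee_pos: [0.4616, 0.3175, 0.1846]
tcp_rot: [-0.474, 0.527, -0.471, -0.526]
wrist_force: [-0.3, 0.9, -3.0]
opening: 0.044
```

```bash
python3 - <<'E'
from h import *
st(); plan(.605,-.033,.18,0.3)
E
```

```text
t 2.65 p [0.4616 0.3175 0.1846] jawyaw 96.19 down [ 0.004  0.003 -1.   ] F [-0.3  0.9 -3. ] op 0.044 j [-0.75  0.37  0.16  1.58 -0.06  1.19  1.1 ]
shift [0.0041, -0.1047, -0.364] turn [-1.4681, -0.0011, 0.0053] t 2.65
```

```bash
sed -i 's/for k in (0,180):/for k in (0,):/' h.py; python3 - <<'E'
from h import *
plan(.605,-.033,.18,0.3)
E
```

```text
shift [0.0041, -0.1047, -0.364] turn [1.6735, 0.0055, 0.0011] t 2.65
```

play_rows --xyz '[[0, -0.009, -0.031], [0, -0.018, -0.062], [0, -0.027, -0.093], [0, -0.036, -0.124], [0, -0.045, -0.155]]' --turn '[[0.14, 0.001, 0], [0.28, 0.001, 0], [0.42, 0.002, 0], [0.56, 0.002, 0], [0.7, 0.003, 0]]'

```text
time_s: 3.15
ee_pos: [0.5222, 0.1666, 0.1826]
tcp_rot: [0.625, -0.331, 0.625, 0.33]
wrist_force: [1.1, -0.5, -3.4]
opening: 0.0444
```

```bash
python3 - <<'E'
from h import *
st(); plan(.605,-.033,.18,0.3)
E
```

```text
t 3.15 p [0.5222 0.1666 0.1826] jawyaw 55.74 down [ 0.    -0.001 -1.   ] F [ 1.1 -0.5 -3.4] op 0.0444 j [-0.61  0.36  0.35  1.62 -0.13  1.19  0.75]
shift [0.0028, -0.1808, -0.1184] turn [0.9676, -0.0004, 0.001] t 3.15
```

play_rows --xyz '[[0, -0.026, -0.017], [0, -0.052, -0.034], [0, -0.078, -0.051], [0, -0.104, -0.068], [0.001, -0.13, -0.085]]' --turn '[[0.14, 0, 0], [0.28, 0, 0], [0.42, 0, 0], [0.56, 0, 0], [0.7, 0, 0]]'

```text
time_s: 3.65
ee_pos: [0.5811, 0.0221, 0.18]
tcp_rot: [0.7, -0.094, 0.702, 0.094]
wrist_force: [0.8, -0.5, -2.3]
opening: 0.0441
```

```bash
python3 - <<'E'
from h import *
st(); plan(.605,-.033,.14,0.3)
E
```

```text
t 3.65 p [0.5811 0.0221 0.18  ] jawyaw 15.3 down [-0.003 -0.001 -1.   ] F [ 0.8 -0.5 -2.3] op 0.0441 j [-0.45  0.45  0.54  1.53 -0.24  1.23  0.4 ]
shift [0.04, -0.0594, 0.0086] turn [0.2618, -0.0029, 0.0009] t 3.65
```

play_rows --xyz '[[0.005, -0.02, 0.003], [0.01, -0.04, 0.006], [0.02, -0.0594, 0.0086], [0.03, -0.0594, 0.0086], [0.035, -0.0594, 0.0086]]' --turn '[[0.13, -0.003, 0.001], [0.262, -0.003, 0.001], [0.262, -0.003, 0.001], [0.262, -0.003, 0.001], [0.262, -0.003, 0.001]]'

```text
time_s: 4.15
ee_pos: [0.6031, -0.0326, 0.1423]
tcp_rot: [0.705, -0.001, 0.709, 0.002]
wrist_force: [0.1, 1.3, -3.5]
opening: 0.0438
```

```bash
python3 - <<'E'
from h import *
c=snap('side','s2'); c=snap('top','t2')
img=c['frame'][130:290,140:480,::-1]; cv2.imwrite('pics/t2c.png',cv2.resize(img,None,fx=2.35,fy=2.35,interpolation=cv2.INTER_CUBIC))
st(); plan(.605,-.033,.074,0.3)
P=pts(np.load('s2.npz')); f=np.load('s2.npz')['frame'].astype(int); X,Y,Z=P[...,0],P[...,1],P[...,2]
m=(X>.53)&(X<.67)&(Y>-.08)&(Y<.03)&(Z>.06)&(Z<.13)&(f.min(-1)>95)
for ce,k,q in clus(P,m,10): print(ce,k,rect(q),q.min(0),q.max(0))
E
```

```text
t 4.25 p [ 0.6034 -0.0307  0.1429] jawyaw 0.4 down [-0.004  0.002 -1.   ] F [-0.5  0.5 -2.8] op 0.0443 j [-0.37  0.54  0.58  1.51 -0.31  1.19  0.28]
shift [0.0689, -0.0025, 0.0019] turn [0.0018, -0.0044, -0.0021] t 4.25
[359.56375839 231.97315436] 447 (array([601.9, -40.1]), 38.5, 87.7, 89.4) [ 0.55817307 -0.05935599  0.08236008] [ 0.64583181 -0.02043531  0.1299266 ]
```

View pics/s2.png

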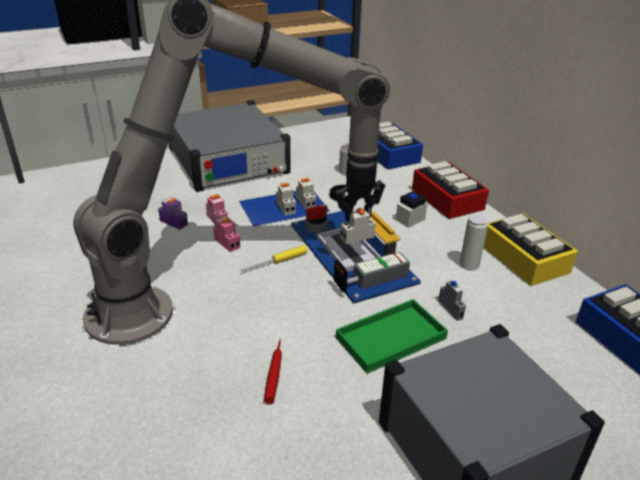

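View pics/t2c.png

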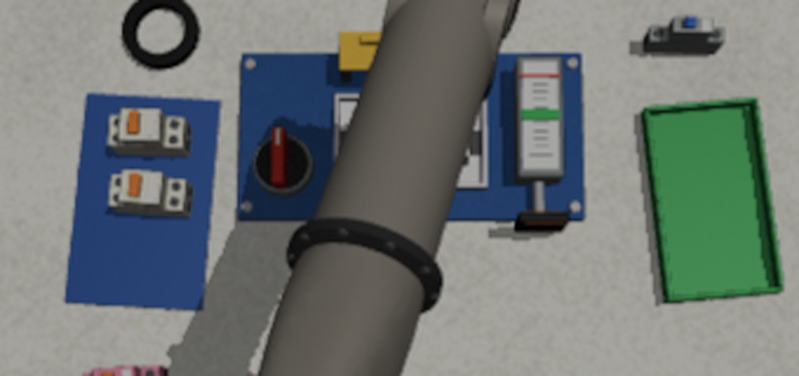

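The side view shows the breaker held level over the right end of the bed (357,228). I'm lowering it.

play_rows --xyz '[[0.015, -0.002, 0.002], [0.03, -0.002, 0.002], [0.045, -0.002, 0.002], [0.06, -0.002, 0.002], [0.068, -0.002, 0.002]]' --turn '[[0.002, -0.004, -0.002], [0.002, -0.004, -0.002], [0.002, -0.004, -0.002], [0.002, -0.004, -0.002], [0.002, -0.004, -0.002]]'

```text
time_s: 4.75
ee_pos: [0.6037, -0.032, 0.0728]
tcp_rot: [0.706, -0.002, 0.708, 0.002]
wrist_force: [-7.8, -1.6, 42.3]
opening: 0.0438
```

```bash
python3 - <<'E'
from h import *
st(); plan(.605,-.033,.074,0.3)
E
```

```text
t 4.75 p [ 0.6037 -0.032   0.0728] jawyaw 0.32 down [-0.004  0.    -1.   ] F [-7.8 -1.6 42.3] op 0.0438 j [-0.35  0.61  0.55  1.59 -0.36  1.05  0.31]
shift [-0.0012, -0.001, 0.0013] turn [0.0003, -0.0039, -0.0004] t 4.75
```

play_rows --xyz '[[-0.002, 0, 0], [-0.002, 0, 0], [-0.002, 0, 0], [-0.002, 0, 0], [-0.002, 0, 0]]' --turn '[[0, 0, 0], [0, 0, 0], [0, 0, 0], [0, 0, 0], [0, 0, 0]]' --gripper 0.2

```text
time_s: 5.25
ee_pos: [0.6042, -0.0321, 0.0754]
tcp_rot: [0.706, -0.002, 0.708, 0.002]
wrist_force: [1.0, 0.7, 0.1]
opening: 0.0684
```

play_rows --xyz '[[-0.02, 0, 0], [-0.05, 0, 0], [-0.08, 0, 0], [-0.1, 0, 0], [-0.11, 0, 0]]' --turn '[[0, 0, 0], [0, 0, 0], [0, 0, 0], [0, 0, 0], [0, 0, 0]]'

```text
time_s: 5.75
ee_pos: [0.6058, -0.0325, 0.1881]
tcp_rot: [0.708, -0.002, 0.706, 0.002]
wrist_force: [-0.4, -0.1, -1.2]
opening: 0.0682
```

```bash
cat >> h.py <<'E'
def brk(n,tag,x0,x1,y0,y1,zlo,zhi=None):
    c=snap(n,tag); P=pts(c); X,Y,Z=P[...,0],P[...,1],P[...,2]
    m=(X>x0)&(X<x1)&(Y>y0)&(Y<y1)&(Z>zlo)&(Z<(zhi or zlo+.035))
    for ce,k,q in clus(P,m,15): print(n,ce.round(0),k,rect(q),np.median(q[:,2]).round(3))
E
python3 - <<'E'
from h import *
st()
brk('side','s3',.53,.66,-.08,.1,.075,.105)
brk('side','s3',.53,.66,-.08,.1,.05,.105)
brk('side','s3',.4,.68,.2,.42,.066,.1)
plan(.54,.306,.14,85.5)
E
```

```text
t 5.75 p [ 0.6058 -0.0325  0.1881] jawyaw 0.31 down [ 0.002  0.    -1.   ] F [-0.4 -0.1 -1.2] op 0.0682 j [-0.37  0.51  0.6   1.45 -0.29  1.27  0.26]
side [357. 237.] 212 (array([602. , -36.4]), 48.9, 43.2, 1.8) 0.087
side [356. 243.] 486 (array([601.9, -38.9]), 43.5, 88.6, 86.6) 0.071
side [305. 183.] 132 (array([608.3, 307.9]), 52.6, 39.7, 87.2) 0.077
side [285. 188.] 133 (array([538.3, 301.6]), 49.8, 39.6, 82.9) 0.077
shift [0.0457, 0.3384, -0.0625] turn [-1.4867, -0.0014, -0.0022] t 5.9
```

View pics/s3.png

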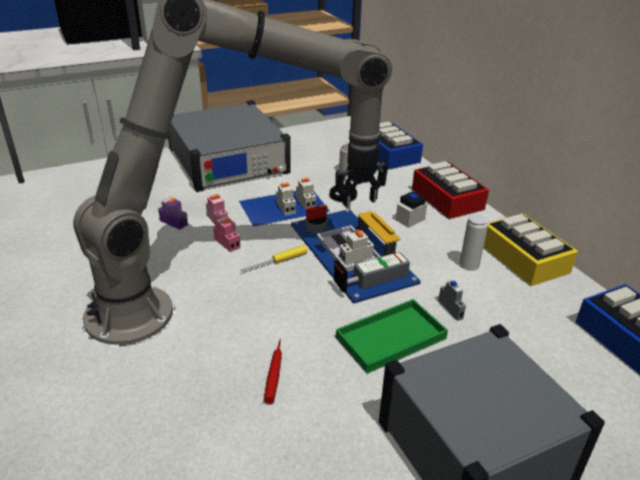

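The side view shows breaker A sitting flat in the bed at (355,243), with the gripper clear above it. Breaker B is next.

play_rows --xyz '[[0, 0.035, -0.006], [0, 0.07, -0.012], [0, 0.105, -0.018], [0, 0.14, -0.024], [0, 0.175, -0.03]]' --turn '[[-0.15, 0, 0], [-0.3, 0, 0], [-0.45, 0, 0], [-0.6, 0, 0], [-0.75, -0.001, -0.001]]' --gripper 0

```text
time_s: 6.4
ee_pos: [0.572, 0.144, 0.1835]
tcp_rot: [0.655, -0.263, 0.658, 0.263]
wrist_force: [0.9, -0.8, 0.1]
opening: 0.0852
```

```bash
python3 - <<'E'
from h import *
st(); plan(.54,.306,.14,85.5)
E
```

```text
t 6.4 p [0.572  0.144  0.1835] jawyaw 43.65 down [-0.004 -0.001 -1.   ] F [ 0.9 -0.8  0.1] op 0.0852 j [-0.56  0.45  0.4   1.5  -0.18  1.24  0.63]
shift [0.0435, 0.1392, 0.0888] turn [-0.7304, -0.0028, -0.0038] t 6.4
```

play_rows --xyz '[[0.005, 0.028, 0.018], [0.01, 0.056, 0.036], [0.02, 0.084, 0.053], [0.03, 0.112, 0.071], [0.0435, 0.139, 0.089]]' --turn '[[-0.147, -0.003, -0.004], [-0.294, -0.003, -0.004], [-0.44, -0.003, -0.004], [-0.587, -0.003, -0.004], [-0.73, -0.003, -0.004]]'

```text
time_s: 6.9
ee_pos: [0.5388, 0.3072, 0.138]
tcp_rot: [0.517, -0.481, 0.519, 0.482]
wrist_force: [0.5, -0.2, 0.5]
opening: 0.0855
```

```bash
python3 - <<'E'
from h import *
st(); plan(.54,.306,.062,85.5)
E
```

```text
t 6.9 p [0.5388 0.3072 0.138 ] jawyaw 85.84 down [-0.002 -0.001 -1.   ] F [ 0.5 -0.2  0.5] op 0.0855 j [-0.68  0.53  0.2   1.46 -0.11  1.16  1.03]
shift [0.076, -0.0014, -0.001] turn [0.0059, -0.0009, -0.002] t 6.9
```

play_rows --xyz '[[0.02, -0.0014, -0.001], [0.04, -0.0014, -0.001], [0.06, -0.0014, -0.001], [0.076, -0.0014, -0.001], [0.076, -0.0014, -0.001]]' --turn '[[0.006, -0.001, -0.002], [0.006, -0.001, -0.002], [0.006, -0.001, -0.002], [0.006, -0.001, -0.002], [0.006, -0.001, -0.002]]'

```text
time_s: 7.4
ee_pos: [0.5364, 0.3043, 0.0572]
tcp_rot: [0.516, -0.479, 0.523, 0.481]
wrist_force: [-0.4, -0.3, -0.2]
opening: 0.0852
```

play_rows --xyz '[[0, 0, 0], [0, 0, 0], [0, 0, 0], [0, 0, 0], [0, 0, 0]]' --turn '[[0, 0, 0], [0, 0, 0], [0, 0, 0], [0, 0, 0], [0, 0, 0]]' --gripper 1

```text
time_s: 7.9
ee_pos: [0.5371, 0.3048, 0.0583]
tcp_rot: [0.517, -0.479, 0.522, 0.481]
wrist_force: [0.5, -0.9, 1.9]
opening: 0.044
```

```bash
python3 - <<'E'
from h import *
st()
E
```

```text
t 7.9 p [0.5371 0.3048 0.0583] jawyaw 85.5 down [-0.007 -0.003 -1.   ] F [ 0.5 -0.9  1.9] op 0.044 j [-0.67  0.61  0.19  1.55 -0.13  1.01  1.04]
```

play_rows --xyz '[[-0.03, 0, 0], [-0.06, 0, 0], [-0.09, 0, 0], [-0.12, 0, 0], [-0.12, 0, 0]]' --turn '[[0, 0, 0], [0, 0, 0], [0, 0, 0], [0, 0, 0], [0, 0, 0]]'

```text
time_s: 8.4
ee_pos: [0.5408, 0.3064, 0.1833]
tcp_rot: [0.52, -0.48, 0.518, 0.48]
wrist_force: [0.5, -0.4, -1.2]
opening: 0.0443
```

```bash
python3 - <<'E'
from h import *
st(); plan(.605,.0125,.18,0.3)
E
```

```text
t 8.4 p [0.5408 0.3064 0.1833] jawyaw 85.49 down [ 0.002  0.002 -1.   ] F [ 0.5 -0.4 -1.2] op 0.0443 j [-0.68  0.49  0.2   1.4  -0.1   1.25  1.03]
shift [0.003, -0.0871, -0.2879] turn [1.4869, 0.0026, 0.0002] t 8.4
```

play_rows --xyz '[[0, -0.01, -0.028], [0, -0.02, -0.056], [0, -0.03, -0.084], [0, -0.04, -0.112], [0, -0.05, -0.14]]' --turn '[[0.15, 0, 0], [0.3, 0, 0], [0.45, 0, 0], [0.6, 0, 0], [0.75, 0, 0]]'

```text
time_s: 8.9
ee_pos: [0.5787, 0.1614, 0.1815]
tcp_rot: [0.659, -0.254, 0.66, 0.255]
wrist_force: [0.3, 0.3, -2.0]
opening: 0.0443
```

```bash
python3 - <<'E'
from h import *
plan(.605,.0145,.16,0.3)
E
```

```text
shift [0.0214, -0.1266, -0.0792] turn [0.7311, -0.0007, -0.0009] t 8.9
```

play_rows --xyz '[[0.0, -0.025, -0.016], [0.0, -0.05, -0.032], [0.005, -0.076, -0.048], [0.01, -0.101, -0.063], [0.021, -0.1266, -0.0792]]' --turn '[[0.147, 0, -0.001], [0.294, 0, -0.001], [0.44, 0, -0.001], [0.587, 0, -0.001], [0.731, 0, -0.001]]'

```text
time_s: 9.4
ee_pos: [0.6048, 0.0135, 0.1594]
tcp_rot: [0.707, 0.0, 0.707, -0.0]
wrist_force: [0.4, -0.2, -2.2]
opening: 0.0438
```

play_rows --xyz '[[0, 0, 0], [0, 0, 0], [0, 0, 0], [0, 0, 0], [0, 0, 0]]' --turn '[[0, 0, 0], [0, 0, 0], [0, 0, 0], [0, 0, 0], [0, 0, 0]]'

```text
time_s: 9.9
ee_pos: [0.6049, 0.0151, 0.1595]
tcp_rot: [0.707, -0.001, 0.707, 0.001]
wrist_force: [-0.1, 0.2, -3.0]
opening: 0.0442
```

```bash
python3 - <<'E'
from h import *
st();
brk('side','s4',.53,.66,-.08,.08,.05,.165)
plan(.605,.0145,.0705,0.3)
E
```

```text
t 9.9 p [0.6049 0.0151 0.1595] jawyaw 0.13 down [-0.001  0.001 -1.   ] F [-0.1  0.2 -3. ] op 0.0442 j [-0.44  0.52  0.58  1.49 -0.3   1.21  0.19]
side [350. 215.] 654 (array([603. ,   4.9]), 43.5, 90.1, 83.9) 0.136
side [356. 243.] 484 (array([601.3, -36.4]), 45.8, 87.7, 88.5) 0.071
shift [0.0891, -0.0003, 0.0002] turn [-0.0035, -0.0007, -0.0005] t 9.95
```

View pics/s4.png

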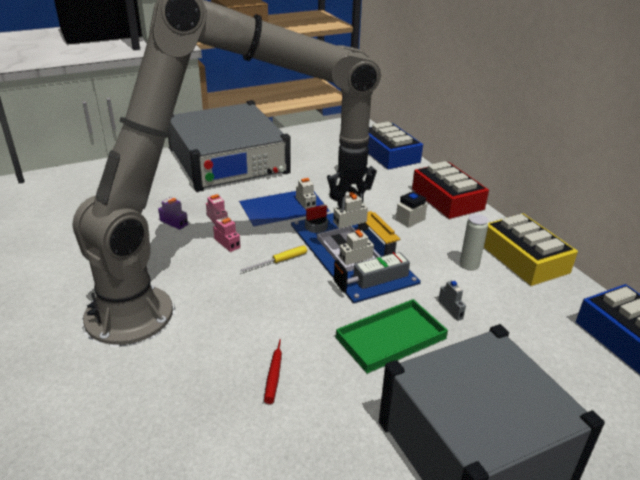

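play_rows --xyz '[[0.02, 0.003, 0], [0.04, 0.003, 0], [0.06, 0.003, 0], [0.075, 0.003, 0], [0.08, 0.003, 0]]' --turn '[[-0.003, 0, 0], [-0.003, 0, 0], [-0.003, 0, 0], [-0.003, 0, 0], [-0.003, 0, 0]]'

```text
time_s: 10.45
ee_pos: [0.6035, 0.0183, 0.0778]
tcp_rot: [0.706, -0.002, 0.709, 0.002]
wrist_force: [-1.3, -0.0, -2.6]
opening: 0.0442
```

play_rows --xyz '[[0.001, 0, 0], [0.002, 0, 0], [0.004, 0, 0], [0.006, 0, 0], [0.007, 0, 0]]' --turn '[[0, 0, 0], [0, 0, 0], [0, 0, 0], [0, 0, 0], [0, 0, 0]]'

```text
time_s: 10.95
ee_pos: [0.6037, 0.0183, 0.071]
tcp_rot: [0.706, -0.002, 0.708, 0.002]
wrist_force: [-0.4, -0.9, -1.9]
opening: 0.0441
```

play_rows --xyz '[[0.001, 0, 0], [0.0015, 0, 0], [0.0015, 0, 0], [0.0015, 0, 0], [0.0015, 0, 0]]' --turn '[[0, 0, 0], [0, 0, 0], [0, 0, 0], [0, 0, 0], [0, 0, 0]]'

```text
time_s: 11.45
ee_pos: [0.6038, 0.0183, 0.0696]
tcp_rot: [0.706, -0.002, 0.708, 0.002]
wrist_force: [0.3, -0.2, -2.5]
opening: 0.0443
```

play_rows --xyz '[[0.0005, 0, 0], [0.001, 0, 0], [0.001, 0, 0], [0.0012, 0, 0], [0.0015, 0, 0]]' --turn '[[0, 0, 0], [0, 0, 0], [0, 0, 0], [0, 0, 0], [0, 0, 0]]'

```text
time_s: 11.95
ee_pos: [0.6039, 0.0182, 0.0693]
tcp_rot: [0.706, -0.002, 0.708, 0.002]
wrist_force: [-3.7, -0.1, 7.4]
opening: 0.0444
```

Contact at 7 N. Releasing.

play_rows --xyz '[[0, 0, 0], [0, 0, 0], [0, 0, 0], [0, 0, 0], [0, 0, 0]]' --turn '[[0, 0, 0], [0, 0, 0], [0, 0, 0], [0, 0, 0], [0, 0, 0]]' --gripper 0.2

```text
time_s: 12.45
ee_pos: [0.6039, 0.0182, 0.069]
tcp_rot: [0.706, -0.002, 0.708, 0.002]
wrist_force: [-1.0, 0.4, 0.5]
opening: 0.0684
```

play_rows --xyz '[[-0.02, 0, 0], [-0.05, 0, 0], [-0.08, 0, 0], [-0.11, 0, 0], [-0.12, 0, 0]]' --turn '[[0, 0, 0], [0, 0, 0], [0, 0, 0], [0, 0, 0], [0, 0, 0]]'

```text
time_s: 12.95
ee_pos: [0.6063, 0.0177, 0.1927]
tcp_rot: [0.708, -0.002, 0.706, 0.002]
wrist_force: [0.4, 0.1, 0.2]
opening: 0.0683
```

```bash
python3 - <<'E'
from h import *
st()
brk('side','s5',.53,.66,-.08,.1,.05,.105)
brk('side','s5b',.4,.68,.2,.42,.066,.1)
plan(.61,.310,.14,87.6)
E
```

```text
t 12.95 p [0.6063 0.0177 0.1927] jawyaw 0.3 down [ 0.004  0.001 -1.   ] F [0.4 0.1 0.2] op 0.0683 j [-0.45  0.5   0.59  1.45 -0.28  1.28  0.17]
side [351. 239.] 816 (array([600.9, -10.5]), 95.4, 87.4, 90.0) 0.074
side [305. 184.] 136 (array([607.5, 309.3]), 35.8, 59.4, 0.2) 0.077
shift [0.051, 0.292, 0.0062] turn [-1.5236, 0.0014, -0.0004] t 13.05
```

View pics/s5.png

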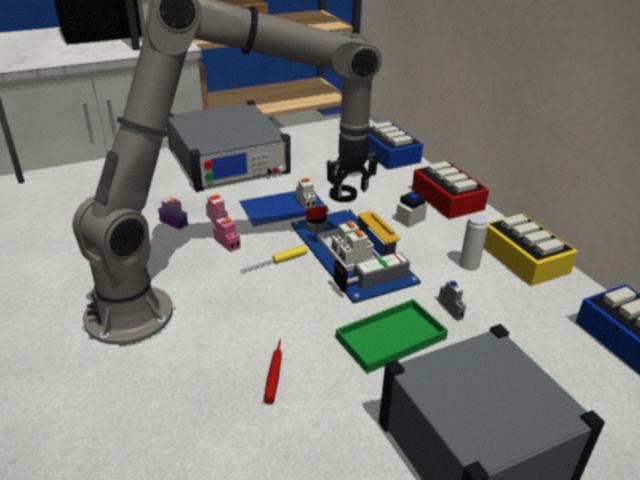

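The side view shows two breakers side by side and flat in the bed at (352,240). The third is still on the mat at (305,192).

play_rows --xyz '[[0, 0.03, 0.001], [0, 0.06, 0.001], [0, 0.09, 0.002], [0.005, 0.12, 0.003], [0.01, 0.15, 0.003]]' --turn '[[-0.15, 0, 0], [-0.3, 0, 0], [-0.45, 0, 0], [-0.6, 0, 0], [-0.75, 0, 0]]' --gripper 0

```text
time_s: 13.55
ee_pos: [0.6064, 0.169, 0.1783]
tcp_rot: [0.656, -0.262, 0.657, 0.263]
wrist_force: [-0.3, -0.0, 0.2]
opening: 0.0853
```

```bash
python3 - <<'E'
from h import *
st(); plan(.61,.310,.14,87.6)
E
```

```text
t 13.55 p [0.6064 0.169  0.1783] jawyaw 43.63 down [-0.003  0.    -1.   ] F [-0.3 -0.   0.2] op 0.0853 j [-0.55  0.53  0.39  1.38 -0.2   1.27  0.61]
shift [0.0383, 0.0994, 0.1] turn [-0.7674, -0.0009, -0.0028] t 13.55
```

play_rows --xyz '[[0.005, 0.02, 0.02], [0.01, 0.04, 0.04], [0.02, 0.06, 0.06], [0.03, 0.08, 0.08], [0.038, 0.0994, 0.1]]' --turn '[[-0.15, -0.001, -0.003], [-0.3, -0.001, -0.003], [-0.45, -0.001, -0.003], [-0.6, -0.001, -0.003], [-0.75, -0.001, -0.003]]'

```text
time_s: 14.05
ee_pos: [0.6082, 0.3107, 0.1368]
tcp_rot: [0.513, -0.484, 0.516, 0.486]
wrist_force: [0.4, -0.2, -0.7]
opening: 0.0856
```

```bash
python3 - <<'E'
from h import *
snap('top','t6'); snap('side','s6'); st(); plan(.61,.310,.062,87.6)
E
```

```text
t 14.15 p [0.6056 0.3163 0.1354] jawyaw 86.8 down [-0.008  0.003 -1.   ] F [ 0.1  0.8 -0.5] op 0.0851 j [-0.61  0.66  0.19  1.25 -0.13  1.25  1.09]
shift [0.0733, -0.0054, -0.0062] turn [-0.0139, 0.0021, -0.0085] t 14.15
```

View pics/t6.png

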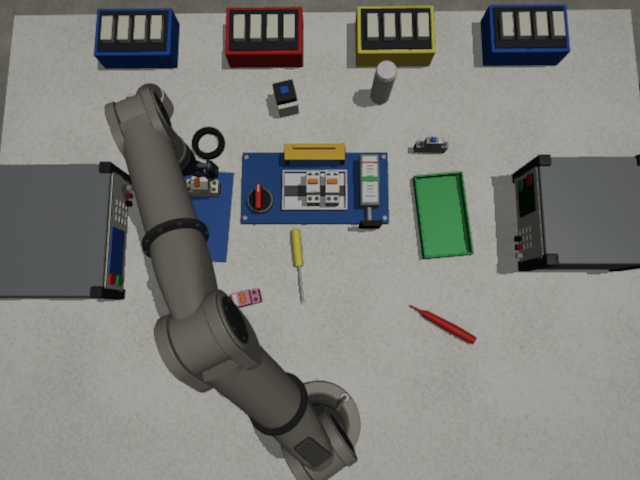

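```bash
python3 - <<'E'
from h import *
c=np.load('t6.npz');P=pts(c);X,Y,Z=P[...,0],P[...,1],P[...,2]
for lo,hi in((.072,.105),(.05,.07)):
  m=(X>.5)&(X<.66)&(Y>-.09)&(Y<.1)&(Z>lo)&(Z<hi)
  for ce,k,q in clus(P,m,10): print(ce.round(0),k,rect(q),np.median(q[:,2]).round(3))
c=np.load('s6.npz');P=pts(c);X,Y,Z=P[...,0],P[...,1],P[...,2]
m=(X>.55)&(X<.66)&(Y>.24)&(Y<.4)&(Z>.035)&(Z<.083)
for ce,k,q in clus(P,m,10): print(ce.round(0),k,rect(q),np.median(q[:,2]).round(3))
st()
E
```

```text
[313. 184.] 265 (array([603.4,  14.7]), 45.1, 35.9, 0.2) 0.09
[332. 184.] 259 (array([603.4, -35.2]), 33.4, 45.9, 89.8) 0.09
[313. 172.] 53 (array([641. ,  15.2]), 31.8, 12.7, 89.4) 0.06
[331. 173.] 59 (array([636.4, -33.5]), 34.2, 18.0, 89.0) 0.06
[313. 198.] 129 (array([572.1,  13.9]), 34.1, 22.2, 89.9) 0.06
[332. 198.] 117 (array([571.4, -35.6]), 21.9, 33.7, 0.2) 0.06
[306. 190.] 302 (array([609.4, 304.8]), 89.3, 42.7, 86.8) 0.059
t 14.15 p [0.6056 0.3163 0.1354] jawyaw 86.8 down [-0.008  0.003 -1.   ] F [ 0.1  0.8 -0.5] op 0.0851 j [-0.61  0.66  0.19  1.25 -0.13  1.25  1.09]
```

The top view shows A and B flat in the bed at (332,184) and (313,184), which works out to y = -0.035 and 0.0147 with x centred. C has not moved.

play_rows --xyz '[[0.02, -0.0054, -0.006], [0.04, -0.0054, -0.006], [0.06, -0.0054, -0.006], [0.07, -0.0054, -0.006], [0.072, -0.0054, -0.006]]' --turn '[[-0.014, 0.002, -0.008], [-0.014, 0.002, -0.008], [-0.014, 0.002, -0.008], [-0.014, 0.002, -0.008], [-0.014, 0.002, -0.008]]'

```text
time_s: 14.65
ee_pos: [0.6084, 0.3086, 0.0604]
tcp_rot: [0.509, -0.489, 0.513, 0.49]
wrist_force: [-0.3, 0.6, 0.0]
opening: 0.0854
```

play_rows --xyz '[[0, 0, 0], [0, 0, 0], [0, 0, 0], [0, 0, 0], [0, 0, 0]]' --turn '[[0, 0, 0], [0, 0, 0], [0, 0, 0], [0, 0, 0], [0, 0, 0]]' --gripper 1

```text
time_s: 15.15
ee_pos: [0.6094, 0.3093, 0.0619]
tcp_rot: [0.51, -0.489, 0.512, 0.489]
wrist_force: [-0.0, -0.1, 3.2]
opening: 0.044
```

```bash
python3 - <<'E'
from h import *
st()
E
```

```text
t 15.15 p [0.6094 0.3093 0.0619] jawyaw 87.54 down [-0.003 -0.001 -1.   ] F [-0.  -0.1  3.2] op 0.044 j [-0.6   0.72  0.18  1.33 -0.13  1.1   1.12]
```

play_rows --xyz '[[-0.03, 0, 0], [-0.06, 0, 0], [-0.09, 0, 0], [-0.12, 0, 0], [-0.12, 0, 0]]' --turn '[[0, 0, 0], [0, 0, 0], [0, 0, 0], [0, 0, 0], [0, 0, 0]]'

```text
time_s: 15.65
ee_pos: [0.6123, 0.3104, 0.187]
tcp_rot: [0.513, -0.49, 0.508, 0.488]
wrist_force: [1.4, 1.1, -2.1]
opening: 0.044
```

```bash
python3 - <<'E'
from h import *
st(); plan(.605,.061,.18,0.3)
E
```

```text
t 15.65 p [0.6123 0.3104 0.187 ] jawyaw 87.54 down [ 0.006  0.003 -1.   ] F [ 1.4  1.1 -2.1] op 0.044 j [-0.61  0.63  0.2   1.18 -0.12  1.34  1.11]
shift [0.0062, -0.0034, -0.2495] turn [1.5226, 0.0071, 0.0022] t 15.65
```

play_rows --xyz '[[0, 0, -0.025], [0, 0, -0.05], [0, 0, -0.075], [0, -0.001, -0.1], [0, -0.001, -0.125]]' --turn '[[0.15, 0, 0], [0.3, 0.001, 0], [0.45, 0.002, 0], [0.6, 0.003, 0], [0.75, 0.004, 0]]'

```text
time_s: 16.15
ee_pos: [0.6065, 0.184, 0.184]
tcp_rot: [0.655, -0.267, 0.655, 0.265]
wrist_force: [-0.0, -0.4, -3.5]
opening: 0.0441
```

```bash
python3 - <<'E'
from h import *
plan(.605,.0595,.16,0.3)
E
```

```text
shift [0.0242, -0.0882, -0.0878] turn [0.7665, -0.0004, 0.0021] t 16.15
```

play_rows --xyz '[[0.0, -0.018, -0.018], [0.0, -0.036, -0.036], [0.005, -0.054, -0.054], [0.01, -0.072, -0.072], [0.022, -0.088, -0.088]]' --turn '[[0.15, 0, 0.002], [0.3, 0, 0.002], [0.45, 0, 0.002], [0.6, 0, 0.002], [0.75, 0, 0.002]]'

```text
time_s: 16.65
ee_pos: [0.604, 0.0577, 0.1609]
tcp_rot: [0.707, -0.008, 0.708, 0.007]
wrist_force: [0.8, 0.2, -2.9]
opening: 0.0438
```

play_rows --xyz '[[0, 0, 0], [0, 0, 0], [0, 0, 0], [0, 0, 0], [0, 0, 0]]' --turn '[[0.013, 0, 0], [0.013, 0, 0], [0.013, 0, 0], [0.013, 0, 0], [0.013, 0, 0]]'

```text
time_s: 17.15
ee_pos: [0.6042, 0.0592, 0.161]
tcp_rot: [0.707, -0.004, 0.707, 0.004]
wrist_force: [-0.4, 0.8, -3.5]
opening: 0.0437
```

```bash
python3 - <<'E'
from h import *
brk('side','s7',.53,.66,-.08,.1,.05,.105)
brk('side','s7',.53,.66,0.02,.1,.105,.165)
brk('top','t7',.53,.66,-0.08,.04,.075,.105)
st(); plan(.605,.0595,.0755,0.3)
E
```

```text
side [351. 239.] 816 (array([602.4, -11.7]), 95.4, 87.4, 88.2) 0.074
side [342. 207.] 622 (array([602.3,  51.8]), 42.5, 90.2, 84.5) 0.135
top [313. 184.] 258 (array([603.1,  14.8]), 45.0, 36.0, 0.2) 0.09
top [332. 184.] 253 (array([603. , -35.3]), 33.5, 45.1, 89.9) 0.09
t 17.3 p [0.6041 0.0582 0.161 ] jawyaw 0.52 down [-0.001 -0.001 -1.   ] F [ 1.3 -0.1 -2.5] op 0.0438 j [-0.5   0.52  0.57  1.49 -0.29  1.22  0.11]
shift [0.0855, 0.0013, 0.001] turn [0.0038, -0.0012, 0.0008] t 17.3
```

View pics/s7.png

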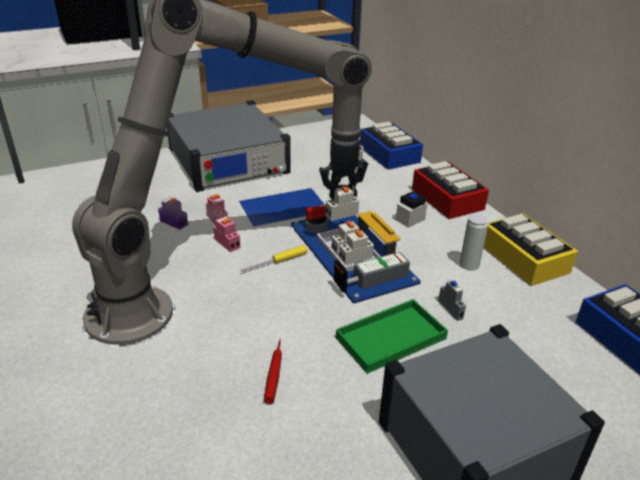

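Side view: C is held level at (342,207), about 8 mm clear of B. Lowering it.

play_rows --xyz '[[0.02, 0.001, 0.001], [0.04, 0.001, 0.001], [0.06, 0.001, 0.001], [0.075, 0.001, 0.001], [0.081, 0.001, 0.001]]' --turn '[[0.004, -0.001, 0], [0.004, -0.001, 0], [0.004, -0.001, 0], [0.004, -0.001, 0], [0.004, -0.001, 0]]'

```text
time_s: 17.8
ee_pos: [0.6038, 0.0594, 0.0783]
tcp_rot: [0.706, -0.002, 0.708, 0.002]
wrist_force: [0.0, 0.1, -3.1]
opening: 0.0438
```

play_rows --xyz '[[0.001, 0, 0], [0.0015, 0, 0], [0.002, 0, 0], [0.0025, 0, 0], [0.003, 0, 0]]' --turn '[[0, 0, 0], [0, 0, 0], [0, 0, 0], [0, 0, 0], [0, 0, 0]]'

```text
time_s: 18.3
ee_pos: [0.6043, 0.0594, 0.0759]
tcp_rot: [0.706, -0.002, 0.708, 0.002]
wrist_force: [0.4, -0.2, -2.7]
opening: 0.0443
```

play_rows --xyz '[[0.001, 0, 0], [0.0015, 0, 0], [0.002, 0, 0], [0.0025, 0, 0], [0.003, 0, 0]]' --turn '[[0, 0, 0], [0, 0, 0], [0, 0, 0], [0, 0, 0], [0, 0, 0]]'

```text
time_s: 18.8
ee_pos: [0.6043, 0.0594, 0.073]
tcp_rot: [0.706, -0.002, 0.708, 0.002]
wrist_force: [-0.5, 0.1, 1.0]
opening: 0.044
```

Just touching. One more millimetre, then release.

play_rows --xyz '[[0.0005, 0, 0], [0.0008, 0, 0], [0.001, 0, 0], [0.001, 0, 0], [0.001, 0, 0]]' --turn '[[0, 0, 0], [0, 0, 0], [0, 0, 0], [0, 0, 0], [0, 0, 0]]'

```text
time_s: 19.3
ee_pos: [0.6043, 0.0592, 0.0729]
tcp_rot: [0.706, -0.002, 0.708, 0.002]
wrist_force: [-3.8, -0.5, 4.8]
opening: 0.0443
```

play_rows --xyz '[[0, 0, 0], [0, 0, 0], [0, 0, 0], [0, 0, 0], [0, 0, 0]]' --turn '[[0, 0, 0], [0, 0, 0], [0, 0, 0], [0, 0, 0], [0, 0, 0]]' --gripper 0.2

```text
time_s: 19.8
ee_pos: [0.6044, 0.0592, 0.0728]
tcp_rot: [0.706, -0.002, 0.708, 0.002]
wrist_force: [-0.9, 0.6, -0.0]
opening: 0.0683
```

play_rows --xyz '[[-0.02, 0, 0], [-0.05, 0, 0], [-0.08, 0, 0], [-0.1, 0, 0], [-0.11, 0, 0]]' --turn '[[0, 0, 0], [0, 0, 0], [0, 0, 0], [0, 0, 0], [0, 0, 0]]'

```text
time_s: 20.3
ee_pos: [0.6058, 0.0592, 0.1852]
tcp_rot: [0.708, -0.002, 0.706, 0.002]
wrist_force: [0.8, 0.3, 1.1]
opening: 0.068
```

```bash
python3 - <<'E'
from h import *
brk('side','s8',.53,.66,-.08,.1,.05,.105)
st(); plan(.573,.155,.13,91)
E
```

```text
side [348. 235.] 1079 (array([600.5,   9.6]), 86.0, 137.2, 0.6) 0.077
t 20.35 p [0.6062 0.0592 0.1858] jawyaw 0.31 down [ 0.003  0.    -1.   ] F [0.7 0.5 0.5] op 0.0685 j [-0.51  0.51  0.58  1.45 -0.28  1.27  0.1 ]
shift [0.0557, 0.0959, -0.0328] turn [-1.5829, 0.0026, 0.0025] t 20.35
```

View pics/s8.png

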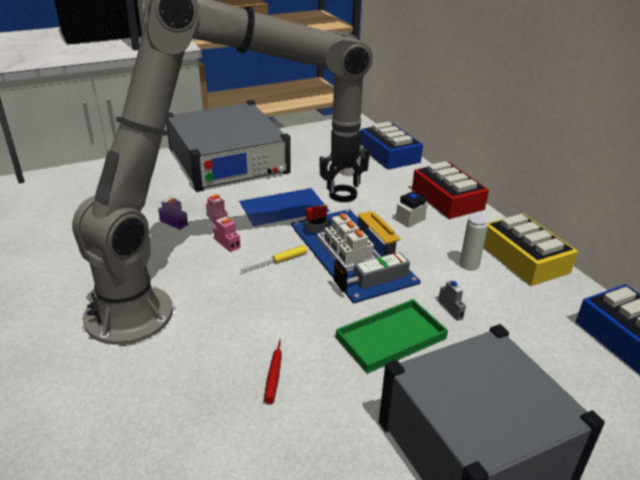

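All three stand in a row in the bed at (348,235). The knob is next.

play_rows --xyz '[[0, 0.019, -0.007], [0, 0.038, -0.014], [0, 0.057, -0.021], [0, 0.076, -0.028], [0, 0.096, -0.033]]' --turn '[[-0.15, 0, 0], [-0.3, 0, 0], [-0.45, 0, 0], [-0.6, 0, 0], [-0.75, 0.001, 0.001]]'

```text
time_s: 20.85
ee_pos: [0.5712, 0.1556, 0.1841]
tcp_rot: [0.656, -0.263, 0.657, 0.263]
wrist_force: [0.3, -0.6, 0.5]
opening: 0.068
```

```bash
python3 - <<'E'
from h import *
plan(.573,.155,.13,91)
E
```

```text
shift [0.0541, -0.0017, 0.0009] turn [-0.827, -0.0004, -0.0009] t 20.85
```

play_rows --xyz '[[0.005, -0.001, 0.001], [0.015, -0.001, 0.001], [0.025, -0.001, 0.001], [0.04, -0.001, 0.001], [0.054, -0.0017, 0.001]]' --turn '[[-0.15, 0, 0], [-0.3, 0, 0], [-0.45, 0, 0], [-0.6, 0, 0], [-0.75, 0, -0.001]]'

```text
time_s: 21.35
ee_pos: [0.5721, 0.1551, 0.1281]
tcp_rot: [0.514, -0.485, 0.515, 0.485]
wrist_force: [-0.4, -0.0, -0.4]
opening: 0.0684
```

play_rows --xyz '[[0, 0, 0], [0, 0, 0], [0, 0, 0], [0, 0, 0], [0, 0, 0]]' --turn '[[-0.075, 0, 0], [-0.075, 0, 0], [-0.075, 0, 0], [-0.075, 0, 0], [-0.075, 0, 0]]'

```text
time_s: 21.85
ee_pos: [0.5723, 0.1552, 0.1284]
tcp_rot: [0.495, -0.504, 0.497, 0.504]
wrist_force: [-0.5, -0.1, -0.6]
opening: 0.0679
```

```bash
python3 - <<'E'
from h import *
brk('top','t9',.53,.66,-.08,.1,.075,.105)
c=snap('side','s9'); P=pts(c); f=c['frame'].astype(int); r,g,b=f[...,0],f[...,1],f[...,2];X,Y,Z=P[...,0],P[...,1],P[...,2]
print('red knob',[(ce.round(),k,rect(q),np.median(q[:,2]).round(3)) for ce,k,q in clus(P,(r>g+40)&(r>b+40)&(Z>.05)&(Z<.09)&(X>.5)&(X<.62)&(Y>.08)&(Y<.2),10)])
st(); plan(.573,.155,.060,91)
E
```

```text
top [296. 184.] 250 (array([603.8,  57.1]), 45.0, 33.9, 0.5) 0.09
top [313. 184.] 258 (array([603.5,  14.8]), 36.0, 45.7, 90.0) 0.09
top [333. 184.] 254 (array([603.2, -35.3]), 33.6, 45.7, 89.9) 0.091
red knob [(array([316., 211.]), np.int32(209), (array([573.2, 151.2]), 63.4, 18.3, 1.0), np.float64(0.069))]
t 21.95 p [0.5723 0.1552 0.1284] jawyaw 90.89 down [-0.002 -0.001 -1.   ] F [0.1 0.4 0.6] op 0.0682 j [-0.44  0.49  0.21  1.56 -0.11  1.11  1.38]
shift [0.0684, -0.0009, -0.0001] turn [-0.0019, -0.0008, -0.002] t 21.95
```

View pics/s9.png

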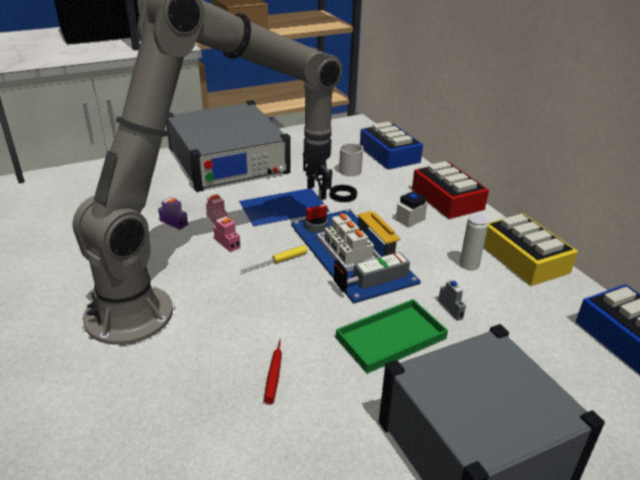

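View pics/t9.png

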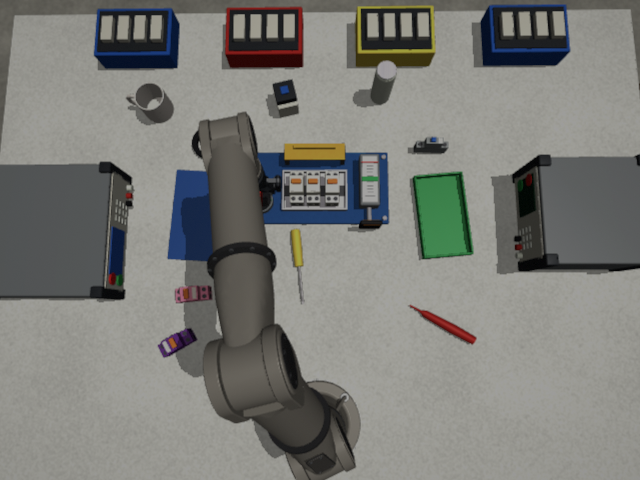

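The top view shows three breakers centred in the bed at (296/313/333,184), with rail x within 1 mm. The knob is at (573,155) mm, as planned. I'm descending onto it, gripping it and turning it clockwise.

play_rows --xyz '[[0.015, -0.001, 0], [0.03, -0.001, 0], [0.045, -0.001, 0], [0.06, -0.001, 0], [0.067, -0.001, 0]]' --turn '[[-0.002, -0.001, -0.002], [-0.002, -0.001, -0.002], [-0.002, -0.001, -0.002], [-0.002, -0.001, -0.002], [-0.002, -0.001, -0.002]]'

```text
time_s: 22.45
ee_pos: [0.5722, 0.155, 0.0601]
tcp_rot: [0.495, -0.504, 0.496, 0.505]
wrist_force: [-0.5, -0.4, 0.0]
opening: 0.0681
```

play_rows --xyz '[[0, 0, 0], [0, 0, 0], [0, 0, 0], [0, 0, 0], [0, 0, 0]]' --turn '[[0, 0, 0], [0, 0, 0], [0, 0, 0], [0, 0, 0], [0, 0, 0]]' --gripper 1

```text
time_s: 22.95
ee_pos: [0.573, 0.1564, 0.0613]
tcp_rot: [0.496, -0.504, 0.495, 0.505]
wrist_force: [-0.1, 3.0, 2.4]
opening: 0.0134
```

```bash
python3 - <<'E'
from h import *
st(); plan(.573,.155,.060,46)
E
```

```text
t 22.95 p [0.573  0.1564 0.0613] jawyaw 90.94 down [ 0.     0.002 -1.   ] F [-0.1  3.   2.4] op 0.0134 j [-0.43  0.56  0.2   1.63 -0.13  0.97  1.4 ]
shift [0.0013, -0.0, -0.0014] turn [0.7843, 0.002, -0.0007] t 22.95
```

play_rows --xyz '[[0, 0, 0], [0, 0, 0], [0, 0, 0], [0, 0, 0], [0, 0, 0]]' --turn '[[0.12, 0, 0], [0.25, 0, 0], [0.38, 0, 0], [0.51, 0, 0], [0.64, 0, 0]]'

```text
time_s: 23.45
ee_pos: [0.5732, 0.1573, 0.0613]
tcp_rot: [0.631, -0.321, 0.629, 0.322]
wrist_force: [1.7, 2.2, -2.0]
opening: 0.013
```

```bash
python3 - <<'E'
from h import *
print(bot.get_obs()['ft_torque']);st(); plan(.573,.156,.061,9)
E
```

```text
[ 0.22522493 -0.18202919  0.06795929]
t 23.45 p [0.5732 0.1573 0.0613] jawyaw 54.08 down [ 0.001  0.003 -1.   ] F [ 1.7  2.2 -2. ] op 0.013 j [-0.54  0.57  0.35  1.63 -0.23  0.98  0.83]
shift [0.0003, -0.0006, -0.0012] turn [0.7868, 0.0021, -0.0019] t 23.45
```

play_rows --xyz '[[0, 0, -0.001], [0, 0, -0.001], [0, 0, -0.001], [0, 0, -0.001], [0, 0, -0.001]]' --turn '[[0.13, 0, 0], [0.26, 0, 0], [0.4, 0, 0], [0.54, 0, 0], [0.68, 0, 0]]'

```text
time_s: 23.95
ee_pos: [0.5741, 0.1579, 0.0613]
tcp_rot: [0.703, -0.09, 0.699, 0.093]
wrist_force: [4.5, 3.4, -4.7]
opening: 0.0129
```

play_rows --xyz '[[0, 0, 0], [0, 0, 0], [0, 0, 0], [0, 0, 0], [0, 0, 0]]' --turn '[[0.05, 0, 0], [0.09, 0, 0], [0.09, 0, 0], [0.09, 0, 0], [0.09, 0, 0]]'

```text
time_s: 24.45
ee_pos: [0.5742, 0.1579, 0.0613]
tcp_rot: [0.706, -0.059, 0.703, 0.061]
wrist_force: [1.8, 1.9, -2.3]
opening: 0.0131
```

```bash
python3 - <<'E'
from h import *
print(bot.get_obs()['ft_torque']);st()
E
```

```text
[-0.12731512  0.0337917   0.15075387]
t 24.45 p [0.5742 0.1579 0.0613] jawyaw 9.77 down [ 0.005  0.004 -1.   ] F [ 1.8  1.9 -2.3] op 0.0131 j [-0.67  0.6   0.54  1.64 -0.36  1.    0.16]
```

play_rows --xyz '[[0, 0, 0], [0, 0, 0], [0, 0, 0], [0, 0, 0], [0, 0, 0]]' --turn '[[0, 0, 0], [0, 0, 0], [0, 0, 0], [0, 0, 0], [0, 0, 0]]' --gripper 0.5

```text
time_s: 24.95
ee_pos: [0.5742, 0.1579, 0.0614]
tcp_rot: [0.706, -0.059, 0.703, 0.061]
wrist_force: [-0.8, -0.5, -0.2]
opening: 0.0429
```

play_rows --xyz '[[-0.03, 0, 0], [-0.06, 0, 0], [-0.09, 0, 0], [-0.12, 0, 0], [-0.12, 0, 0]]' --turn '[[0, 0, 0], [0, 0, 0], [0, 0, 0], [0, 0, 0], [0, 0, 0]]'

```text
time_s: 25.45
ee_pos: [0.5769, 0.1576, 0.1866]
tcp_rot: [0.71, -0.058, 0.699, 0.062]
wrist_force: [1.4, -0.2, -0.4]
opening: 0.0426
```

```bash
cat >> h.py <<'E'
def knob(tag):
    c=snap('side',tag); P=pts(c); f=c['frame'].astype(int); r,g,b=f[...,0],f[...,1],f[...,2];X,Y,Z=P[...,0],P[...,1],P[...,2]
    print('red knob',[(ce.round(),k,rect(q),np.median(q[:,2]).round(3)) for ce,k,q in clus(P,(r>g+40)&(r>b+40)&(Z>.06)&(Z<.09)&(X>.5)&(X<.64)&(Y>.1)&(Y<.22),10)])
    print('bar',[(ce.round(),k,rect(q),np.median(q[:,2]).round(3)) for ce,k,q in clus(P,(r>b+50)&(g>b+30)&(X>.58)&(X<.75)&(Y>-.1)&(Y<.12)&(Z>.055),50)])
    print('pointer red',[(ce.round(),k,rect(q),np.mean(q,0).round(4)) for ce,k,q in clus(P,(r>g+30)&(r>b+30)&(Z>.045)&(Z<.08)&(Y>-.2)&(Y<-.08)&(X>.5)&(X<.75),3)])
    print('scale green',[(ce.round(),k,rect(q),np.mean(q,0).round(4)) for ce,k,q in clus(P,(g>r+20)&(g>b+20)&(Z>.045)&(Z<.08)&(Y>-.2)&(Y<-.08)&(X>.5)&(X<.7),5)])
E
python3 - <<'E'
from h import *
knob('s10'); brk('top','t10',.53,.66,-.08,.1,.082,.105); st()
plan(.5025,-.1325,.2,0)
E
```

```text
red knob [(array([316., 210.]), np.int32(128), (array([572.3, 154.1]), 18.1, 68.2, 11.7), np.float64(0.074))]
bar [(array([367., 230.]), np.int32(602), (array([645.3,  12.2]), 168.2, 86.7, 83.6), np.float64(0.07))]
pointer red [(array([398., 257.]), np.int32(19), (array([ 670.1, -128.2]), 50.1, 10.9, 77.8), array([ 0.6704, -0.1326,  0.0622]))]
scale green [(array([382., 262.]), np.int32(62), (array([ 625. , -136.3]), 19.4, 43.9, 3.1), array([ 0.6245, -0.1339,  0.0613]))]
top [296. 183.] 245 (array([603.5,  56.9]), 33.7, 44.4, 89.9) 0.09
top [313. 183.] 252 (array([603.8,  14.8]), 44.3, 36.0, 0.0) 0.09
top [332. 183.] 249 (array([603.3, -35.2]), 33.4, 45.7, 89.7) 0.091
t 25.55 p [0.574  0.1574 0.182 ] jawyaw 9.77 down [ 0.006  0.005 -1.   ] F [ 0.1  0.2 -0.3] op 0.0425 j [-0.7   0.48  0.59  1.5  -0.28  1.24  0.1 ]
shift [-0.0197, -0.2735, -0.1195] turn [0.1705, 0.0064, -0.0041] t 25.55
```

View pics/s10.png

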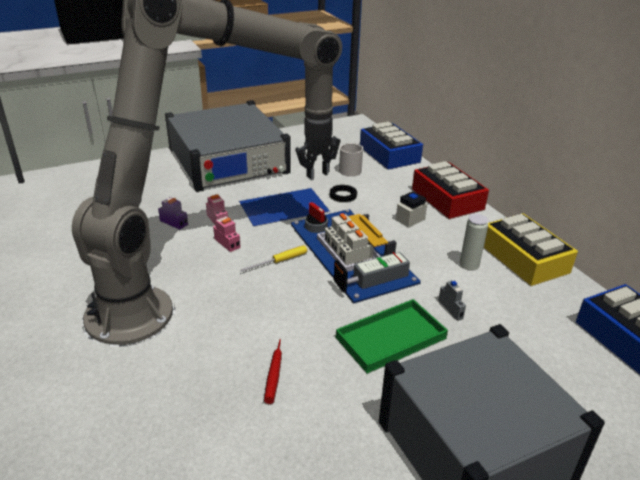

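View pics/t10.png

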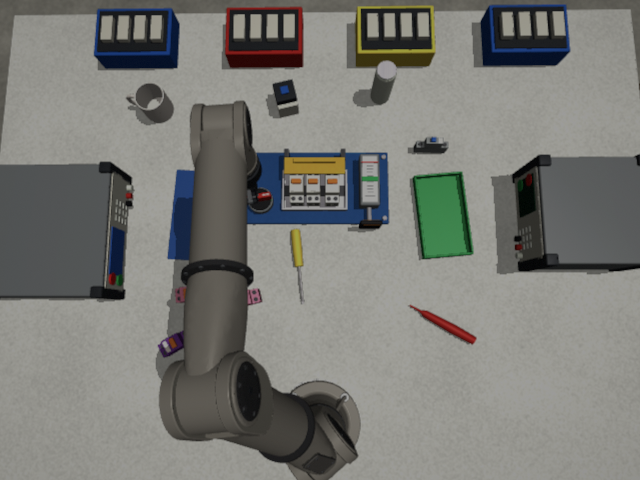

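The top view shows the yellow bar over the breakers' far shoulders at (314,165) and the knob lying crosswise at (262,197), so it is locked. The gauge handle is next.

play_rows --xyz '[[-0.004, -0.045, -0.02], [-0.008, -0.09, -0.04], [-0.012, -0.135, -0.06], [-0.016, -0.18, -0.08], [-0.018, -0.225, -0.1]]' --turn '[[0.04, 0.006, -0.004], [0.08, 0.006, -0.004], [0.12, 0.006, -0.004], [0.16, 0.006, -0.004], [0.17, 0.006, -0.004]]'

```text
time_s: 26.05
ee_pos: [0.5117, -0.0827, 0.1973]
tcp_rot: [0.706, 0.0, 0.708, 0.0]
wrist_force: [0.9, -0.8, 0.3]
opening: 0.0426
```

```bash
python3 - <<'E'
from h import *
st(); plan(.5025,-.1325,.13,0)
E
```

```text
t 26.05 p [ 0.5117 -0.0827  0.1973] jawyaw -0.01 down [-0.002  0.    -1.   ] F [ 0.9 -0.8  0.3] op 0.0426 j [-0.44  0.33  0.73  1.69 -0.23  1.21  0.34]
shift [0.0672, -0.0498, -0.0091] turn [-0.0001, -0.0021, -0.0005] t 26.05
```

play_rows --xyz '[[0.015, -0.02, -0.004], [0.03, -0.04, -0.008], [0.05, -0.05, -0.009], [0.067, -0.05, -0.009], [0.067, -0.05, -0.009]]' --turn '[[0, -0.002, 0], [0, -0.002, 0], [0, -0.002, 0], [0, -0.002, 0], [0, -0.002, 0]]'

```text
time_s: 26.55
ee_pos: [0.4992, -0.1319, 0.1265]
tcp_rot: [0.704, 0.001, 0.71, 0.0]
wrist_force: [0.2, 0.6, -0.4]
opening: 0.0428
```

```bash
python3 - <<'E'
from h import *
st(); snap('side','s11'); plan(.5025,-.1325,.070,0)
E
```

```text
t 26.55 p [ 0.4992 -0.1319  0.1265] jawyaw -0.08 down [-0.009  0.002 -1.   ] F [ 0.2  0.6 -0.4] op 0.0428 j [-0.32  0.41  0.71  1.78 -0.3   1.07  0.5 ]
shift [0.0581, -0.0006, 0.0022] turn [-0.0004, -0.0056, -0.0014] t 26.6
```

View pics/s11.png

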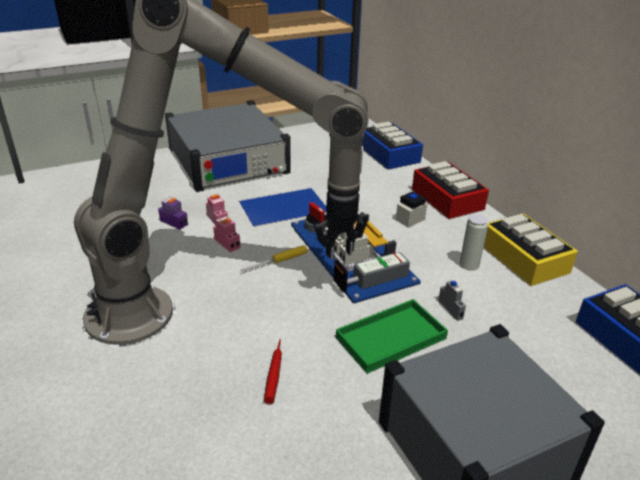

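The gripper's fingers straddle the handle plate at (342,268). I'm descending and gripping.

play_rows --xyz '[[0.015, 0, 0.002], [0.03, 0, 0.002], [0.045, 0, 0.002], [0.057, 0, 0.002], [0.057, 0, 0.002]]' --turn '[[0, -0.005, -0.001], [0, -0.005, -0.001], [0, -0.005, -0.001], [0, -0.005, -0.001], [0, -0.005, -0.001]]'

```text
time_s: 27.1
ee_pos: [0.5013, -0.131, 0.0698]
tcp_rot: [0.706, 0.0, 0.708, 0.001]
wrist_force: [-0.4, 0.9, 0.0]
opening: 0.0423
```

play_rows --xyz '[[0, 0, 0], [0, 0, 0], [0, 0, 0], [0, 0, 0], [0, 0, 0]]' --turn '[[0, 0, 0], [0, 0, 0], [0, 0, 0], [0, 0, 0], [0, 0, 0]]' --gripper 1

```text
time_s: 27.6
ee_pos: [0.5029, -0.131, 0.0708]
tcp_rot: [0.707, 0.0, 0.707, 0.001]
wrist_force: [2.6, 1.3, 1.0]
opening: 0.0112
```

```bash
python3 - <<'E'
from h import *
st(); knob('s12')
E
```

```text
t 27.6 p [ 0.5029 -0.131   0.0708] jawyaw 0.04 down [-0.     0.001 -1.   ] F [2.6 1.3 1. ] op 0.0112 j [-0.29  0.48  0.67  1.84 -0.37  0.95  0.55]
red knob [(array([316., 210.]), np.int32(125), (array([571.2, 154. ]), 17.4, 72.7, 8.4), np.float64(0.074))]
bar [(array([370., 231.]), np.int32(481), (array([672.5,   4.1]), 163.0, 79.5, 60.5), np.float64(0.07))]
pointer red [(array([397., 257.]), np.int32(24), (array([ 669. , -135.2]), 45.6, 11.2, 82.8), array([ 0.6683, -0.1323,  0.0632]))]
scale green [(array([382., 262.]), np.int32(63), (array([ 625.1, -132.1]), 47.1, 18.0, 86.5), array([ 0.6243, -0.1338,  0.0615]))]
```

play_rows --xyz '[[0, 0, -0.01], [0, 0, -0.02], [0, 0, -0.03], [0, 0, -0.04], [0, 0, -0.0445]]' --turn '[[0, 0, 0], [0, 0, 0], [0, 0, 0], [0, 0, 0], [0, 0, 0]]'

```text
time_s: 28.15
ee_pos: [0.4597, -0.1309, 0.0708]
tcp_rot: [0.708, -0.0, 0.706, 0.0]
wrist_force: [8.4, 0.5, -8.1]
opening: 0.0111
```

```bash
python3 - <<'E'
from h import *
st(); knob('s13')
E
```

```text
t 28.15 p [ 0.4597 -0.1309  0.0708] jawyaw 0.04 down [ 0.004  0.    -1.   ] F [ 8.4  0.5 -8.1] op 0.0111 j [-0.31  0.4   0.7   1.96 -0.33  0.89  0.56]
red knob []
bar [(array([367., 229.]), np.int32(612), (array([645.2,  10.3]), 164.7, 85.5, 83.8), np.float64(0.07))]
pointer red [(array([379., 258.]), np.int32(5), (array([ 625.3, -117.5]), 12.0, 3.2, 85.1), array([ 0.6255, -0.1157,  0.0621])), (array([385., 264.]), np.int32(4), (array([ 622.9, -150.4]), 11.7, 2.2, 84.1), array([ 0.623 , -0.1485,  0.0658]))]
scale green [(array([381., 263.]), np.int32(23), (array([ 619.9, -133.1]), 48.2, 8.0, 82.8), array([ 0.6189, -0.1344,  0.0615]))]
```

View pics/s13.png

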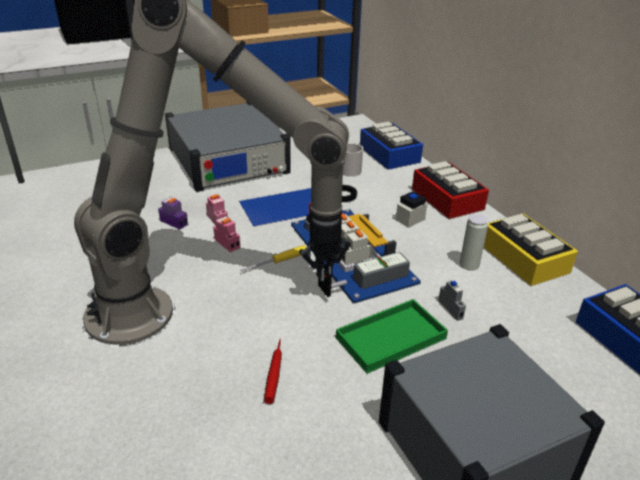

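The pointer reads about 624 to 625 mm against a mark at 624, inside the band at (381,262). Holding.

play_rows --xyz '[[0, 0, 0], [0, 0, 0], [0, 0, 0], [0, 0, 0], [0, 0, 0]]' --turn '[[0, 0, 0], [0, 0, 0], [0, 0, 0], [0, 0, 0], [0, 0, 0]]'

```text
time_s: 28.7
ee_pos: [0.4611, -0.1309, 0.0708]
tcp_rot: [0.71, -0.001, 0.705, 0.0]
wrist_force: [7.3, 0.0, -7.3]
opening: 0.0107
```

play_rows --xyz '[[0, 0, 0], [0, 0, 0], [0, 0, 0], [0, 0, 0], [0, 0, 0]]' --turn '[[0, 0, 0], [0, 0, 0], [0, 0, 0], [0, 0, 0], [0, 0, 0]]'

```text
time_s: 29.2
ee_pos: [0.4627, -0.1309, 0.0708]
tcp_rot: [0.711, -0.001, 0.704, -0.0]
wrist_force: [8.2, 0.6, -6.1]
opening: 0.0112
```

```bash
python3 - <<'E'
from h import *
st(); knob('s14'); c=snap('top','t14')
P=pts(c); f=c['frame'].astype(int); r,g,b=f[...,0],f[...,1],f[...,2]; X,Y,Z=P[...,0],P[...,1],P[...,2]
print('green',[(ce.round(),k,rect(q),np.mean(q,0).round(4)) for ce,k,q in clus(P,(g>r+20)&(g>b+20)&(Z>.045)&(Y>-.2)&(Y<-.08)&(X>.5)&(X<.7),2)])
print('red',[(ce.round(),k,rect(q),np.mean(q,0).round(4)) for ce,k,q in clus(P,(r>g+20)&(r>b+20)&(Z>.045)&(Y>-.2)&(Y<-.08)&(X>.5)&(X<.75),2)])
brk('top','t14',.53,.66,-.08,.1,.082,.105)
E
```

```text
t 29.2 p [ 0.4627 -0.1309  0.0708] jawyaw 0.06 down [ 0.01  -0.002 -1.   ] F [ 8.2  0.6 -6.1] op 0.0112 j [-0.31  0.4   0.69  1.95 -0.33  0.89  0.56]
red knob []
bar [(array([367., 230.]), np.int32(611), (array([645.2,  12.7]), 167.6, 87.8, 82.4), np.float64(0.07))]
pointer red [(array([383., 261.]), np.int32(18), (array([ 626.4, -133.6]), 41.0, 10.2, 79.6), array([ 0.627 , -0.1338,  0.0646]))]
scale green [(array([381., 262.]), np.int32(38), (array([ 620.5, -133.3]), 49.0, 9.5, 86.7), array([ 0.6206, -0.1336,  0.0617]))]
green [(array([370., 179.]), np.int32(49), (array([ 620.8, -133.9]), 7.9, 42.1, 2.0), array([ 0.6211, -0.1331,  0.0632]))]
red [(array([370., 176.]), np.int32(36), (array([ 627.7, -132.9]), 4.1, 44.5, 0.5), array([ 0.6277, -0.1327,  0.0639]))]
top [296. 183.] 243 (array([603.7,  57. ]), 44.8, 33.8, 0.1) 0.091
top [313. 183.] 248 (array([603.4,  14.7]), 44.7, 35.9, 0.2) 0.091
top [332. 183.] 245 (array([603.3, -35.3]), 33.5, 45.5, 89.7) 0.091
```

View pics/t14.png

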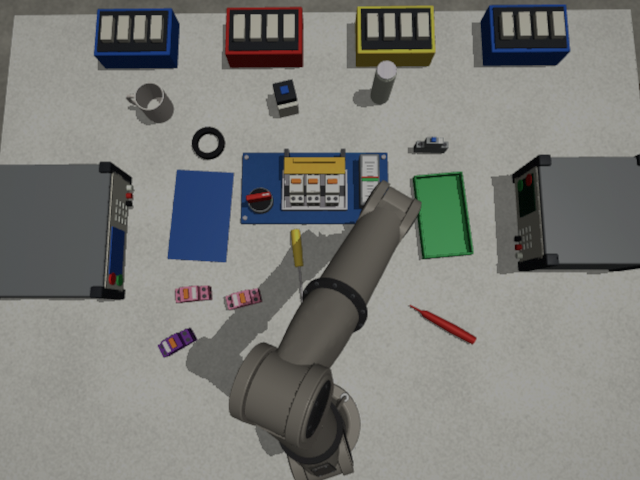

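The pointer is still in the band but has drifted back to +4 mm, because each call re-bases on the measured pose. I'll re-centre it and hold again with a counter-offset.

play_rows --xyz '[[0, 0, -0.003], [0, 0, -0.005], [0, 0, -0.005], [0, 0, -0.005], [0, 0, -0.005]]' --turn '[[0, 0.012, 0], [0, 0.012, 0], [0, 0.012, 0], [0, 0.012, 0], [0, 0.012, 0]]'

```text
time_s: 29.85
ee_pos: [0.46, -0.1309, 0.0708]
tcp_rot: [0.708, -0.001, 0.706, -0.001]
wrist_force: [9.1, -0.1, -7.7]
opening: 0.0112
```

play_rows --xyz '[[0, 0, -0.0025], [0, 0, -0.0025], [0, 0, -0.0025], [0, 0, -0.0025], [0, 0, -0.0025]]' --turn '[[0, 0, 0], [0, 0, 0], [0, 0, 0], [0, 0, 0], [0, 0, 0]]'

```text
time_s: 30.35
ee_pos: [0.4594, -0.1309, 0.0708]
tcp_rot: [0.709, -0.002, 0.705, -0.001]
wrist_force: [8.0, -0.2, -7.7]
opening: 0.0108
```

play_rows --xyz '[[0, 0, -0.002], [0, 0, -0.002], [0, 0, -0.002], [0, 0, -0.002], [0, 0, -0.002]]' --turn '[[0, 0, 0], [0, 0, 0], [0, 0, 0], [0, 0, 0], [0, 0, 0]]'

```text
time_s: 30.85
ee_pos: [0.4592, -0.1308, 0.0708]
tcp_rot: [0.711, -0.002, 0.704, -0.001]
wrist_force: [7.9, -0.6, -7.6]
opening: 0.0105
```

```bash
python3 - <<'E'
from h import *
st(); c=snap('top','t15')
P=pts(c); f=c['frame'].astype(int); r,g,b=f[...,0],f[...,1],f[...,2]; X,Y,Z=P[...,0],P[...,1],P[...,2]
print('red',[(ce.round(),k,rect(q),np.mean(q,0).round(4)) for ce,k,q in clus(P,(r>g+20)&(r>b+20)&(Z>.045)&(Y>-.2)&(Y<-.08)&(X>.5)&(X<.75),2)])
E
```

```text
t 30.85 p [ 0.4592 -0.1308  0.0708] jawyaw 0.07 down [ 0.01  -0.005 -1.   ] F [ 7.9 -0.6 -7.6] op 0.0105 j [-0.32  0.4   0.7   1.96 -0.33  0.88  0.55]
red [(array([370., 178.]), np.int32(16), (array([ 623. , -134.7]), 38.6, 2.3, 89.7), array([ 0.623 , -0.135 ,  0.0661]))]
```

Pointer at 623.0 mm against the mark at 623.8, centred for over a second. Holding a bit longer, then returning it.

play_rows --xyz '[[0, 0, -0.002], [0, 0, -0.002], [0, 0, -0.002], [0, 0, -0.002], [0, 0, -0.002]]' --turn '[[0, 0, 0], [0, 0, 0], [0, 0, 0], [0, 0, 0], [0, 0, 0]]'

```text
time_s: 31.4
ee_pos: [0.4587, -0.1308, 0.0708]
tcp_rot: [0.712, -0.002, 0.702, -0.002]
wrist_force: [7.9, -1.1, -6.8]
opening: 0.0109
```

play_rows --xyz '[[0, 0, 0.01], [0, 0, 0.02], [0, 0, 0.03], [0, 0, 0.04], [0, 0, 0.043]]' --turn '[[0, 0.01, 0], [0, 0.01, 0], [0, 0.01, 0], [0, 0.01, 0], [0, 0.01, 0]]'

```text
time_s: 31.9
ee_pos: [0.5021, -0.1309, 0.0708]
tcp_rot: [0.708, -0.003, 0.706, -0.002]
wrist_force: [3.1, -1.1, -5.0]
opening: 0.011
```

play_rows --xyz '[[0, 0, 0], [0, 0, 0], [0, 0, 0], [0, 0, 0], [0, 0, 0]]' --turn '[[0, 0, 0], [0, 0, 0], [0, 0, 0], [0, 0, 0], [0, 0, 0]]'

```text
time_s: 32.4
ee_pos: [0.5018, -0.131, 0.0708]
tcp_rot: [0.708, -0.002, 0.706, -0.002]
wrist_force: [3.0, -1.3, -4.3]
opening: 0.0107
```

play_rows --xyz '[[0, 0, 0], [0, 0, 0], [0, 0, 0], [0, 0, 0], [0, 0, 0]]' --turn '[[0, 0, 0], [0, 0, 0], [0, 0, 0], [0, 0, 0], [0, 0, 0]]' --gripper 0.5

```text
time_s: 32.9
ee_pos: [0.5016, -0.1309, 0.0709]
tcp_rot: [0.708, -0.002, 0.707, -0.002]
wrist_force: [-0.2, -1.8, -1.0]
opening: 0.0426
```

play_rows --xyz '[[-0.03, 0, 0], [-0.06, 0, 0], [-0.09, 0, 0], [-0.12, 0, 0], [-0.12, 0, 0]]' --turn '[[0, 0, 0], [0, 0, 0], [0, 0, 0], [0, 0, 0], [0, 0, 0]]'

```text
time_s: 33.4
ee_pos: [0.5042, -0.1316, 0.1952]
tcp_rot: [0.711, -0.003, 0.703, -0.002]
wrist_force: [0.8, -0.2, 0.1]
opening: 0.0426
```

```bash
python3 - <<'E'
from h import *
st(); knob('s16'); snap('top','t16')
plan(.5735,.156,.17,11)
E
```

```text
t 33.4 p [ 0.5042 -0.1316  0.1952] jawyaw 0.05 down [ 0.011 -0.008 -1.   ] F [ 0.8 -0.2  0.1] op 0.0426 j [-0.36  0.33  0.75  1.7  -0.24  1.19  0.44]
red knob [(array([314., 209.]), np.int32(84), (array([569.3, 155. ]), 17.1, 64.3, 0.6), np.float64(0.074))]
bar [(array([370., 231.]), np.int32(510), (array([655. ,   8.6]), 161.3, 83.2, 75.2), np.float64(0.07))]
pointer red [(array([398., 257.]), np.int32(19), (array([ 670. , -130.8]), 43.2, 12.5, 86.9), array([ 0.6699, -0.1333,  0.0628]))]
scale green [(array([382., 262.]), np.int32(63), (array([ 625.7, -134.9]), 44.9, 19.4, 84.1), array([ 0.6243, -0.1337,  0.0614]))]
shift [0.0198, 0.2863, 0.0722] turn [-0.191, 0.0023, 0.0061] t 33.5
```

View pics/t16.png

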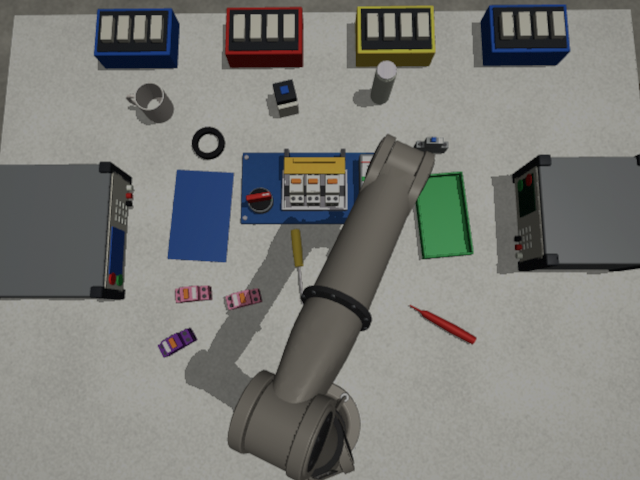

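The gauge is home: the pointer is back at 670 mm, as at the start. The top view shows the knob crosswise at (259,197). Measuring it, then turning it back.

```bash
python3 - <<'E'
from h import *
c=np.load('t16.npz');P=pts(c); f=c['frame'].astype(int); r,g,b=f[...,0],f[...,1],f[...,2]; X,Y,Z=P[...,0],P[...,1],P[...,2]
for ce,k,q in clus(P,(r>g+40)&(r>b+40)&(Z>.06)&(X>.5)&(X<.64)&(Y>.08)&(Y<.22),10): print(ce,k,rect(q))
E
```

```text
[257.23880597 195.88059701] 134 (array([574.6, 156.7]), 15.2, 62.1, 10.4)
```

play_rows --xyz '[[0, 0.045, 0.01], [0, 0.09, 0.02], [0, 0.135, 0.035], [0, 0.18, 0.05], [0.005, 0.225, 0.06]]' --turn '[[-0.04, 0.002, 0.006], [-0.08, 0.002, 0.006], [-0.12, 0.002, 0.006], [-0.16, 0.002, 0.006], [-0.19, 0.002, 0.006]]'

```text
time_s: 34.0
ee_pos: [0.5613, 0.0966, 0.1839]
tcp_rot: [0.703, -0.068, 0.704, 0.068]
wrist_force: [1.0, 0.2, 0.1]
opening: 0.0429
```

```bash
python3 - <<'E'
from h import *
st(); plan(.5735,.156,.13,10)
E
```

```text
t 34.0 p [0.5613 0.0966 0.1839] jawyaw 11.02 down [-0.001 -0.    -1.   ] F [1.  0.2 0.1] op 0.0429 j [-0.64  0.43  0.61  1.57 -0.26  1.23  0.21]
shift [0.0539, 0.056, 0.0234] turn [0.0178, -0.0011, 0.0002] t 34.0
```

play_rows --xyz '[[0.0, 0.025, 0.01], [0.015, 0.05, 0.02], [0.03, 0.056, 0.023], [0.045, 0.056, 0.023], [0.054, 0.056, 0.023]]' --turn '[[0.01, 0, 0], [0.01, 0, 0], [0.01, 0, 0], [0.01, 0, 0], [0.01, 0, 0]]'

```text
time_s: 34.5
ee_pos: [0.5711, 0.1542, 0.1267]
tcp_rot: [0.702, -0.065, 0.706, 0.063]
wrist_force: [0.3, -0.1, 0.6]
opening: 0.043
```

```bash
python3 - <<'E'
from h import *
st(); plan(.574,.1563,.061,10.3)
E
```

```text
t 34.5 p [0.5711 0.1542 0.1267] jawyaw 10.38 down [-0.006 -0.003 -1.   ] F [ 0.3 -0.1  0.6] op 0.043 j [-0.69  0.53  0.58  1.57 -0.31  1.14  0.14]
shift [0.0657, 0.0017, 0.0036] turn [0.0014, -0.0067, 0.002] t 34.5
```

play_rows --xyz '[[0.015, 0.002, 0.0035], [0.03, 0.002, 0.0035], [0.045, 0.002, 0.0035], [0.06, 0.002, 0.0035], [0.065, 0.002, 0.0035]]' --turn '[[0.001, -0.006, 0.002], [0.001, -0.006, 0.002], [0.001, -0.006, 0.002], [0.001, -0.006, 0.002], [0.001, -0.006, 0.002]]'

```text
time_s: 35.0
ee_pos: [0.5724, 0.156, 0.0594]
tcp_rot: [0.703, -0.064, 0.706, 0.063]
wrist_force: [-0.8, -0.3, -0.5]
opening: 0.0424
```

play_rows --xyz '[[0, 0, 0], [0, 0, 0], [0, 0, 0], [0, 0, 0], [0, 0, 0]]' --turn '[[0, 0, 0], [0, 0, 0], [0, 0, 0], [0, 0, 0], [0, 0, 0]]' --gripper 1

```text
time_s: 35.5
ee_pos: [0.5745, 0.1562, 0.0598]
tcp_rot: [0.704, -0.063, 0.704, 0.063]
wrist_force: [4.6, 1.0, -6.8]
opening: 0.0133
```

play_rows --xyz '[[0, 0, 0], [0, 0, 0], [0, 0, 0], [0, 0, 0], [0, 0, 0]]' --turn '[[-0.12, 0, 0], [-0.26, 0, 0], [-0.4, 0, 0], [-0.54, 0, 0], [-0.68, 0, 0]]'

```text
time_s: 36.0
ee_pos: [0.5746, 0.1563, 0.0598]
tcp_rot: [0.642, -0.297, 0.642, 0.296]
wrist_force: [2.0, -0.0, -5.3]
opening: 0.0132
```

play_rows --xyz '[[0, 0, 0], [0, 0, 0], [0, 0, 0], [0, 0, 0], [0, 0, 0]]' --turn '[[-0.13, 0, 0], [-0.27, 0, 0], [-0.41, 0, 0], [-0.55, 0, 0], [-0.68, 0, 0]]'

```text
time_s: 36.5
ee_pos: [0.5747, 0.1564, 0.0598]
tcp_rot: [0.505, -0.496, 0.505, 0.494]
wrist_force: [1.4, 0.6, -3.9]
opening: 0.0131
```

```bash
python3 - <<'E'
from h import *
st(); plan(.5735,.156,.061,91)
E
```

```text
t 36.5 p [0.5747 0.1564 0.0598] jawyaw 88.86 down [ 0.001 -0.001 -1.   ] F [ 1.4  0.6 -3.9] op 0.0131 j [-0.44  0.56  0.21  1.62 -0.14  0.97  1.37]
shift [-0.0012, 0.0012, -0.0005] turn [-0.0373, -0.0007, 0.0014] t 36.5
```

play_rows --xyz '[[0, 0, 0], [0, 0, 0], [0, 0, 0], [0, 0, 0], [0, 0, 0]]' --turn '[[-0.04, 0, 0], [-0.07, 0, 0], [-0.07, 0, 0], [-0.07, 0, 0], [-0.07, 0, 0]]'

```text
time_s: 37.0
ee_pos: [0.5747, 0.1564, 0.0599]
tcp_rot: [-0.488, 0.512, -0.488, -0.511]
wrist_force: [0.9, 1.4, -3.6]
opening: 0.0129
```

play_rows --xyz '[[0, 0, 0], [0, 0, 0], [0, 0, 0], [0, 0, 0], [0, 0, 0]]' --turn '[[0, 0, 0], [0, 0, 0], [0, 0, 0], [0, 0, 0], [0, 0, 0]]' --gripper 0.3

```text
time_s: 37.5
ee_pos: [0.5749, 0.1564, 0.0602]
tcp_rot: [-0.488, 0.513, -0.487, -0.511]
wrist_force: [1.2, -0.1, 1.1]
opening: 0.0601
```

play_rows --xyz '[[-0.03, 0, 0], [-0.06, 0, 0], [-0.09, 0, 0], [-0.12, 0, 0], [-0.12, 0, 0]]' --turn '[[0, 0, 0], [0, 0, 0], [0, 0, 0], [0, 0, 0], [0, 0, 0]]'

```text
time_s: 38.0
ee_pos: [0.5781, 0.1571, 0.1856]
tcp_rot: [-0.491, 0.515, -0.484, -0.51]
wrist_force: [0.5, -0.1, 1.4]
opening: 0.06
```

```bash
python3 - <<'E'
from h import *
st(); knob('s17'); brk('top','t17',.53,.66,-.08,.1,.075,.105)
plan(.6035,.057,.17,0)
E
```

```text
t 38.0 p [0.5781 0.1571 0.1856] jawyaw 92.81 down [ 0.012  0.002 -1.   ] F [ 0.5 -0.1  1.4] op 0.06 j [-0.45  0.44  0.22  1.48 -0.1   1.22  1.4 ]
red knob [(array([316., 210.]), np.int32(154), (array([573.2, 152.7]), 21.2, 66.0, 88.0), np.float64(0.073))]
bar [(array([379., 227.]), np.int32(583), (array([694.2,  11.9]), 50.6, 169.4, 1.2), np.float64(0.069))]
pointer red [(array([398., 257.]), np.int32(19), (array([ 671. , -131.3]), 43.8, 10.1, 77.5), array([ 0.6704, -0.1327,  0.0623]))]
scale green [(array([382., 262.]), np.int32(61), (array([ 625.4, -134.7]), 46.9, 19.0, 88.8), array([ 0.6244, -0.1328,  0.0613]))]
top [297. 184.] 251 (array([603.8,  57.1]), 33.8, 45.7, 89.8) 0.09
top [313. 184.] 259 (array([603.3,  14.7]), 44.3, 35.9, 0.3) 0.09
top [333. 184.] 253 (array([603.4, -35.3]), 33.6, 45.0, 89.8) 0.09
shift [0.011, -0.0235, -0.1008] turn [1.6197, 0.0028, 0.0029] t 38.1
```

View pics/t17.png

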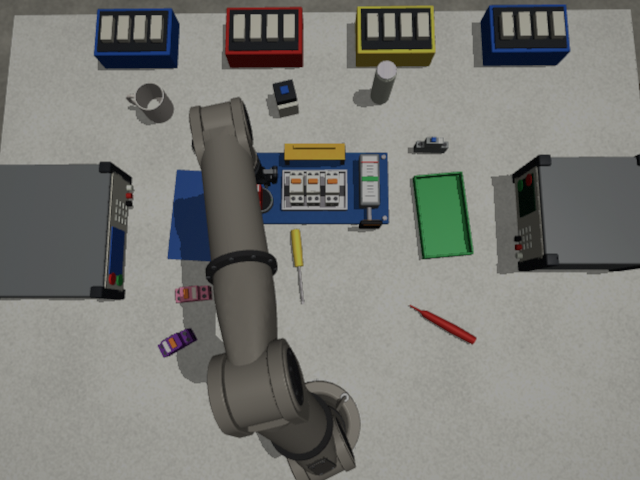

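The knob is back: side view rect aligned, yellow bar at 694 mm as at the start. All breakers are still in place. A goes to the tray first.

```bash
python3 - <<'E'
from h import *
plan(.6033,-.0353,.17,0)
E
```

```text
shift [0.011, -0.0188, -0.193] turn [1.6197, 0.0028, 0.0029] t 38.1
```

play_rows --xyz '[[0, -0.002, -0.02], [0, -0.004, -0.04], [0, -0.006, -0.06], [0, -0.008, -0.08], [0, -0.01, -0.1]]' --turn '[[0.15, 0, 0], [0.3, 0, 0], [0.45, 0.001, 0.001], [0.6, 0.001, 0.001], [0.75, 0.002, 0.002]]' --gripper 0.2

```text
time_s: 38.6
ee_pos: [0.5886, 0.0562, 0.1788]
tcp_rot: [0.641, -0.296, 0.643, 0.296]
wrist_force: [-0.5, -0.8, -1.0]
opening: 0.0681
```

```bash
python3 - <<'E'
from h import *
plan(.6033,-.0353,.15,0)
E
```

```text
shift [0.029, -0.0707, -0.06] turn [0.8637, -0.0036, 0.0006] t 38.6
```

play_rows --xyz '[[0, -0.014, -0.012], [0.002, -0.028, -0.024], [0.005, -0.042, -0.036], [0.01, -0.056, -0.048], [0.02, -0.071, -0.06]]' --turn '[[0.15, 0, 0], [0.3, -0.001, 0], [0.45, -0.002, 0], [0.6, -0.003, 0], [0.75, -0.003, 0]]'

```text
time_s: 39.1
ee_pos: [0.6029, -0.0362, 0.1576]
tcp_rot: [0.705, -0.04, 0.707, 0.04]
wrist_force: [0.3, 1.0, -0.4]
opening: 0.0684
```

play_rows --xyz '[[0.01, 0, 0], [0.01, 0, 0], [0.01, 0, 0], [0.01, 0, 0], [0.01, 0, 0]]' --turn '[[0.11, 0, 0], [0.11, 0, 0], [0.11, 0, 0], [0.11, 0, 0], [0.11, 0, 0]]'

```text
time_s: 39.6
ee_pos: [0.6032, -0.0355, 0.148]
tcp_rot: [0.707, -0.002, 0.708, 0.002]
wrist_force: [0.6, -0.5, -0.4]
opening: 0.0684
```

```bash
python3 - <<'E'
from h import *
brk('side','s18',.53,.66,-.08,.1,.075,.105)
st();plan(.6033,-.0353,.0745,0)
E
```

```text
side [350. 230.] 518 (array([601.9,  10.1]), 49.3, 135.5, 0.1) 0.087
t 39.65 p [ 0.6032 -0.0356  0.148 ] jawyaw 0.32 down [-0.001 -0.    -1.   ] F [ 0.1  0.5 -0.9] op 0.0686 j [-0.37  0.54  0.59  1.51 -0.31  1.19  0.28]
shift [0.0735, 0.0003, 0.0002] turn [0.0056, -0.0014, 0.0002] t 39.65
```

View pics/s18.png

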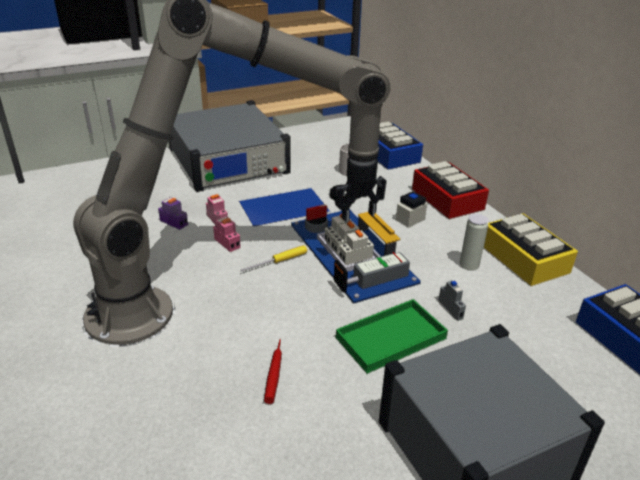

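The gripper is aligned above A at (356,230). Descending and gripping.

play_rows --xyz '[[0.02, 0, 0], [0.04, 0, 0], [0.06, 0, 0], [0.072, 0, 0], [0.072, 0, 0]]' --turn '[[0.005, -0.001, 0], [0.005, -0.001, 0], [0.005, -0.001, 0], [0.005, -0.001, 0], [0.005, -0.001, 0]]'

```text
time_s: 40.15
ee_pos: [0.6017, -0.0351, 0.0744]
tcp_rot: [0.706, -0.0, 0.709, 0.0]
wrist_force: [-0.3, 0.1, -0.4]
opening: 0.0685
```

play_rows --xyz '[[0, 0, 0], [0, 0, 0], [0, 0, 0], [0, 0, 0], [0, 0, 0]]' --turn '[[0, 0, 0], [0, 0, 0], [0, 0, 0], [0, 0, 0], [0, 0, 0]]' --gripper 1

```text
time_s: 40.65
ee_pos: [0.6028, -0.0353, 0.0757]
tcp_rot: [0.707, -0.0, 0.708, 0.0]
wrist_force: [-0.0, -0.2, 4.6]
opening: 0.0437
```

play_rows --xyz '[[-0.025, 0, 0], [-0.055, 0, 0], [-0.085, 0, 0], [-0.115, 0, 0], [-0.12, 0, 0]]' --turn '[[0, 0, 0], [0, 0, 0], [0, 0, 0], [0, 0, 0], [0, 0, 0]]'

```text
time_s: 41.15
ee_pos: [0.6048, -0.0359, 0.1989]
tcp_rot: [0.709, -0.001, 0.705, 0.0]
wrist_force: [1.6, -1.0, -2.3]
opening: 0.0437
```

```bash
python3 - <<'E'
from h import *
st();plan(.597,-.325,.18,-85.5)
E
```

```text
t 41.15 p [ 0.6048 -0.0359  0.1989] jawyaw 0.07 down [ 0.005 -0.    -1.   ] F [ 1.6 -1.  -2.3] op 0.0437 j [-0.38  0.49  0.61  1.44 -0.29  1.29  0.26]
shift [0.019, -0.2891, -0.0083] turn [1.4935, 0.0042, -0.0034] t 41.15
```

play_rows --xyz '[[0, -0.028, -0.001], [0, -0.056, -0.002], [0, -0.084, -0.003], [0, -0.112, -0.004], [0.005, -0.14, -0.004]]' --turn '[[0.15, 0, 0], [0.3, 0.001, 0], [0.45, 0.002, 0], [0.6, 0.002, 0], [0.75, 0.003, -0.002]]'

```text
time_s: 41.65
ee_pos: [0.6, -0.1767, 0.1921]
tcp_rot: [0.657, 0.26, 0.658, -0.261]
wrist_force: [0.2, -0.4, -3.5]
opening: 0.0442
```

```bash
python3 - <<'E'
from h import *
st();plan(.597,-.325,.14,-85.5)
E
```

```text
t 41.65 p [ 0.6    -0.1767  0.1921] jawyaw -43.26 down [-0.001 -0.    -1.   ] F [ 0.2 -0.4 -3.5] op 0.0442 j [-0.23  0.59  0.79  1.39 -0.42  1.33 -0.18]
shift [0.0522, -0.11, 0.0995] turn [0.7372, -0.0001, 0.0009] t 41.65
```

play_rows --xyz '[[0, -0.022, 0.02], [0.005, -0.044, 0.04], [0.015, -0.066, 0.06], [0.03, -0.088, 0.08], [0.052, -0.11, 0.0995]]' --turn '[[0.148, 0, 0.001], [0.295, 0, 0.001], [0.443, 0, 0.001], [0.59, 0, 0.001], [0.737, 0, 0.001]]'

```text
time_s: 42.15
ee_pos: [0.5967, -0.3259, 0.1381]
tcp_rot: [0.517, 0.482, 0.518, -0.481]
wrist_force: [0.1, 0.2, -2.3]
opening: 0.0441
```

play_rows --xyz '[[0, 0, 0], [0, 0, 0], [0, 0, 0], [0, 0, 0], [0, 0, 0]]' --turn '[[0, 0, 0], [0, 0, 0], [0, 0, 0], [0, 0, 0], [0, 0, 0]]'

```text
time_s: 42.65
ee_pos: [0.5977, -0.3245, 0.1389]
tcp_rot: [0.518, 0.481, 0.519, -0.48]
wrist_force: [-0.3, 0.1, -2.8]
opening: 0.0441
```

```bash
python3 - <<'E'
from h import *
st();c=snap('top','t19');snap('side','s19');plan(.597,-.325,.0677,-85.5)
E
```

```text
t 42.65 p [ 0.5977 -0.3245  0.1389] jawyaw -85.69 down [ 0.001  0.001 -1.   ] F [-0.3  0.1 -2.8] op 0.0441 j [-0.01  0.79  0.9   1.28 -0.61  1.35 -0.62]
shift [0.0711, -0.0004, -0.0001] turn [-0.0043, -0.0008, -0.0005] t 42.75
```

View pics/s19.png

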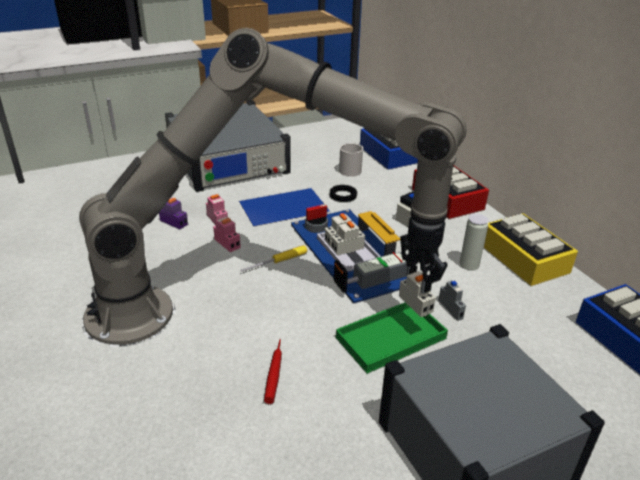

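View pics/t19.png

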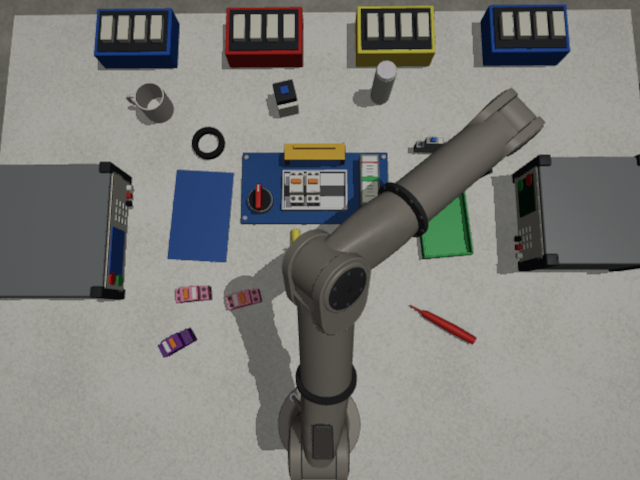

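A is held level over the tray's far end (418,292 side), clear of the grey breaker at (452,300). Lowering it.

play_rows --xyz '[[0.02, 0, 0], [0.04, 0, 0], [0.055, 0, 0], [0.065, 0, 0], [0.068, 0, 0]]' --turn '[[-0.004, 0, 0], [-0.004, 0, 0], [-0.004, 0, 0], [-0.004, 0, 0], [-0.004, 0, 0]]'

```text
time_s: 43.25
ee_pos: [0.5969, -0.3243, 0.0695]
tcp_rot: [0.518, 0.48, 0.52, -0.48]
wrist_force: [0.3, 1.3, -3.2]
opening: 0.0441
```

play_rows --xyz '[[0.001, 0, 0], [0.0015, 0, 0], [0.002, 0, 0], [0.0025, 0, 0], [0.003, 0, 0]]' --turn '[[0, 0, 0], [0, 0, 0], [0, 0, 0], [0, 0, 0], [0, 0, 0]]'

```text
time_s: 43.75
ee_pos: [0.5971, -0.3245, 0.0669]
tcp_rot: [0.519, 0.48, 0.52, -0.48]
wrist_force: [-0.3, 0.4, -2.8]
opening: 0.0441
```

play_rows --xyz '[[0.001, 0, 0], [0.0015, 0, 0], [0.002, 0, 0], [0.0025, 0, 0], [0.003, 0, 0]]' --turn '[[0, 0, 0], [0, 0, 0], [0, 0, 0], [0, 0, 0], [0, 0, 0]]'

```text
time_s: 44.25
ee_pos: [0.5971, -0.3245, 0.0668]
tcp_rot: [0.519, 0.481, 0.52, -0.479]
wrist_force: [-4.1, 4.0, 13.1]
opening: 0.0439
```

Seated at 13 N. Releasing.

play_rows --xyz '[[0, 0, 0], [0, 0, 0], [0, 0, 0], [0, 0, 0], [0, 0, 0]]' --turn '[[0, 0, 0], [0, 0, 0], [0, 0, 0], [0, 0, 0], [0, 0, 0]]' --gripper 0.2

```text
time_s: 44.75
ee_pos: [0.5971, -0.3245, 0.0664]
tcp_rot: [0.519, 0.481, 0.52, -0.479]
wrist_force: [-0.3, -0.3, -0.4]
opening: 0.0681
```

play_rows --xyz '[[-0.03, 0, 0], [-0.06, 0, 0], [-0.09, 0, 0], [-0.12, 0, 0], [-0.13, 0, 0]]' --turn '[[0, 0, 0], [0, 0, 0], [0, 0, 0], [0, 0, 0], [0, 0, 0]]'

```text
time_s: 45.25
ee_pos: [0.5981, -0.3263, 0.2002]
tcp_rot: [0.521, 0.481, 0.518, -0.479]
wrist_force: [-0.2, -0.0, -0.1]
opening: 0.0683
```

```bash
python3 - <<'E'
from h import *
st();brk('side','s20',.41,.66,-.4,-.24,.06,.1); brk('side','s20',.53,.66,-.08,.1,.075,.105); plan(.6033,.0147,.17,0)
E
```

```text
t 45.25 p [ 0.5981 -0.3263  0.2002] jawyaw -85.48 down [ 0.005 -0.002 -1.   ] F [-0.2 -0.  -0.1] op 0.0683 j [-0.    0.74  0.93  1.19 -0.58  1.46 -0.65]
side [415. 306.] 349 (array([ 596.6, -326.5]), 41.0, 49.3, 3.0) 0.078
side [345. 225.] 363 (array([602.2,  35.1]), 90.1, 48.6, 88.1) 0.088
shift [0.0282, 0.0323, -0.3389] turn [-1.4922, 0.0021, -0.0024] t 45.35
```

View pics/s20.png

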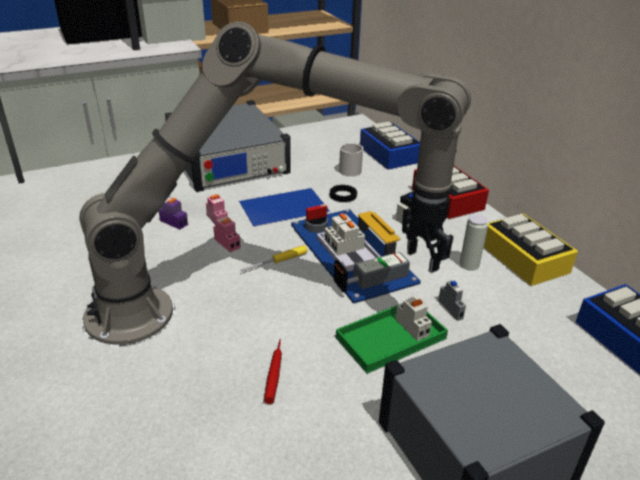

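A is flat in the tray at (415,318). B is next.

play_rows --xyz '[[0, 0.003, -0.034], [0, 0.006, -0.068], [0, 0.01, -0.102], [0, 0.013, -0.136], [0.005, 0.016, -0.17]]' --turn '[[-0.15, 0, 0], [-0.3, 0, 0], [-0.45, 0, 0], [-0.6, 0, 0], [-0.75, 0.001, -0.001]]'

```text
time_s: 45.85
ee_pos: [0.5995, -0.1529, 0.1912]
tcp_rot: [0.659, 0.255, 0.66, -0.254]
wrist_force: [1.1, -0.2, 0.0]
opening: 0.0684
```

```bash
python3 - <<'E'
from h import *
plan(.6033,.0147,.15,0)
E
```

```text
shift [0.0414, 0.1268, -0.1096] turn [-0.7356, -0.0014, -0.0012] t 45.85
```

play_rows --xyz '[[0, 0.025, -0.022], [0, 0.05, -0.044], [0.01, 0.075, -0.066], [0.025, 0.1, -0.088], [0.041, 0.1268, -0.1096]]' --turn '[[-0.147, -0.001, -0.001], [-0.294, -0.001, -0.001], [-0.44, -0.001, -0.001], [-0.588, -0.001, -0.001], [-0.735, -0.001, -0.001]]'

```text
time_s: 46.35
ee_pos: [0.6019, 0.0164, 0.148]
tcp_rot: [0.706, -0.002, 0.708, 0.002]
wrist_force: [0.8, 0.2, -0.6]
opening: 0.0684
```

play_rows --xyz '[[0, 0, 0], [0, 0, 0], [0, 0, 0], [0, 0, 0], [0, 0, 0]]' --turn '[[0, 0, 0], [0, 0, 0], [0, 0, 0], [0, 0, 0], [0, 0, 0]]'

```text
time_s: 46.85
ee_pos: [0.6021, 0.0145, 0.1485]
tcp_rot: [0.706, -0.001, 0.708, 0.001]
wrist_force: [0.7, -0.5, 0.0]
opening: 0.0684
```

```bash
python3 - <<'E'
from h import *
st();brk('side','s21',.53,.66,-.08,.1,.075,.1);c=snap('top','t21');plan(.6033,.0147,.0745,0)
P=pts(c);X,Y,Z=P[...,0],P[...,1],P[...,2]
m=(X>.4)&(X<.66)&(Y>-.41)&(Y<-.24)&(Z>.06)&(Z<.1)
for ce,k,q in clus(P,m,10): print(ce.round(0),k,rect(q),np.median(q[:,2]).round(3))
E
```

```text
t 46.85 p [0.6021 0.0145 0.1485] jawyaw 0.14 down [-0.002 -0.    -1.   ] F [ 0.7 -0.5  0. ] op 0.0684 j [-0.46  0.53  0.6   1.52 -0.31  1.19  0.2 ]
side [345. 225.] 361 (array([601.9,  34.8]), 47.3, 87.6, 0.9) 0.088
shift [0.0739, -0.0006, 0.0014] turn [0.0037, -0.0025, -0.0] t 46.95
[444. 187.] 296 (array([ 597.7, -323.6]), 37.1, 45.5, 5.3) 0.081
```

View pics/t21.png

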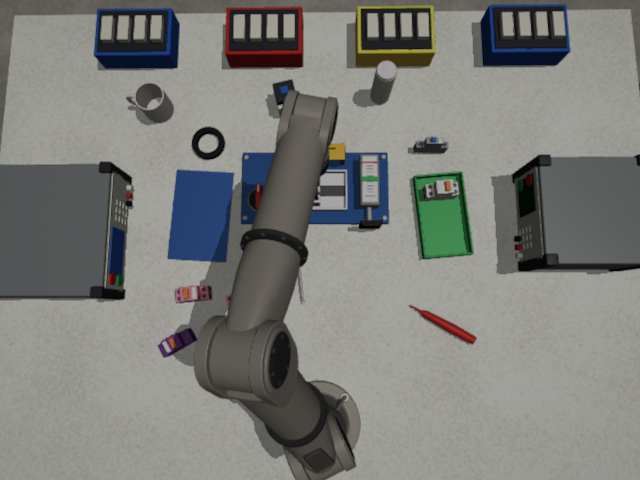

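The top view shows A in the tray's far end at (441,188), square with the tray. Picking B.

play_rows --xyz '[[0.02, 0, 0.001], [0.04, 0, 0.001], [0.06, 0, 0.001], [0.072, 0, 0.001], [0.072, 0, 0.001]]' --turn '[[0.004, -0.002, 0], [0.004, -0.002, 0], [0.004, -0.002, 0], [0.004, -0.002, 0], [0.004, -0.002, 0]]'

```text
time_s: 47.45
ee_pos: [0.6014, 0.0152, 0.0746]
tcp_rot: [0.706, 0.0, 0.709, -0.0]
wrist_force: [-0.3, 0.6, 0.1]
opening: 0.068
```

play_rows --xyz '[[0, 0, 0], [0, 0, 0], [0, 0, 0], [0, 0, 0], [0, 0, 0]]' --turn '[[0, 0, 0], [0, 0, 0], [0, 0, 0], [0, 0, 0], [0, 0, 0]]' --gripper 1

```text
time_s: 47.95
ee_pos: [0.6025, 0.015, 0.0759]
tcp_rot: [0.706, 0.0, 0.708, -0.0]
wrist_force: [-0.1, 0.2, 4.5]
opening: 0.044
```

play_rows --xyz '[[-0.025, 0, 0], [-0.055, 0, 0], [-0.085, 0, 0], [-0.115, 0, 0], [-0.12, 0, 0]]' --turn '[[0, 0, 0], [0, 0, 0], [0, 0, 0], [0, 0, 0], [0, 0, 0]]'

```text
time_s: 48.45
ee_pos: [0.6047, 0.0147, 0.1993]
tcp_rot: [0.709, 0.0, 0.705, -0.0]
wrist_force: [0.3, -0.7, -2.3]
opening: 0.0441
```

```bash
python3 - <<'E'
from h import *
st();plan(.535,-.329,.18,-85.5)
E
```

```text
t 48.45 p [0.6047 0.0147 0.1993] jawyaw -0.04 down [ 0.005  0.    -1.   ] F [ 0.3 -0.7 -2.3] op 0.0441 j [-0.46  0.49  0.62  1.44 -0.29  1.29  0.18]
shift [0.0189, -0.3437, -0.0695] turn [1.4915, 0.0036, -0.0036] t 48.45
```

play_rows --xyz '[[0, -0.034, -0.007], [0, -0.068, -0.014], [0, -0.102, -0.02], [0, -0.136, -0.027], [0, -0.17, -0.034]]' --turn '[[0.15, 0, 0], [0.3, 0.001, 0], [0.45, 0.002, 0], [0.6, 0.002, 0], [0.75, 0.003, -0.002]]'

```text
time_s: 48.95
ee_pos: [0.569, -0.1559, 0.1971]
tcp_rot: [0.656, 0.261, 0.658, -0.261]
wrist_force: [0.3, -0.0, -1.9]
opening: 0.0435
```

```bash
python3 - <<'E'
from h import *
st();plan(.535,-.329,.17,-85.5)
E
```

```text
t 48.95 p [ 0.569  -0.1559  0.1971] jawyaw -43.36 down [-0.002  0.001 -1.   ] F [ 0.3 -0.  -1.9] op 0.0435 j [-0.31  0.52  0.82  1.49 -0.38  1.3  -0.21]
shift [0.0271, -0.1491, 0.0941] turn [0.7354, -0.0014, 0.0016] t 48.95
```

play_rows --xyz '[[0.005, -0.03, 0.019], [0.01, -0.06, 0.038], [0.015, -0.09, 0.057], [0.02, -0.12, 0.076], [0.027, -0.149, 0.094]]' --turn '[[0.147, -0.001, 0.002], [0.294, -0.001, 0.002], [0.44, -0.001, 0.002], [0.588, -0.001, 0.002], [0.735, -0.001, 0.002]]'

```text
time_s: 49.45
ee_pos: [0.5339, -0.3295, 0.1679]
tcp_rot: [0.517, 0.482, 0.519, -0.481]
wrist_force: [0.3, -0.2, -1.9]
opening: 0.0437
```

play_rows --xyz '[[0, 0, 0], [0, 0, 0], [0, 0, 0], [0, 0, 0], [0, 0, 0]]' --turn '[[0, 0, 0], [0, 0, 0], [0, 0, 0], [0, 0, 0], [0, 0, 0]]'

```text
time_s: 49.95
ee_pos: [0.5348, -0.3279, 0.1679]
tcp_rot: [0.517, 0.481, 0.52, -0.48]
wrist_force: [0.5, 0.2, -2.3]
opening: 0.0437
```

```bash
python3 - <<'E'
from h import *
st();snap('side','s22');plan(.535,-.329,.070,-85.5)
E
```

```text
t 49.95 p [ 0.5348 -0.3279  0.1679] jawyaw -85.67 down [-0.001  0.003 -1.   ] F [ 0.5  0.2 -2.3] op 0.0437 j [-0.05  0.67  0.96  1.42 -0.55  1.34 -0.56]
shift [0.098, 0.0004, 0.001] turn [-0.0036, -0.0027, 0.0012] t 50.0
```

View pics/s22.png

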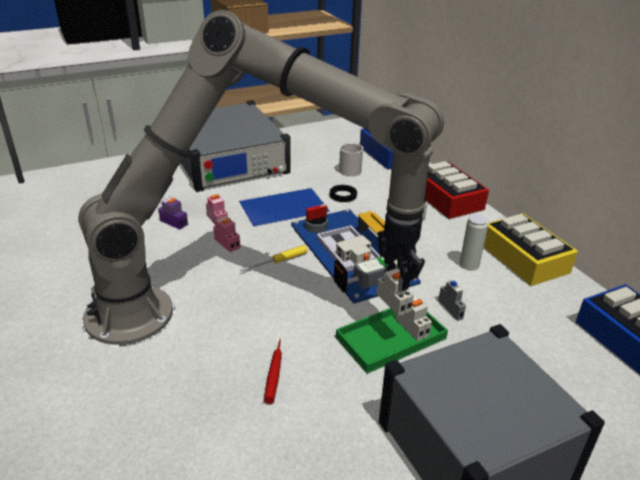

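B is held level at (397,292), mid-tray. C in the bed now appears at (352,247), not (340,228), so it seems to have been knocked. I'll remeasure it after placing B.

play_rows --xyz '[[0.025, 0, 0.001], [0.05, 0, 0.001], [0.075, 0, 0.001], [0.092, 0, 0.001], [0.096, 0, 0.001]]' --turn '[[-0.003, -0.002, 0.001], [-0.003, -0.002, 0.001], [-0.003, -0.002, 0.001], [-0.003, -0.002, 0.001], [-0.003, -0.002, 0.001]]'

```text
time_s: 50.5
ee_pos: [0.5338, -0.3273, 0.0698]
tcp_rot: [0.518, 0.48, 0.521, -0.48]
wrist_force: [-0.0, 0.2, -1.1]
opening: 0.0436
```

play_rows --xyz '[[0.001, 0, 0], [0.0015, 0, 0], [0.002, 0, 0], [0.0025, 0, 0], [0.003, 0, 0]]' --turn '[[0, 0, 0], [0, 0, 0], [0, 0, 0], [0, 0, 0], [0, 0, 0]]'

```text
time_s: 51.0
ee_pos: [0.5341, -0.3277, 0.0675]
tcp_rot: [0.518, 0.48, 0.521, -0.48]
wrist_force: [-0.9, -0.2, -1.4]
opening: 0.0436
```

play_rows --xyz '[[0.001, 0, 0], [0.0015, 0, 0], [0.002, 0, 0], [0.0025, 0, 0], [0.0025, 0, 0]]' --turn '[[0, 0, 0], [0, 0, 0], [0, 0, 0], [0, 0, 0], [0, 0, 0]]'

```text
time_s: 51.5
ee_pos: [0.5342, -0.3277, 0.067]
tcp_rot: [0.518, 0.48, 0.521, -0.479]
wrist_force: [-3.1, 4.0, 8.0]
opening: 0.0443
```

play_rows --xyz '[[0, 0, 0], [0, 0, 0], [0, 0, 0], [0, 0, 0], [0, 0, 0]]' --turn '[[0, 0, 0], [0, 0, 0], [0, 0, 0], [0, 0, 0], [0, 0, 0]]' --gripper 0.2

```text
time_s: 52.0
ee_pos: [0.5341, -0.3277, 0.0667]
tcp_rot: [0.518, 0.48, 0.521, -0.479]
wrist_force: [-0.1, -0.2, -1.2]
opening: 0.0683
```

play_rows --xyz '[[-0.03, 0, 0], [-0.06, 0, 0], [-0.09, 0, 0], [-0.12, 0, 0], [-0.13, 0, 0]]' --turn '[[0, 0, 0], [0, 0, 0], [0, 0, 0], [0, 0, 0], [0, 0, 0]]'

```text
time_s: 52.5
ee_pos: [0.5354, -0.3297, 0.2003]
tcp_rot: [0.52, 0.481, 0.518, -0.479]
wrist_force: [-0.7, -0.5, 0.4]
opening: 0.0685
```

```bash
python3 - <<'E'
from h import *
st();brk('side','s23',.41,.66,-.4,-.24,.06,.1); brk('side','s23',.5,.7,-.09,.13,.075,.105);brk('top','t23',.5,.7,-.09,.13,.075,.105);plan(.6033,.0,.17,0)
E
```

```text
t 52.5 p [ 0.5354 -0.3297  0.2003] jawyaw -85.49 down [ 0.003 -0.    -1.   ] F [-0.7 -0.5  0.4] op 0.0685 j [-0.05  0.65  0.97  1.37 -0.53  1.39 -0.57]
side [415. 307.] 354 (array([ 596.3, -325.3]), 41.4, 49.9, 6.8) 0.078
side [392. 315.] 361 (array([ 532.1, -328.6]), 39.2, 48.7, 6.2) 0.078
shift [0.0275, 0.0946, -0.3215] turn [-1.492, -0.0038, -0.0018] t 52.65
```

View pics/t23.png

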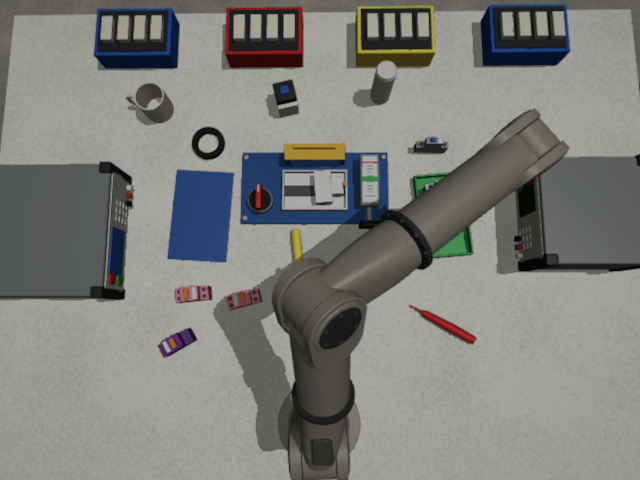

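View pics/s23.png

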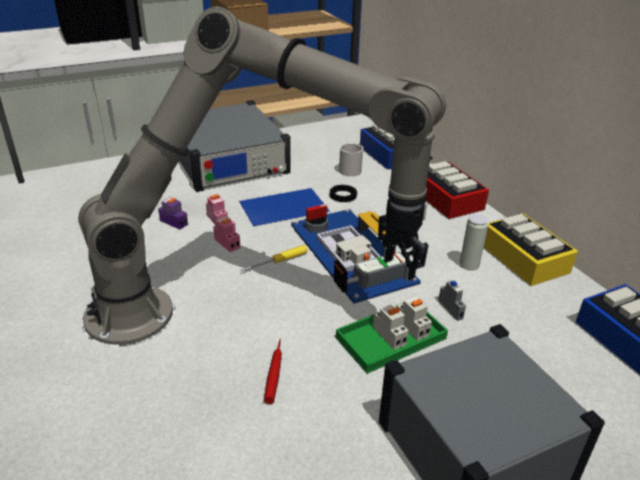

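Top view: breaker C in the bed has been knocked onto its side at (323,187), with its toggle pointing right (towards -y). Both placed breakers are fine. I'll measure C closely.

```bash
python3 - <<'E'
from h import *
c=np.load('t23.npz');P=pts(c);X,Y,Z=P[...,0],P[...,1],P[...,2]
a=c['frame'][160:220,270:400,::-1]; b=np.load('s23.npz')['frame'][215:290,310:410,::-1]
a=cv2.resize(a,(780,360),interpolation=cv2.INTER_CUBIC); cv2.imwrite('pics/z23t.png',a)
cv2.imwrite('pics/z23s.png',cv2.resize(b,None,fx=6,fy=6,interpolation=cv2.INTER_CUBIC))
m=(X>.54)&(X<.67)&(Y>-.1)&(Y<.1)&(Z>.034)&(Z<.075)
for ce,k,q in clus(P,m,10): print(ce.round(0),k,rect(q),np.percentile(q[:,2],[5,50,95]).round(3)); Q=q
for y0 in np.arange(-.08,.05,.01):
    s=Q[(Q[:,1]>=y0)&(Q[:,1]<y0+.01)]
    if len(s): print(round(y0,3),len(s),s[:,0].min().round(3),s[:,0].max().round(3),np.median(s[:,2]).round(3))
E
```

```text
[327. 186.] 781 (array([611.6, -31.9]), 94.1, 87.5, 4.6) [0.044 0.05  0.055]
-0.08 2 0.613 0.616 0.039
-0.07 40 0.589 0.63 0.047
-0.06 72 0.588 0.632 0.051
-0.05 71 0.587 0.631 0.05
-0.04 70 0.566 0.655 0.05
-0.03 132 0.566 0.65 0.051
-0.02 132 0.563 0.65 0.05
-0.01 129 0.564 0.648 0.05
-0.0 120 0.563 0.648 0.051
0.01 13 0.588 0.655 0.048
```

View pics/z23t.png

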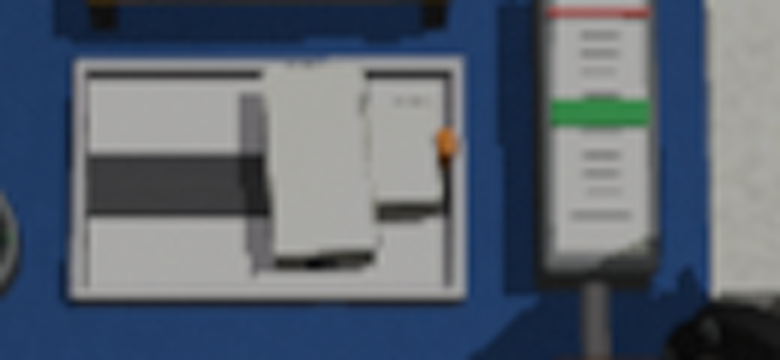

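View pics/z23s.png

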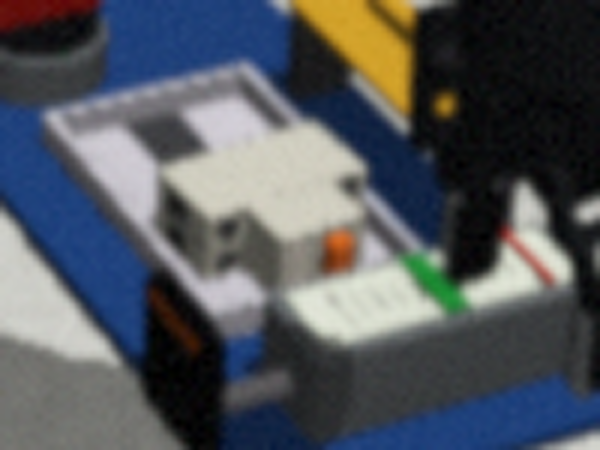

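C lies on its side in the bed: top face z = 0.050, underside at y = +0.012, toggle end at y = -0.072, yaw about 3.5°. The plan is to carry it lying to the empty mat, then regrasp it with the tool tilted about the jaw axis and roll it upright.

```bash
python3 - <<'E'
from h import *
plan(.6095,-.0485,.16,3.5)
E
```

```text
shift [0.0373, 0.097, -0.2727] turn [-1.5531, -0.0038, -0.0019] t 52.65
```

play_rows --xyz '[[0, 0.01, -0.027], [0, 0.02, -0.054], [0, 0.03, -0.082], [0, 0.04, -0.11], [0, 0.05, -0.137]]' --turn '[[-0.15, 0, 0], [-0.3, 0, 0], [-0.45, 0, 0], [-0.6, -0.001, 0], [-0.75, -0.002, -0.001]]' --gripper 0.38

```text
time_s: 53.15
ee_pos: [0.5725, -0.1852, 0.1943]
tcp_rot: [0.658, 0.254, 0.662, -0.254]
wrist_force: [0.5, 0.4, -0.2]
opening: 0.0532
```

```bash
python3 - <<'E'
from h import *
plan(.6095,-.0485,.14,3.5)
E
```

```text
shift [0.0545, 0.1263, -0.064] turn [-0.7965, -0.0065, -0.0011] t 53.15
```

play_rows --xyz '[[0, 0.025, -0.013], [0, 0.05, -0.026], [0.01, 0.075, -0.039], [0.03, 0.1, -0.052], [0.05, 0.126, -0.064]]' --turn '[[-0.15, -0.006, -0.001], [-0.3, -0.006, -0.001], [-0.45, -0.006, -0.001], [-0.6, -0.006, -0.001], [-0.75, -0.006, -0.001]]'

```text
time_s: 53.65
ee_pos: [0.6082, -0.047, 0.1418]
tcp_rot: [0.706, -0.005, 0.708, 0.005]
wrist_force: [0.7, 0.1, -0.0]
opening: 0.0531
```

play_rows --xyz '[[0, 0, 0], [0, 0, 0], [0, 0, 0], [0, 0, 0], [0, 0, 0]]' --turn '[[-0.045, 0, 0], [-0.045, 0, 0], [-0.045, 0, 0], [-0.045, 0, 0], [-0.045, 0, 0]]'

```text
time_s: 54.15
ee_pos: [0.6082, -0.0483, 0.1423]
tcp_rot: [0.706, -0.02, 0.708, 0.02]
wrist_force: [-0.6, -0.1, -0.3]
opening: 0.0531
```

```bash
python3 - <<'E'
from h import *
st();c=snap('side','s24');cv2.imwrite('pics/z24.png',cv2.resize(c['frame'][180:300,290:430,::-1],None,fx=5,fy=5,interpolation=cv2.INTER_CUBIC));plan(.6095,-.0485,.036,3.5)
E
```

```text
t 54.15 p [ 0.6082 -0.0483  0.1423] jawyaw 3.26 down [-0.003  0.    -1.   ] F [-0.6 -0.1 -0.3] op 0.0531 j [-0.34  0.55  0.59  1.5  -0.32  1.19  0.36]
shift [0.1063, -0.0006, 0.0014] turn [-0.0036, -0.0028, -0.0005] t 54.2
```

View pics/z24.png

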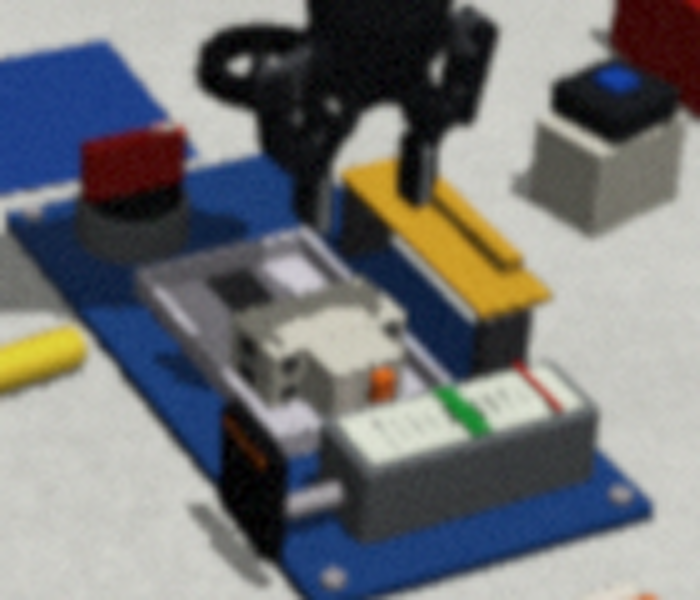

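C lies on its side below the gripper, and the fingers straddle the raised middle. Descending.

play_rows --xyz '[[0.025, 0, 0.001], [0.05, 0, 0.001], [0.075, 0, 0.001], [0.095, 0, 0.001], [0.104, 0, 0.0005]]' --turn '[[-0.003, -0.003, 0], [-0.003, -0.003, 0], [-0.003, -0.003, 0], [-0.003, -0.003, 0], [-0.003, -0.003, 0]]'

```text
time_s: 54.7
ee_pos: [0.6072, -0.0481, 0.0365]
tcp_rot: [0.706, -0.021, 0.708, 0.021]
wrist_force: [0.0, 0.5, 0.0]
opening: 0.0528
```

```bash
python3 - <<'E'
from h import *
st();c=snap('side','s25');cv2.imwrite('pics/z25.png',cv2.resize(c['frame'][180:300,290:430,::-1],None,fx=5,fy=5,interpolation=cv2.INTER_CUBIC));plan(.6095,-.0485,.036,3.5)
E
```

```text
t 54.7 p [ 0.6072 -0.0481  0.0365] jawyaw 3.42 down [-0.003  0.001 -1.   ] F [0.  0.5 0. ] op 0.0528 j [-0.31  0.67  0.54  1.6  -0.39  0.98  0.42]
shift [-0.0002, -0.0007, 0.0028] turn [-0.0013, -0.0041, -0.0009] t 54.75
```

View pics/z25.png

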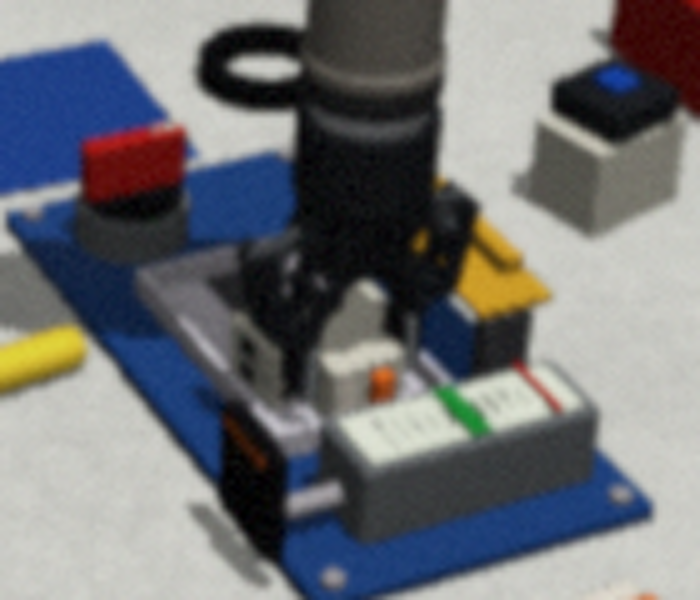

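The fingers are either side of the raised middle with no contact force. Gripping and lifting.

play_rows --xyz '[[0, 0, 0.001], [0, 0, 0.001], [0, 0, 0.001], [0, 0, 0.001], [0, 0, 0.001]]' --turn '[[0, 0, 0], [0, 0, 0], [0, 0, 0], [0, 0, 0], [0, 0, 0]]' --gripper 1

```text
time_s: 55.25
ee_pos: [0.6088, -0.0485, 0.0371]
tcp_rot: [0.706, -0.021, 0.707, 0.021]
wrist_force: [0.7, -0.6, 2.7]
opening: 0.0437
```

play_rows --xyz '[[-0.025, 0, 0], [-0.05, 0, 0], [-0.08, 0, 0], [-0.11, 0, 0], [-0.13, 0, 0]]' --turn '[[0, 0, 0], [0, 0, 0], [0, 0, 0], [0, 0, 0], [0, 0, 0]]'

```text
time_s: 55.75
ee_pos: [0.6089, -0.0483, 0.1685]
tcp_rot: [0.706, -0.021, 0.707, 0.021]
wrist_force: [0.5, 0.1, -2.7]
opening: 0.0437
```

```bash
python3 - <<'E'
from h import *
st();snap('side','s26');plan(.54,.31,.17,50)
E
```

```text
t 55.75 p [ 0.6089 -0.0483  0.1685] jawyaw 3.42 down [-0.001  0.    -1.   ] F [ 0.5  0.1 -2.7] op 0.0437 j [-0.34  0.53  0.6   1.46 -0.31  1.24  0.35]
shift [0.0015, 0.3623, -0.0492] turn [-0.8128, 0.0044, 0.002] t 55.8
```

View pics/s26.png

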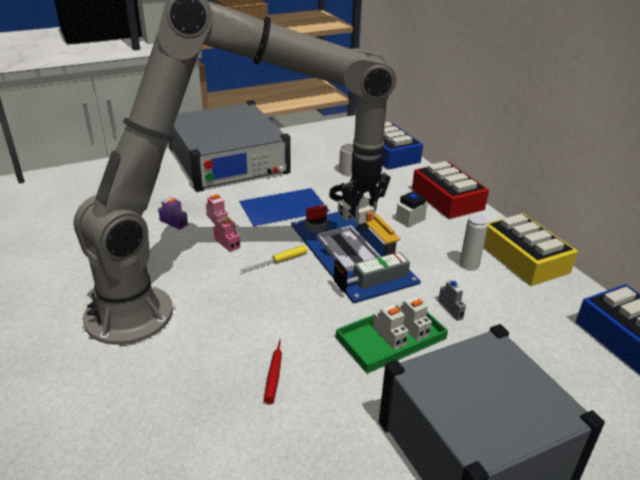

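C is held by the raised middle. Testing how far the wrist can roll about the jaw axis, in the air.

play_rows --xyz '[[-0.01, 0, 0], [-0.02, 0, 0], [-0.03, 0, 0], [-0.03, 0, 0], [-0.03, 0, 0]]' --turn '[[0, 0, -0.14], [0, 0, -0.28], [0, 0, -0.42], [0, 0, -0.56], [0, 0, -0.7]]'

```text
time_s: 56.3
ee_pos: [0.6104, -0.0468, 0.2011]
tcp_rot: [0.673, -0.263, 0.654, -0.223]
wrist_force: [-0.0, -0.1, -5.4]
opening: 0.0441
```

```bash
python3 - <<'E'
from h import *
st()
E
```

```text
t 56.3 p [ 0.6104 -0.0468  0.2011] jawyaw 3.55 down [ 0.044 -0.645 -0.763] F [-0.  -0.1 -5.4] op 0.0441 j [-0.85  0.67  0.84  1.5   0.24  1.2  -0.15]
```

play_rows --xyz '[[0, 0, 0], [0, 0, 0], [0, 0, 0], [0, 0, 0], [0, 0, 0]]' --turn '[[0, 0, -0.14], [0, 0, -0.28], [0, 0, -0.42], [0, 0, -0.56], [0, 0, -0.7]]'

```text
time_s: 56.8
ee_pos: [0.6105, -0.0444, 0.1981]
tcp_rot: [0.556, -0.473, 0.524, -0.439]
wrist_force: [-0.4, -0.0, -3.3]
opening: 0.0441
```

```bash
python3 - <<'E'
from h import *
st();snap('side','s27');snap('top','t27')
E
```

```text
t 56.8 p [ 0.6105 -0.0444  0.1981] jawyaw 3.76 down [ 0.065 -0.984 -0.167] F [-0.4 -0.  -3.3] op 0.0441 j [-1.06  1.12  0.98  1.5   0.52  1.29 -0.47]
```

View pics/s27.png

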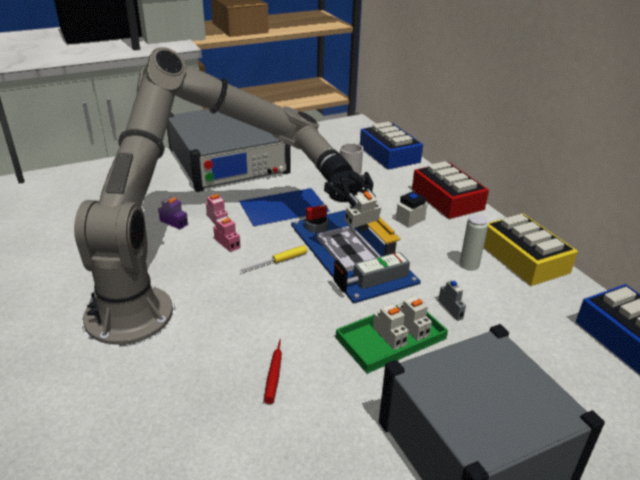

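View pics/t27.png

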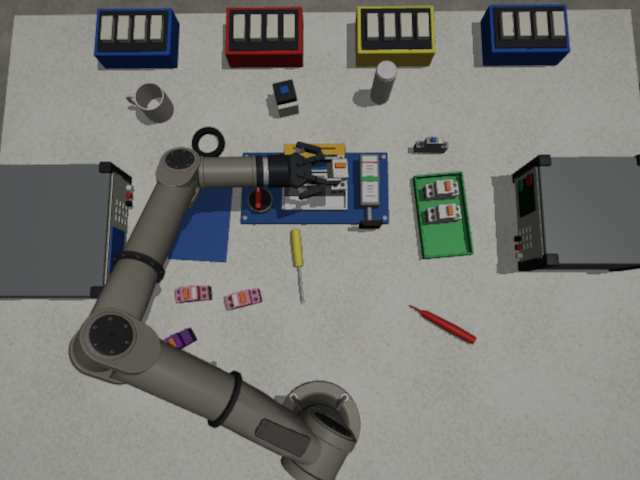

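At 80° of roll the breaker is nearly upright, with the toggle up at (362,200), so the arm can do this roll. A horizontal wrist is too low for a direct placing, so I'll lay C down again nearer the bed's middle, grasp it at +35° tilt and roll to -55°. First I'll roll back and check the other tilt in the air.

play_rows --xyz '[[0, 0, 0], [0, 0, 0], [0, 0, 0], [0, 0, 0], [0, 0, 0]]' --turn '[[0, 0, 0.14], [0, 0, 0.28], [0, 0, 0.42], [0, 0, 0.56], [0, 0, 0.7]]'

```text
time_s: 57.4
ee_pos: [0.6084, -0.0433, 0.1919]
tcp_rot: [0.67, -0.263, 0.659, -0.217]
wrist_force: [-0.0, -0.2, -4.0]
opening: 0.0439
```

```bash
cat >> h.py <<'E'
def plant(x,y,z,yaw,tilt):
    """tilt deg about tool z (jaw) from straight down; negative = tail towards tool +y"""
    o=bot.get_obs(); Rc=q2m(o['tcp_rot']); a=np.radians(yaw); zx=np.array([np.cos(a),np.sin(a),0]); xx=np.array([0,0,-1.]); M=np.stack([xx,np.cross(zx,xx),zx],1)
    M=M@R.from_rotvec([0,0,np.radians(tilt)]).as_matrix()
    print('axis',M[:,0].round(3)); print('shift',(Rc.T@(np.array([x,y,z])-o['ee_pos'])).round(4).tolist(),'turn',R.from_matrix(Rc.T@M).as_rotvec().round(4).tolist(),'t',round(o['time_s'],2))
E
python3 - <<'E'
from h import *
st(); plant(.607,0,.19,1,0)
E
```

```text
t 57.4 p [ 0.6084 -0.0433  0.1919] jawyaw 3.82 down [ 0.037 -0.637 -0.77 ] F [-0.  -0.2 -4. ] op 0.0439 j [-0.84  0.67  0.82  1.51  0.23  1.2  -0.15]
axis [ 0.  0. -1.]
shift [-0.0262, 0.0345, 0.0015] turn [0.0496, 0.0105, 0.6926] t 57.4
```

play_rows --xyz '[[-0.005, 0.007, 0], [-0.01, 0.014, 0], [-0.016, 0.021, 0], [-0.021, 0.028, -0.001], [-0.026, 0.0345, -0.001]]' --turn '[[0.01, 0.002, 0.14], [0.02, 0.004, 0.28], [0.03, 0.006, 0.415], [0.04, 0.008, 0.553], [0.05, 0.01, 0.6926]]'

```text
time_s: 57.9
ee_pos: [0.6042, -0.0015, 0.1939]
tcp_rot: [0.709, -0.003, 0.705, 0.008]
wrist_force: [0.1, -0.1, -3.9]
opening: 0.0441
```

```bash
python3 - <<'E'
from h import *
st(); plant(.604,0,.19,0.5,40);plant(.604,0,.19,0.5,0)
E
```

```text
t 57.9 p [ 0.6042 -0.0015  0.1939] jawyaw 0.9 down [ 0.007  0.008 -1.   ] F [ 0.1 -0.1 -3.9] op 0.0441 j [-0.42  0.49  0.6   1.46 -0.29  1.28  0.22]
axis [-0.006  0.643 -0.766]
shift [0.0039, 0.0015, -0.0002] turn [0.0091, 0.0041, 0.6905] t 57.9
axis [ 0.  0. -1.]
shift [0.0039, 0.0015, -0.0002] turn [0.007, 0.0068, -0.0076] t 57.9
```

play_rows --xyz '[[0, 0, 0], [0, 0, 0], [0, 0, 0], [0, 0, 0], [0, 0, 0]]' --turn '[[0, 0, 0.13], [0, 0, 0.26], [0, 0, 0.39], [0, 0, 0.52], [0, 0, 0.65]]'

```text
time_s: 58.4
ee_pos: [0.6041, -0.0051, 0.1974]
tcp_rot: [0.672, 0.223, 0.666, 0.234]
wrist_force: [0.2, 1.1, -2.9]
opening: 0.0433
```

```bash
python3 - <<'E'
from h import *
st(); plant(.604,0,.12,0.5,0)
E
```

```text
t 58.4 p [ 0.6041 -0.0051  0.1974] jawyaw 0.69 down [ 0.004  0.612 -0.791] F [ 0.2  1.1 -2.9] op 0.0433 j [ 0.06  0.6   0.42  1.42 -0.82  1.54  0.65]
axis [ 0.  0. -1.]
shift [0.0643, -0.0434, -0.0011] turn [0.0078, 0.0123, -0.659] t 58.4
```

Both tilts are reachable. Laying C down on its side, centred in the bed.

play_rows --xyz '[[0, 0, 0], [0.01, -0.01, 0], [0.025, -0.02, 0], [0.045, -0.03, -0.001], [0.064, -0.0434, -0.001]]' --turn '[[0.008, 0.012, -0.132], [0.008, 0.012, -0.264], [0.008, 0.012, -0.396], [0.008, 0.012, -0.528], [0.008, 0.012, -0.659]]'

```text
time_s: 58.9
ee_pos: [0.6047, -0.0021, 0.1238]
tcp_rot: [0.71, -0.003, 0.704, 0.001]
wrist_force: [-0.2, -0.1, -4.5]
opening: 0.0438
```

play_rows --xyz '[[0, 0, 0], [0, 0, 0], [0, 0, 0], [0, 0, 0], [0, 0, 0]]' --turn '[[0, 0, 0], [0, 0, 0], [0, 0, 0], [0, 0, 0], [0, 0, 0]]'

```text
time_s: 59.4
ee_pos: [0.6049, -0.0045, 0.1249]
tcp_rot: [0.71, -0.002, 0.704, 0.0]
wrist_force: [0.3, 0.3, -2.6]
opening: 0.0436
```

```bash
python3 - <<'E'
from h import *
st(); plant(.604,0,.042,0.5,0)
E
```

```text
t 59.4 p [ 0.6049 -0.0045  0.1249] jawyaw 0.17 down [ 0.009 -0.003 -1.   ] F [ 0.3  0.3 -2.6] op 0.0436 j [-0.43  0.55  0.6   1.55 -0.33  1.13  0.24]
axis [ 0.  0. -1.]
shift [0.0829, 0.0047, -0.0017] turn [-0.0058, 0.0093, 0.0028] t 59.4
```

play_rows --xyz '[[0.02, 0.0047, -0.001], [0.04, 0.0047, -0.002], [0.06, 0.0047, -0.002], [0.078, 0.0047, -0.002], [0.083, 0.0047, -0.002]]' --turn '[[-0.006, 0.009, 0.003], [-0.006, 0.009, 0.003], [-0.006, 0.009, 0.003], [-0.006, 0.009, 0.003], [-0.006, 0.009, 0.003]]'

```text
time_s: 59.9
ee_pos: [0.6009, 0.0002, 0.038]
tcp_rot: [0.705, -0.003, 0.709, 0.003]
wrist_force: [-0.2, 0.0, -2.9]
opening: 0.0435
```

play_rows --xyz '[[0.001, 0, 0], [0.002, 0, 0], [0.003, 0, 0], [0.004, 0, 0], [0.004, 0, 0]]' --turn '[[0, 0, 0], [0, 0, 0], [0, 0, 0], [0, 0, 0], [0, 0, 0]]'

```text
time_s: 60.4
ee_pos: [0.6013, -0.0, 0.0371]
tcp_rot: [0.705, -0.002, 0.709, 0.004]
wrist_force: [-6.3, 0.9, 11.3]
opening: 0.0441
```

Contact at 11 N. Releasing with a small opening and lifting.

play_rows --xyz '[[0, 0, 0], [0, 0, 0], [0, 0, 0], [0, 0, 0], [0, 0, 0]]' --turn '[[0, 0, 0], [0, 0, 0], [0, 0, 0], [0, 0, 0], [0, 0, 0]]' --gripper 0.36

```text
time_s: 60.9
ee_pos: [0.6012, -0.0, 0.0369]
tcp_rot: [0.705, -0.002, 0.709, 0.004]
wrist_force: [0.0, 0.7, -0.9]
opening: 0.0546
```

play_rows --xyz '[[-0.02, 0, 0], [-0.05, 0, 0], [-0.08, 0, 0], [-0.1, 0, 0], [-0.1, 0, 0]]' --turn '[[0, 0, 0], [0, 0, 0], [0, 0, 0], [0, 0, 0], [0, 0, 0]]'

```text
time_s: 61.4
ee_pos: [0.6044, -0.0007, 0.1403]
tcp_rot: [0.708, -0.002, 0.707, 0.004]
wrist_force: [1.3, -0.1, 0.6]
opening: 0.0551
```

```bash
python3 - <<'E'
from h import *
st()
c=snap('side','s28');P=pts(c);X,Y,Z=P[...,0],P[...,1],P[...,2]
cv2.imwrite('pics/z28.png',cv2.resize(c['frame'][180:300,290:430,::-1],None,fx=5,fy=5,interpolation=cv2.INTER_CUBIC))
m=(X>.54)&(X<.67)&(Y>-.1)&(Y<.1)&(Z>.045)&(Z<.056)
for ce,k,q in clus(P,m,10): print(ce.round(0),k,rect(q),q.min(0).round(3),q.max(0).round(3))
E
```

```text
t 61.4 p [ 0.6044 -0.0007  0.1403] jawyaw 0.48 down [ 0.001  0.002 -1.   ] F [ 1.3 -0.1  0.6] op 0.0551 j [-0.43  0.54  0.6   1.52 -0.33  1.17  0.24]
[345. 237.] 402 (array([597.3,  20.9]), 85.0, 87.1, 87.1) [ 0.555 -0.022  0.045] [0.642 0.064 0.055]
```

View pics/z28.png

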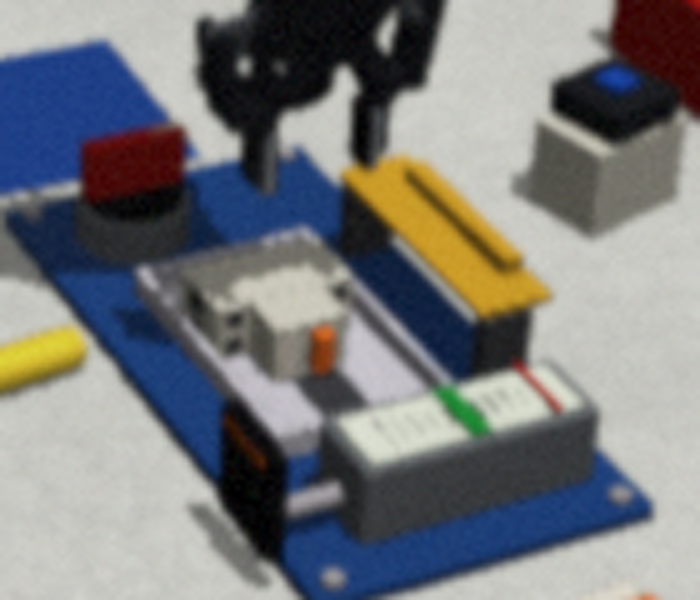

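```bash
python3 - <<'E'
from h import *
plant(.6015,-.064,.121,.4,35)
E
```

```text
axis [-0.004  0.574 -0.819]
shift [0.017, -0.0637, -0.0019] turn [0.0005, -0.0031, 0.6088] t 61.45
```

play_rows --xyz '[[-0.01, -0.013, -0.002], [-0.01, -0.026, -0.002], [-0.005, -0.039, -0.002], [0.005, -0.052, -0.002], [0.017, -0.0637, -0.002]]' --turn '[[0, -0.003, 0.122], [0, -0.003, 0.244], [0, -0.003, 0.365], [0, -0.003, 0.487], [0, -0.003, 0.609]]'

```text
time_s: 61.95
ee_pos: [0.6013, -0.065, 0.1203]
tcp_rot: [0.673, 0.212, 0.674, 0.216]
wrist_force: [0.0, -0.0, 0.2]
opening: 0.0545
```

play_rows --xyz '[[0, 0, 0], [0, 0, 0], [0, 0, 0], [0, 0, 0], [0, 0, 0]]' --turn '[[0, 0, 0], [0, 0, 0], [0, 0, 0], [0, 0, 0], [0, 0, 0]]'

```text
time_s: 62.45
ee_pos: [0.6019, -0.0628, 0.1213]
tcp_rot: [0.674, 0.211, 0.674, 0.218]
wrist_force: [-0.4, -0.8, -0.1]
opening: 0.0547
```

```bash
python3 - <<'E'
from h import *
st();c=snap('side','s29');cv2.imwrite('pics/z29.png',cv2.resize(c['frame'][160:300,290:430,::-1],None,fx=4.2,fy=4.2,interpolation=cv2.INTER_CUBIC))
plant(.6015,-.001,.031,.4,35)
E
```

```text
t 62.45 p [ 0.6019 -0.0628  0.1213] jawyaw 0.55 down [-0.003  0.578 -0.816] F [-0.4 -0.8 -0.1] op 0.0547 j [ 0.14  0.7   0.41  1.43 -0.79  1.47  0.77]
axis [-0.004  0.574 -0.819]
shift [0.1096, -0.0013, 0.0] turn [0.0033, 0.001, -0.0049] t 62.5
```

View pics/z29.png

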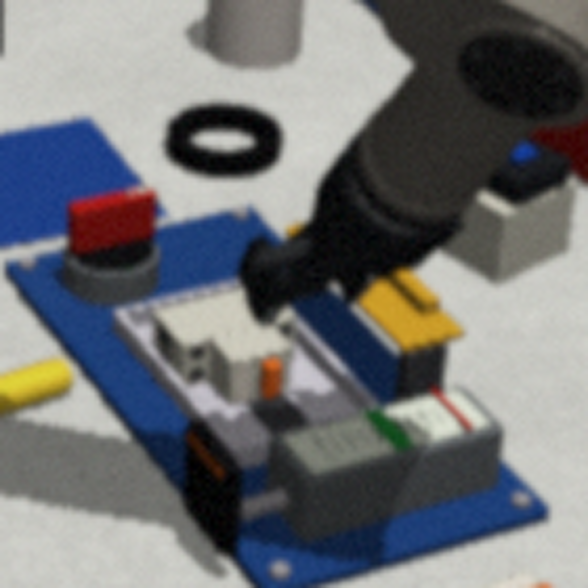

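The gripper is tilted 35° and aimed at C's raised middle. Approaching along the tool axis.

play_rows --xyz '[[0.02, -0.001, 0], [0.04, -0.001, 0], [0.06, -0.001, 0], [0.075, -0.001, 0], [0.085, -0.001, 0]]' --turn '[[0.003, 0.001, -0.005], [0.003, 0.001, -0.005], [0.003, 0.001, -0.005], [0.003, 0.001, -0.005], [0.003, 0.001, -0.005]]'

```text
time_s: 63.0
ee_pos: [0.6013, -0.0132, 0.0508]
tcp_rot: [0.673, 0.21, 0.675, 0.216]
wrist_force: [-0.1, 0.4, 0.5]
opening: 0.0548
```

```bash
python3 - <<'E'
from h import *
st();c=snap('side','s30');cv2.imwrite('pics/z30.png',cv2.resize(c['frame'][160:300,290:430,::-1],None,fx=4.2,fy=4.2,interpolation=cv2.INTER_CUBIC))
plant(.6015,-.001,.031,.4,35)
E
```

```text
t 63.0 p [ 0.6013 -0.0132  0.0508] jawyaw 0.52 down [-0.005  0.574 -0.819] F [-0.1  0.4  0.5] op 0.0548 j [ 0.08  0.75  0.37  1.53 -0.84  1.31  0.8 ]
axis [-0.004  0.574 -0.819]
shift [0.0218, -0.0017, 0.001] turn [0.0013, -0.0034, -0.0017] t 63.05
```

View pics/z30.png

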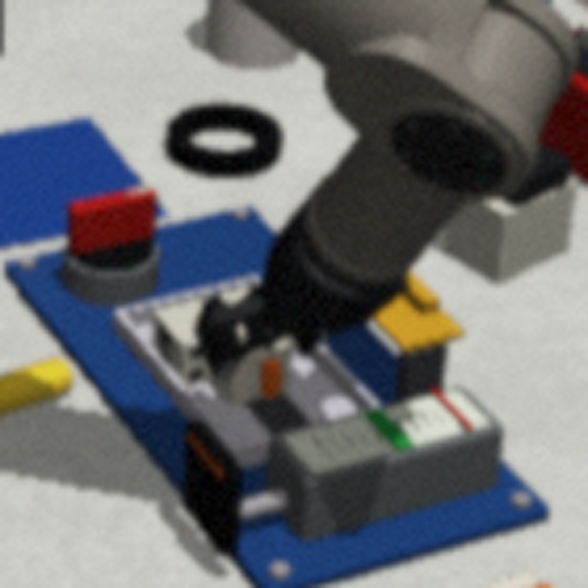

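play_rows --xyz '[[0.006, -0.0015, 0.001], [0.012, -0.0015, 0.001], [0.018, -0.0015, 0.001], [0.02, -0.0015, 0.001], [0.02, -0.0015, 0.001]]' --turn '[[0.001, -0.003, -0.002], [0.001, -0.003, -0.002], [0.001, -0.003, -0.002], [0.001, -0.003, -0.002], [0.001, -0.003, -0.002]]'

```text
time_s: 63.55
ee_pos: [0.6014, -0.0018, 0.0323]
tcp_rot: [0.673, 0.21, 0.675, 0.215]
wrist_force: [-0.5, 0.6, 0.4]
opening: 0.0549
```

play_rows --xyz '[[0, 0, 0], [0, 0, 0], [0, 0, 0], [0, 0, 0], [0, 0, 0]]' --turn '[[0, 0, 0], [0, 0, 0], [0, 0, 0], [0, 0, 0], [0, 0, 0]]' --gripper 1

```text
time_s: 64.05
ee_pos: [0.6017, -0.0027, 0.0328]
tcp_rot: [0.674, 0.21, 0.675, 0.215]
wrist_force: [-0.7, -2.9, 4.2]
opening: 0.0444
```

```bash
python3 - <<'E'
from h import *
st();plant(.604,-.02,.2,.4,35)
E
```

```text
t 64.05 p [ 0.6017 -0.0027  0.0328] jawyaw 0.38 down [-0.004  0.573 -0.82 ] F [-0.7 -2.9  4.2] op 0.0444 j [ 0.07  0.77  0.36  1.55 -0.86  1.27  0.81]
axis [-0.004  0.574 -0.819]
shift [-0.147, 0.0816, 0.0022] turn [-0.0001, 0.0005, 0.0011] t 64.05
```

Gripped at 44 mm. Lifting straight up.

play_rows --xyz '[[-0.025, 0.014, 0], [-0.05, 0.028, 0], [-0.08, 0.045, 0.001], [-0.11, 0.062, 0.002], [-0.147, 0.0816, 0.002]]' --turn '[[0, 0, 0], [0, 0, 0], [0, 0, 0], [0, 0, 0], [0, 0, 0]]'

```text
time_s: 64.55
ee_pos: [0.6025, -0.019, 0.1989]
tcp_rot: [0.672, 0.21, 0.677, 0.215]
wrist_force: [-0.0, 0.3, -2.4]
opening: 0.0446
```

play_rows --xyz '[[0, 0, 0], [0, 0, 0], [0, 0, 0], [0, 0, 0], [0, 0, 0]]' --turn '[[0, 0, -0.15], [0, 0, -0.3], [0, 0, -0.45], [0, 0, -0.6], [0, 0, -0.75]]'

```text
time_s: 65.05
ee_pos: [0.6022, -0.0181, 0.199]
tcp_rot: [0.704, -0.054, 0.706, -0.048]
wrist_force: [-1.6, 0.5, -4.3]
opening: 0.0436
```

```bash
python3 - <<'E'
from h import *
st();plant(.604,-.01,.2,.4,-55)
E
```

```text
t 65.05 p [ 0.6022 -0.0181  0.199 ] jawyaw 0.49 down [-0.003 -0.144 -0.99 ] F [-1.6  0.5 -4.3] op 0.0436 j [-0.49  0.5   0.62  1.45 -0.14  1.27  0.11]
axis [ 0.006 -0.819 -0.574]
shift [-0.0022, 0.0079, 0.0019] turn [0.0034, -0.0025, -0.8158] t 65.05
```

play_rows --xyz '[[0, 0.002, 0], [0, 0.004, 0.001], [-0.001, 0.006, 0.001], [-0.002, 0.008, 0.002], [-0.002, 0.008, 0.002]]' --turn '[[0.003, -0.002, -0.15], [0.003, -0.002, -0.3], [0.003, -0.002, -0.45], [0.003, -0.002, -0.6], [0.003, -0.002, -0.75]]'

```text
time_s: 65.55
ee_pos: [0.6042, -0.0062, 0.1983]
tcp_rot: [0.64, -0.309, 0.637, -0.301]
wrist_force: [-0.2, -0.2, -4.1]
opening: 0.0439
```

```bash
python3 - <<'E'
from h import *
st();plant(.604,0,.11,.4,-55)
E
```

```text
t 65.55 p [ 0.6042 -0.0062  0.1983] jawyaw 0.66 down [ 0.008 -0.778 -0.629] F [-0.2 -0.2 -4.1] op 0.0439 j [-0.92  0.79  0.8   1.43  0.34  1.34 -0.33]
axis [ 0.006 -0.819 -0.574]
shift [0.0507, 0.0726, -0.0] turn [0.0035, 0.003, -0.0689] t 65.55
```

play_rows --xyz '[[0.01, 0.015, 0], [0.02, 0.03, 0], [0.03, 0.045, 0], [0.04, 0.06, 0], [0.05, 0.072, 0]]' --turn '[[0.003, 0.003, -0.069], [0.003, 0.003, -0.069], [0.003, 0.003, -0.069], [0.003, 0.003, -0.069], [0.003, 0.003, -0.069]]'

```text
time_s: 66.05
ee_pos: [0.6041, -0.001, 0.1102]
tcp_rot: [0.629, -0.327, 0.626, -0.325]
wrist_force: [-0.0, 0.1, -2.4]
opening: 0.0439
```

```bash
python3 - <<'E'
from h import *
st();snap('side','s31');c=snap('top','t31')
plant(.604,0,.079,.4,-55)
E
```

```text
t 66.05 p [ 0.6041 -0.001   0.1102] jawyaw 0.28 down [ 0.004 -0.818 -0.575] F [-0.   0.1 -2.4] op 0.0439 j [-0.92  0.94  0.77  1.46  0.32  1.25 -0.45]
axis [ 0.006 -0.819 -0.574]
shift [0.0163, 0.0247, 0.0015] turn [0.0018, -0.0038, -0.0008] t 66.15
```

View pics/s31.png

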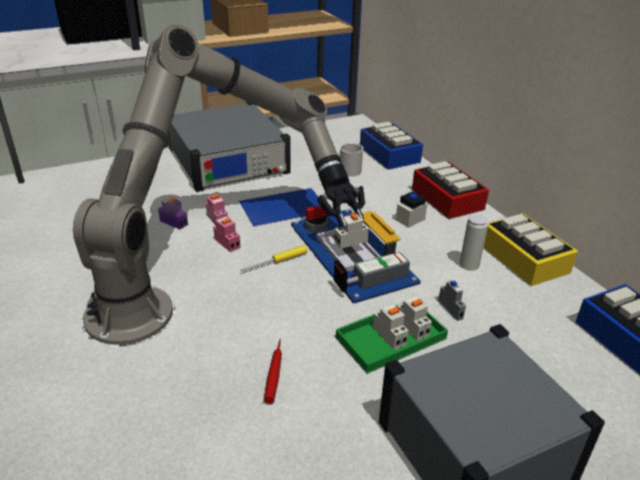

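View pics/t31.png

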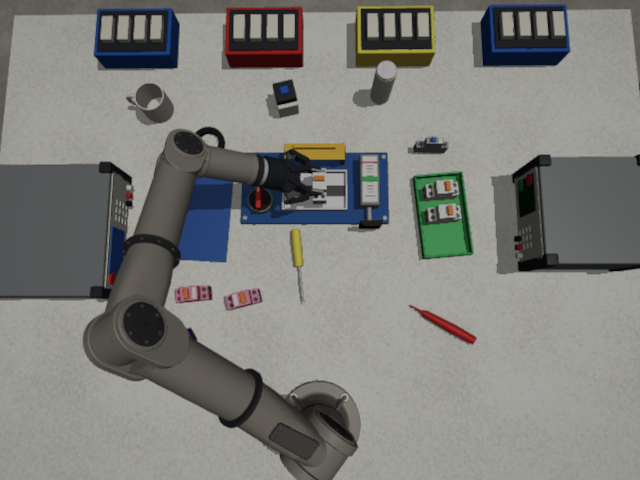

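C is held upright with the toggle up, over the bed at (350,232), and the wrist is clear above the knob. Lowering it.

play_rows --xyz '[[0.004, 0.006, 0.0005], [0.008, 0.012, 0.001], [0.012, 0.018, 0.001], [0.015, 0.023, 0.0015], [0.016, 0.0247, 0.0015]]' --turn '[[0, -0.003, 0], [0, -0.003, 0], [0, -0.003, 0], [0, -0.003, 0], [0, -0.003, 0]]'

```text
time_s: 66.65
ee_pos: [0.6038, 0.0005, 0.0783]
tcp_rot: [0.628, -0.329, 0.627, -0.323]
wrist_force: [-0.7, 0.1, -2.5]
opening: 0.0442
```

play_rows --xyz '[[0.0006, 0.0008, 0], [0.0009, 0.0012, 0], [0.0012, 0.0016, 0], [0.0015, 0.002, 0], [0.0017, 0.0025, 0]]' --turn '[[0, 0, 0], [0, 0, 0], [0, 0, 0], [0, 0, 0], [0, 0, 0]]'

```text
time_s: 67.15
ee_pos: [0.6041, 0.0005, 0.0763]
tcp_rot: [0.628, -0.329, 0.627, -0.324]
wrist_force: [-0.4, 1.8, 2.1]
opening: 0.0442
```

Touching. Pressing on gently to seat it.

play_rows --xyz '[[0.0004, 0.0006, 0], [0.0006, 0.0009, 0], [0.0008, 0.0012, 0], [0.0008, 0.0012, 0], [0.0008, 0.0012, 0]]' --turn '[[0, 0, 0], [0, 0, 0], [0, 0, 0], [0, 0, 0], [0, 0, 0]]'

```text
time_s: 67.65
ee_pos: [0.6041, 0.0004, 0.0762]
tcp_rot: [0.627, -0.33, 0.626, -0.324]
wrist_force: [-2.2, 2.8, 4.8]
opening: 0.0443
```

```bash
python3 - <<'E'
from h import *
st();c=snap('side','s32');cv2.imwrite('pics/z32.png',cv2.resize(c['frame'][160:300,290:430,::-1],None,fx=4.2,fy=4.2,interpolation=cv2.INTER_CUBIC))
E
```

```text
t 67.65 p [6.041e-01 4.000e-04 7.620e-02] jawyaw 0.42 down [ 0.005 -0.82  -0.572] F [-2.2  2.8  4.8] op 0.0443 j [-0.92  0.99  0.75  1.47  0.3   1.22 -0.48]
```

View pics/z32.png

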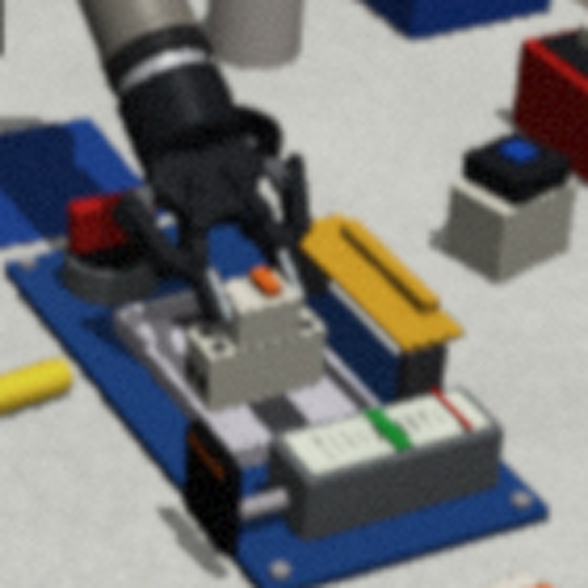

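C stands upright on the rail. Releasing, then withdrawing straight up.

play_rows --xyz '[[0, 0, 0], [0, 0, 0], [0, 0, 0], [0, 0, 0], [0, 0, 0]]' --turn '[[0, 0, 0], [0, 0, 0], [0, 0, 0], [0, 0, 0], [0, 0, 0]]' --gripper 0.3

```text
time_s: 68.2
ee_pos: [0.6041, 0.0003, 0.0761]
tcp_rot: [0.627, -0.33, 0.626, -0.324]
wrist_force: [0.1, -0.4, -0.5]
opening: 0.0598
```

play_rows --xyz '[[-0.006, -0.008, 0], [-0.016, -0.024, 0], [-0.033, -0.049, 0], [-0.05, -0.075, 0], [-0.065, -0.098, 0]]' --turn '[[0, 0, 0], [0, 0, 0], [0, 0, 0], [0, 0, 0], [0, 0, 0]]'

```text
time_s: 68.7
ee_pos: [0.6048, -0.0032, 0.1974]
tcp_rot: [0.628, -0.329, 0.626, -0.325]
wrist_force: [0.4, 1.3, -0.0]
opening: 0.0602
```

```bash
python3 - <<'E'
from h import *
st();brk('side','s33',.53,.66,-.08,.1,.075,.105)
plan(.604,0,.19,0)
E
```

```text
t 68.7 p [ 0.6048 -0.0032  0.1974] jawyaw 0.38 down [ 0.006 -0.82  -0.572] F [ 0.4  1.3 -0. ] op 0.0602 j [-0.94  0.84  0.81  1.42  0.36  1.36 -0.36]
side [351. 231.] 204 (array([602.4,  -0.7]), 42.2, 48.3, 88.9) 0.087
shift [0.004, 0.0129, -0.0029] turn [0.0019, 0.0106, 0.9624] t 68.75
```

View pics/s33.png

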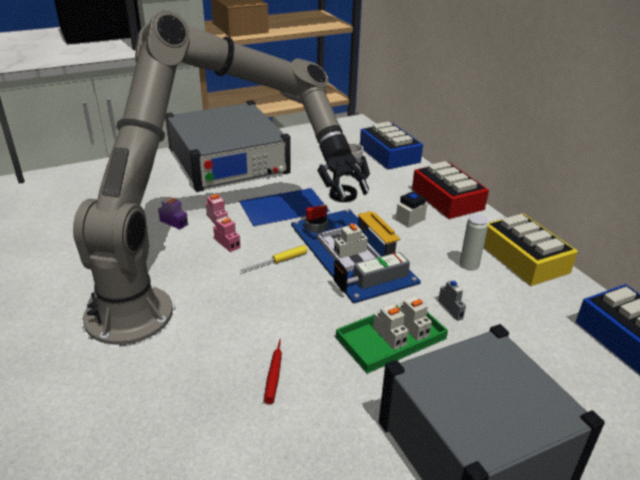

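C is upright and flat in the bed again at (351,238). Rolling the wrist back to vertical and picking it normally.

play_rows --xyz '[[0, 0.002, -0.001], [0.001, 0.004, -0.001], [0.002, 0.006, -0.002], [0.003, 0.008, -0.003], [0.003, 0.01, -0.003]]' --turn '[[0, 0.002, 0.145], [0.001, 0.004, 0.29], [0.001, 0.006, 0.435], [0.002, 0.008, 0.58], [0.002, 0.009, 0.72]]'

```text
time_s: 69.25
ee_pos: [0.6044, -0.0017, 0.1959]
tcp_rot: [0.704, -0.083, 0.7, -0.084]
wrist_force: [-0.2, 0.2, -0.1]
opening: 0.06
```

```bash
python3 - <<'E'
from h import *
st()
plan(.604,0,.16,0.2)
E
```

```text
t 69.25 p [ 0.6044 -0.0017  0.1959] jawyaw -0.02 down [ 0.006 -0.235 -0.972] F [-0.2  0.2 -0.1] op 0.06 j [-0.58  0.52  0.63  1.45 -0.06  1.26  0.  ]
shift [0.0345, 0.0101, -0.0006] turn [-0.0047, 0.0059, 0.237] t 69.25
```

play_rows --xyz '[[0, 0, 0], [0.01, 0.003, 0], [0.02, 0.006, 0], [0.03, 0.009, -0.0006], [0.0345, 0.01, -0.0006]]' --turn '[[-0.004, 0.006, 0.12], [-0.004, 0.006, 0.237], [-0.004, 0.006, 0.237], [-0.004, 0.006, 0.237], [-0.004, 0.006, 0.237]]' --gripper 0.2

```text
time_s: 69.75
ee_pos: [0.6028, 0.003, 0.1579]
tcp_rot: [0.706, -0.003, 0.708, 0.003]
wrist_force: [-1.5, 0.0, 0.8]
opening: 0.0682
```

```bash
python3 - <<'E'
from h import *
st()
c=snap('side','s34');P=pts(c);X,Y,Z=P[...,0],P[...,1],P[...,2]
m=(X>.53)&(X<.66)&(Y>-.08)&(Y<.1)&(Z>.045)&(Z<.105)
for ce,k,q in clus(P,m,10): print(ce.round(0),k,rect(q))
plan(.604,-.0002,.0745,0.4)
E
```

```text
t 69.75 p [0.6028 0.003  0.1579] jawyaw 0.41 down [-0.004  0.    -1.   ] F [-1.5  0.   0.8] op 0.0682 j [-0.4   0.52  0.55  1.5  -0.28  1.21  0.19]
[350. 237.] 526 (array([602.3,  -2.1]), 87.1, 44.7, 2.2)
shift [0.0828, -0.0036, 0.0018] turn [0.0012, -0.0047, 0.0] t 69.8
```

play_rows --xyz '[[0.02, -0.0036, 0.0018], [0.04, -0.0036, 0.0018], [0.06, -0.0036, 0.0018], [0.08, -0.0036, 0.0018], [0.081, -0.0036, 0.0018]]' --turn '[[0.001, -0.004, 0], [0.001, -0.004, 0], [0.001, -0.004, 0], [0.001, -0.004, 0], [0.001, -0.004, 0]]'

```text
time_s: 70.3
ee_pos: [0.6014, 0.0029, 0.0728]
tcp_rot: [0.704, -0.004, 0.71, 0.004]
wrist_force: [-0.8, 0.6, 0.5]
opening: 0.0684
```

play_rows --xyz '[[0, 0, 0], [0, 0, 0], [0, 0, 0], [0, 0, 0], [0, 0, 0]]' --turn '[[0, 0, 0], [0, 0, 0], [0, 0, 0], [0, 0, 0], [0, 0, 0]]' --gripper 1

```text
time_s: 70.8
ee_pos: [0.602, 0.0036, 0.0736]
tcp_rot: [0.705, -0.004, 0.709, 0.005]
wrist_force: [0.1, 1.5, 1.4]
opening: 0.0436
```

play_rows --xyz '[[-0.025, 0, 0], [-0.055, 0, 0], [-0.085, 0, 0], [-0.115, 0, 0], [-0.125, 0, 0]]' --turn '[[0, 0, 0], [0, 0, 0], [0, 0, 0], [0, 0, 0], [0, 0, 0]]'

```text
time_s: 71.3
ee_pos: [0.6044, 0.0025, 0.2019]
tcp_rot: [0.707, -0.004, 0.707, 0.004]
wrist_force: [1.0, -0.4, -2.2]
opening: 0.044
```

```bash
python3 - <<'E'
from h import *
st(); c=snap('side','s35'); plan(.474,-.334,.19,-85.5)
P=pts(c);X,Y,Z=P[...,0],P[...,1],P[...,2]
m=(X>.4)&(X<.66)&(Y>-.41)&(Y<-.24)&(Z>.06)&(Z<.1)
for ce,k,q in clus(P,m,10): print(ce.round(0),k,rect(q),np.median(q[:,2]).round(3))
E
```

```text
t 71.3 p [0.6044 0.0025 0.2019] jawyaw 0.65 down [-0.001  0.    -1.   ] F [ 1.  -0.4 -2.2] op 0.044 j [-0.4   0.48  0.56  1.43 -0.26  1.3   0.18]
shift [0.012, -0.3351, -0.1344] turn [1.5038, -0.0009, 0.0003] t 71.35
[415. 306.] 355 (array([ 596.7, -325.1]), 40.7, 50.4, 2.7) 0.078
[392. 315.] 367 (array([ 531.7, -328.8]), 39.3, 49.7, 4.9) 0.078
```

View pics/s35.png

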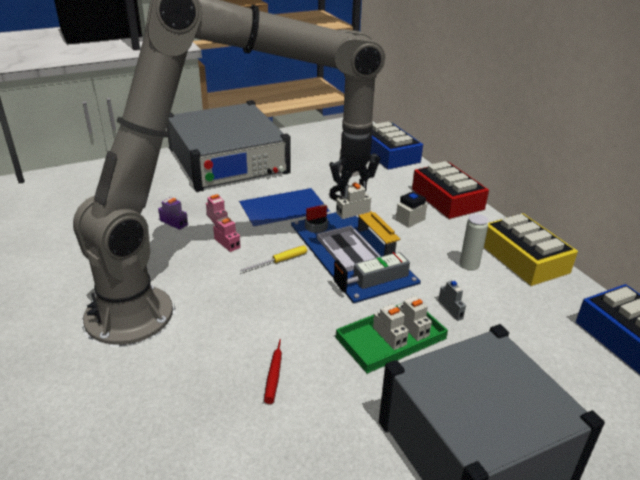

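C is held upright, at z offset 0.0596. Carrying it to the tray's near end, with TCP x = 0.478 to allow for a 4 mm grip offset.

play_rows --xyz '[[0, -0.033, -0.013], [0, -0.067, -0.026], [0, -0.1, -0.039], [0, -0.134, -0.052], [0, -0.168, -0.065]]' --turn '[[0.15, 0, 0], [0.3, 0, 0], [0.45, 0, 0], [0.6, 0, 0], [0.75, 0, 0]]'

```text
time_s: 71.85
ee_pos: [0.5395, -0.1669, 0.1999]
tcp_rot: [0.657, 0.257, 0.66, -0.257]
wrist_force: [-0.2, 0.1, -2.4]
opening: 0.0441
```

```bash
python3 - <<'E'
from h import *
st(); plan(.478,-.333,.17,-85.5)
E
```

```text
t 71.85 p [ 0.5395 -0.1669  0.1999] jawyaw -42.63 down [-0.004  0.001 -1.   ] F [-0.2  0.1 -2.4] op 0.0441 j [-0.27  0.44  0.77  1.56 -0.32  1.27 -0.2 ]
shift [0.03, -0.1638, 0.0673] turn [0.7483, -0.003, 0.0034] t 71.85
```

play_rows --xyz '[[0.005, -0.033, 0.013], [0.01, -0.066, 0.027], [0.015, -0.098, 0.04], [0.02, -0.131, 0.054], [0.03, -0.164, 0.067]]' --turn '[[0.15, -0.003, 0.003], [0.3, -0.003, 0.003], [0.45, -0.003, 0.003], [0.6, -0.003, 0.003], [0.748, -0.003, 0.003]]'

```text
time_s: 72.35
ee_pos: [0.4764, -0.3338, 0.1683]
tcp_rot: [0.518, 0.48, 0.519, -0.481]
wrist_force: [-0.7, -0.1, -2.9]
opening: 0.0441
```

play_rows --xyz '[[0, 0, 0], [0, 0, 0], [0, 0, 0], [0, 0, 0], [0, 0, 0]]' --turn '[[0, 0, 0], [0, 0, 0], [0, 0, 0], [0, 0, 0], [0, 0, 0]]'

```text
time_s: 72.85
ee_pos: [0.4774, -0.3325, 0.1683]
tcp_rot: [0.519, 0.48, 0.52, -0.48]
wrist_force: [0.3, 0.4, -3.1]
opening: 0.0439
```

```bash
python3 - <<'E'
from h import *
st(); plan(.478,-.333,.067,-85.5); snap('side','s36')
E
```

```text
t 72.85 p [ 0.4774 -0.3325  0.1683] jawyaw -85.43 down [-0.001  0.001 -1.   ] F [ 0.3  0.4 -3.1] op 0.0439 j [-0.04  0.56  0.94  1.56 -0.47  1.26 -0.52]
shift [0.1013, 0.0007, 0.0007] turn [0.0012, -0.0014, 0.0013] t 72.85
```

View pics/s36.png

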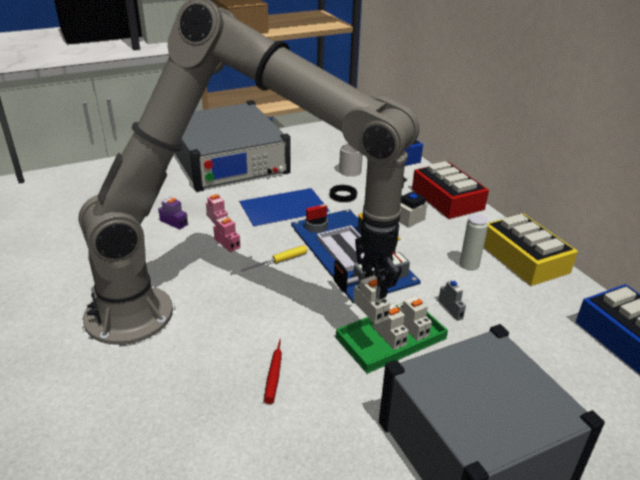

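C is over the near end of the tray (374,300). Lowering it.

play_rows --xyz '[[0.025, 0, 0.001], [0.05, 0, 0.001], [0.075, 0, 0.001], [0.095, 0, 0.001], [0.099, 0, 0.001]]' --turn '[[0.001, -0.001, 0.001], [0.001, -0.001, 0.001], [0.001, -0.001, 0.001], [0.001, -0.001, 0.001], [0.001, -0.001, 0.001]]'

```text
time_s: 73.4
ee_pos: [0.4762, -0.3314, 0.0669]
tcp_rot: [0.518, 0.48, 0.521, -0.48]
wrist_force: [0.2, 1.4, -3.2]
opening: 0.0437
```

play_rows --xyz '[[0.001, 0, 0], [0.0015, 0, 0], [0.002, 0, 0], [0.0025, 0, 0], [0.003, 0, 0]]' --turn '[[0, 0, 0], [0, 0, 0], [0, 0, 0], [0, 0, 0], [0, 0, 0]]'

```text
time_s: 73.9
ee_pos: [0.4766, -0.3318, 0.0646]
tcp_rot: [0.518, 0.48, 0.521, -0.48]
wrist_force: [-0.4, -0.6, 1.1]
opening: 0.0438
```

play_rows --xyz '[[0.0005, 0, 0], [0.001, 0, 0], [0.001, 0, 0], [0.001, 0, 0], [0.001, 0, 0]]' --turn '[[0, 0, 0], [0, 0, 0], [0, 0, 0], [0, 0, 0], [0, 0, 0]]'

```text
time_s: 74.4
ee_pos: [0.4766, -0.3319, 0.0646]
tcp_rot: [0.518, 0.48, 0.521, -0.479]
wrist_force: [-0.6, 1.2, 6.0]
opening: 0.0438
```

play_rows --xyz '[[0, 0, 0], [0, 0, 0], [0, 0, 0], [0, 0, 0], [0, 0, 0]]' --turn '[[0, 0, 0], [0, 0, 0], [0, 0, 0], [0, 0, 0], [0, 0, 0]]' --gripper 0.2

```text
time_s: 74.9
ee_pos: [0.4767, -0.3319, 0.0644]
tcp_rot: [0.518, 0.48, 0.521, -0.48]
wrist_force: [0.7, 1.0, 0.6]
opening: 0.068
```

play_rows --xyz '[[-0.03, 0, 0], [-0.06, 0, 0], [-0.09, 0, 0], [-0.12, 0, 0], [-0.15, 0, 0]]' --turn '[[0, 0, 0], [0, 0, 0], [0, 0, 0], [0, 0, 0], [0, 0, 0]]'

```text
time_s: 75.4
ee_pos: [0.4769, -0.3323, 0.2156]
tcp_rot: [0.518, 0.48, 0.521, -0.48]
wrist_force: [0.2, 0.4, 0.1]
opening: 0.0682
```

```bash
python3 - <<'E'
from h import *
st(); plan(.46,0.0,.25,-30)
E
```

```text
t 75.4 p [ 0.4769 -0.3323  0.2156] jawyaw -85.46 down [-0.002  0.003 -1.   ] F [0.2 0.4 0.1] op 0.0682 j [-0.05  0.53  0.96  1.49 -0.44  1.36 -0.55]
shift [-0.0333, 0.0094, -0.3327] turn [-0.9679, -0.004, 0.0004] t 75.4
```

Moving the arm out of the top camera's view for the last checks.

play_rows --xyz '[[-0.01, 0, -0.04], [-0.02, 0, -0.085], [-0.03, 0, -0.13], [-0.033, 0.005, -0.175], [-0.033, 0.01, -0.22]]' --turn '[[-0.14, 0, 0], [-0.28, 0, 0], [-0.42, 0, 0], [-0.56, 0, 0], [-0.7, 0, 0]]'

```text
time_s: 75.9
ee_pos: [0.4696, -0.111, 0.2501]
tcp_rot: [0.653, 0.272, 0.654, -0.27]
wrist_force: [0.3, 0.3, 0.4]
opening: 0.0684
```

play_rows --xyz '[[0, 0, 0], [0, 0, 0], [0, 0, 0], [0, 0, 0], [0, 0, 0]]' --turn '[[0, 0, 0], [0, 0, 0], [0, 0, 0], [0, 0, 0], [0, 0, 0]]'

```text
time_s: 76.4
ee_pos: [0.4693, -0.1127, 0.2501]
tcp_rot: [0.652, 0.273, 0.653, -0.271]
wrist_force: [-0.1, -0.1, -0.2]
opening: 0.068
```

```bash
python3 - <<'E'
from h import *
st(); knob('s37'); brk('top','t37',.4,.66,-.42,-.24,.06,.1)
c=np.load('t37.npz');P=pts(c);X,Y,Z=P[...,0],P[...,1],P[...,2]; f=c['frame'].astype(int); r,g,b=f[...,0],f[...,1],f[...,2]
print([(rect(q),np.median(q[:,2]).round(3)) for ce,k,q in clus(P,(r>g+40)&(r>b+40)&(Z>.06)&(X>.5)&(X<.64)&(Y>.08)&(Y<.22),10)])
print('ptr',[(rect(q)) for ce,k,q in clus(P,(r>g+30)&(r>b+30)&(Z>.045)&(Z<.08)&(Y>-.2)&(Y<-.08)&(X>.5)&(X<.75),3)])
E
```

```text
t 76.4 p [ 0.4693 -0.1127  0.2501] jawyaw -45.27 down [-0.     0.003 -1.   ] F [-0.1 -0.1 -0.2] op 0.068 j [-0.51  0.21  0.85  1.7  -0.17  1.31 -0.42]
red knob [(array([316., 210.]), np.int32(161), (array([572.1, 153.4]), 23.4, 64.7, 87.1), np.float64(0.074))]
bar [(array([379., 227.]), np.int32(584), (array([694.2,   9. ]), 48.4, 162.7, 0.4), np.float64(0.069))]
pointer red [(array([398., 257.]), np.int32(19), (array([ 671. , -129.5]), 46.7, 12.4, 84.8), array([ 0.6707, -0.1322,  0.0619]))]
scale green [(array([382., 262.]), np.int32(62), (array([ 625.7, -132.3]), 41.3, 19.7, 87.8), array([ 0.6242, -0.1333,  0.0614]))]
top [444. 187.] 295 (array([ 597.4, -324.2]), 37.8, 46.3, 4.8) 0.081
top [446. 211.] 294 (array([ 533.6, -326.7]), 36.8, 46.5, 2.9) 0.081
top [449. 235.] 296 (array([ 471.5, -331.9]), 36.1, 45.8, 4.4) 0.081
[((array([573.6, 155.5]), 61.3, 13.0, 0.3), np.float64(0.081))]
ptr [(array([ 668.2, -119.2]), 15.8, 5.4, 81.8)]
```

View pics/t37.png

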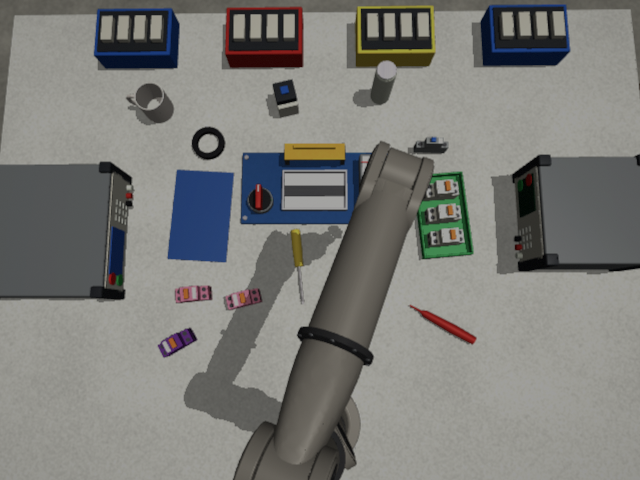

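View pics/s37.png

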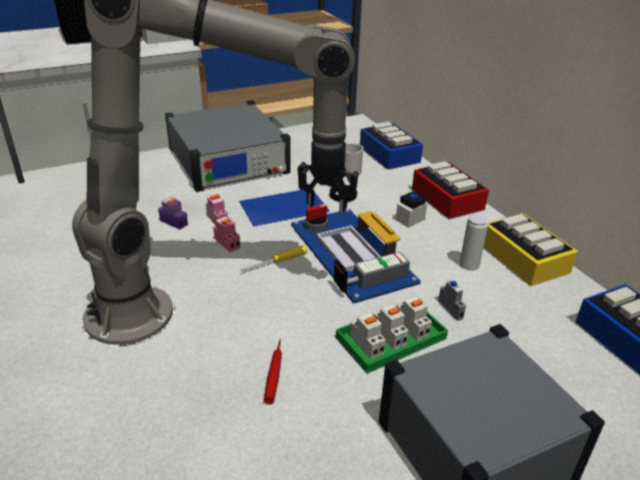

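Both views show three upright breakers in the tray, at (444,187), (446,211) and (449,235) in the top view. The knob is at 0.3°, the pointer is home, and the bystanders are where they started. Handing in.

```bash
python3 - <<'E'
from h import *
bot.job_done(); st()
E
```

```text
the job is handed in; nothing more can be done
the job is handed in; nothing more can be done
```

The job is done and handed in at about 76 s. All three breakers were loaded, locked in, pulled and moved to the green tray. No verdict was reported, so this rests on my own checks.

- **Loading and locking:** all three breakers were measured in the bed, with x within about 1 mm of centre. The knob was turned about 1.4 rad, and the yellow bar was seen over their shoulders.
- **Gauge pull:** the first hold drifted from about 0 to +4 mm of the band's centre, because each move call starts from the measured pose. I re-centred it and held for more than 1.5 s; the one reading taken during that hold was -0.8 mm. The handle was then guided back home and the knob turned back.
- **Mishap:** while the robot was at the tray, the last breaker in the bed was knocked onto its side. I regrasped it with the wrist tilted, rolled it upright in the bed, and then carried it to the tray.
- **Last checks:**
  - The breakers are upright in the tray at x = 0.597, 0.534 and 0.472, about ±64 mm from its centre, with tops at 81 mm.
  - The knob is at about 0.3° and the bar is back at its starting position. The side view puts the pointer at its starting position; the top view of it was partly hidden by the arm.
  - The bystanders look unmoved in both views; I did not measure them.
- **Forces:** the highest wrist force I read was 42 N, for a moment when the first breaker was set down in the bed. That is well below the 120 N wrist limit. It was breaker-to-bed contact; I could not check the separate 40 N limit on the arm and gripper body.

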